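Put the work lights on charge

ROBOT

A 7-joint arm with a two-finger parallel gripper is mounted at the origin on the work surface. World frame = base frame: x ahead of the robot, y to its left, z up, the work surface at z = 0. Lengths are in m, angles in rad, forces in N, time in s.
With the tool pointing down it reaches from about 0.4 to 0.875 m from the base axis. Payload 6.5 kg.
Tool frame: the origin (TCP) lies at the very end of the fingers, on their centre line; the grasp point (between the pads) lies manip.pinch_z behind it (manip.pinch_z is the distance from the TCP to the grasp point, in m); z points along the fingers, x is the direction in which the jaws open and shut, and the axes are right-handed (so a half turn about z gives the same grasp; the last joint's range is limited). The gripper opens to 88 mm and grips with 3 to 60 N. Pads are 18 mm wide; open, the fingers measure 123 mm over their backs; the gripper's body (75 mm by 187 mm) begins 45 mm behind the grasp point.
Start: joints at [-1.24, 0.536, -0.004, 1.538, 0.003, 1.067, -0.071], TCP at [0.251, 0.599, 0.215] pointing down, gripper open.
Joint ranges: [-2.7, 2.7], [-0.37, 2.16], [-1.27, 1.26], [0.24, 2.4], [-1.31, 4.45], [0.19, 1.91], [-2.76, 2.76]. Speed limits (rad/s): [2.39, 2.39, 3.14, 3.14, 3.14, 3.14, 3.14].

INTERFACE

Orientations are given as [roll, pitch, yaw] about the fixed x, y, z axes, in that order (R = Rz(yaw) Ry(pitch) Rx(roll)).
In Python, from bench import telemetry, cams, manip gives the robot as it stands.
- The arm moves only by the tool apply_moves, never from a script. Its argument "increments" is a list of rows, each a list of 7 numbers: the turn, a rotation vector about the tool's x, y, z in rad, then the shift along the tool's x, y, z in mm, then the opening in per cent of the stroke, from 0 (shut) to 100 (fully open). A call has 1 to 5 rows; each row shifts and turns the commanded pose from where the row before left it, along the tool's axes as they then stand; what a row does not reach is not made up. A row lasts 1/8 s, in which the tool goes at most 62.5 mm and 10.7 degrees, less where a joint would pass 70% of its speed; a pose out of reach is approached as far as the arm can. A call is refused whole if a number of a shift passes 62.5 or a number of a turn 0.188, either way. A call with a gripper value outside its range is refused whole. The fingers move at their own pace and stop on an object; "force" is the grip in N (left out, the last holds). Time passes only in rows, so rows that do not move let the fingers close. It gives the time, the measured TCP pose, the force and the opening at its end, in the units of the state.
- telemetry.get_state(): the state, without advancing time (a new reading comes with each control period).
- cams.snapshot(name): name is "scene" or "top" or "wrist"; returns a dict with "pixels" (420x560x3 uint8, red, green, blue), "depth" (420x560 float32, m along the optical axis (not along the pixel's ray), 0 where there is no reading), "K" (3x3 intrinsics, pixels), "eye" and "attitude" of the camera in the world. Camera axes: x right, y up, looking along -z (the intrinsics and any distortion apply to the point x, -y, -z); pixel columns grow to the right and rows downward; lengths in m; the calibration is good to about 2 mm. A picture is of the moment at which its call begins.
- manip.finish_job(): hands the job in, once; it reports no verdict.
The state is a dict: "t": time; "joint_pos": joint angles; "qvel": joint speeds; "effort": joint torques, N m; "tool_pos": TCP position; "eef_rot": TCP orientation; "wrist_force": force on the tool from outside, world axes, zero at the start; "wrist_torque": the same for the moment, N m; "finger_gap": opening from 0.0 (shut) to 1.0 (fully open).
Only numpy, scipy, OpenCV 4.12 (cv2) and the standard library are available. Lean on these libraries where they do the work, as an engineer would, in place of code of your own. Each camera call takes 0.05 s, during which the arm holds its last target.

TASK

Put the work lights on charge: slide the dust cover along its keyhole slots until it comes free of the studs, lift it off the dock and lay it flat, handle up, on the teal mat. Then stand every work light in a charging bay of its own, lens up and tail right down on the bay's floor, using the sloping rest to change your grip on a light; only when all of them stand there turn the selector to the green mark. Leave everything else on the bench where it is.

Things in the scene. Friction and masses are not known exactly. Their poses are not given: they have to be found in the camera images.
- dock: Pale fixed charging dock, 100 deep (x -35 to +65) x 330 long (y -165 to +165) x 57 high, origin on the bench, +x away from the robot, maybe turned a little. Three square bays in a row at x 0, y +15, +75, +135; selector at x +15, y -120. Two headed studs behind the bays at x +45, y +30 and +120: shank 5, head 12 across; head underside 6.5, top 9.5 above the dock's top
- bay1 (a point): Middle of the floor of the bay nearest the selector, 12 above the bench; bay 30 x 30 inside, open at the top, 45 deep, walls up to the dock's top; axes as the dock's
- bay2 (a point): The same for the middle bay
- bay3 (a point): The same for the bay farthest from the selector
- cover: Loose dark grey dust cover, 220 g: plate 92 (x) x 180 (y) x 5, origin at its underside's centre, axes as the dock's. At first it lies over the bays, held under the stud heads by two keyhole slots (8 wide, along y, 18 x 18 hole at the -y end). Slide it 18 to 24 to its +y, away from the selector, till its origin is at x +16, y +99 (+-2.5) in the dock's frame; then it lifts off
- cover_handle (a point): Centre of the cover's orange bar handle: bar 50 long (x) x 14 wide (y) x 27 tall, top 32 above the cover's underside; this point is 18 above the underside and 8 towards -x from the cover's origin
- mat_top (a point): Centre of the top of a fixed dark teal mat, 150 (x) x 230 (y) x 3 thick, on which the cover is to be laid
- rest_seat (a point): Where a light's middle comes (87 above the bench) in the fixed sloping rest: 40 degree slope rising to this point's +x (away from the robot, z up), so the light's x lies along (0.77, 0, 0.64), tail on the end stop. Its rib is 14 wide, 115 long; the lowest 38 has cheeks 28 apart, 14 high; above them fingers can pass down both sides of rib and light. Foot 97 x 90 x 10
- selector (a joint): Selector knob on the dock, upright axis; bar grip 42 long x 14 wide x 32 tall, top 44 above the dock's top. Radians, 0 at the start (pointer to the dock's -x), grows clockwise seen from above (pointer towards the dock's +y), stop at 1.75. Clicks and stays at 0, 0.5, 1.0, 1.5; takes about 0.04 N m
- selector_grip (a point): On the knob's axis, at the height to grip (37 above the dock's top). The bar lies along this point's x, which turns with the knob (pointer end is -x)
- pointer (a point): Point straight out from the knob's pointer, 42 from the axis, which comes over a mark when the pointer points at it; turns with the knob
- mark_green: Green disc, 16 across, flat on the dock 42 from the knob's axis, at one of the three clicks (0.5, 1.0 or 1.5 rad); a yellow and a red disc mark the other two
- lamp_a_mid (a point): Middle of a teal work light, loose, 90 g: square bar 22 x 22 x 150 long; x points from the black tail (brass contact end) to the aluminium lens end; y and z square to its faces. Lies flat on the bench at the start, lens roughly away from the robot. The middle of the tail face is 75 from this point. Two or three of the four lights are there
- lamp_b_mid (a point): Middle of a teal work light, loose, 90 g: square bar 22 x 22 x 150 long; x points from the black tail (brass contact end) to the aluminium lens end; y and z square to its faces. Lies flat on the bench at the start, lens roughly away from the robot. The middle of the tail face is 75 from this point. Two or three of the four lights are there
- lamp_c_mid (a point): Middle of a teal work light, loose, 90 g: square bar 22 x 22 x 150 long; x points from the black tail (brass contact end) to the aluminium lens end; y and z square to its faces. Lies flat on the bench at the start, lens roughly away from the robot. The middle of the tail face is 75 from this point. Two or three of the four lights are there
- lamp_d_mid (a point): Middle of a teal work light, loose, 90 g: square bar 22 x 22 x 150 long; x points from the black tail (brass contact end) to the aluminium lens end; y and z square to its faces. Lies flat on the bench at the start, lens roughly away from the robot. The middle of the tail face is 75 from this point. Two or three of the four lights are there
- tray: Bystander: open grey parts tray, 100 x 150 x 45; to be left where it is
- jar: Bystander: screw jar, 56 across, 75 tall; to be left where it is
- tape: Bystander: yellow tape roll lying flat, 84 across, 22 tall; to be left where it is
- driver: Bystander: screwdriver with black handle, 200 long, lying (origin under its middle); to be left where it is
- oil: Bystander: blue bottle, 44 across, 120 tall; to be left where it is
- carton: Bystander: cardboard box, 60 x 90 x 40; to be left where it is
- cup: Bystander: white cup, 72 across, 80 tall; to be left where it is
Things that resemble listed ones, but are neither listed nor needed, are in the scene too. What is shaped like the part that bears rest_seat but pink or yellow is not meant.

How it is judged:
On the way, in this order (a step that is already met when the one before it is completed fails the run):
1. the dust cover lies flat on the mat, let go (x of cover in the frame of mat_top between -0.045 and 0.045 m and y of cover in the frame of mat_top between -0.06 and 0.06 m and z of cover in the frame of mat_top below 0.006 m and angle between cover's own z axis and vertical below 0.1 rad and contact force between the fingers and cover below 0.1 N), for 0.2 s.
2. a work light lies in the sloping rest, let go (((distance between lamp_a_mid and rest_seat below 0.025 m and angle between lamp_a_mid's own x axis and vertical between 0.68 and 1.05 rad and contact force between the fingers and lamp_a below 0.1 N) or (distance between lamp_b_mid and rest_seat below 0.025 m and angle between lamp_b_mid's own x axis and vertical between 0.68 and 1.05 rad and contact force between the fingers and lamp_b below 0.1 N) or (distance between lamp_c_mid and rest_seat below 0.025 m and angle between lamp_c_mid's own x axis and vertical between 0.68 and 1.05 rad and contact force between the fingers and lamp_c below 0.1 N) or (distance between lamp_d_mid and rest_seat below 0.025 m and angle between lamp_d_mid's own x axis and vertical between 0.68 and 1.05 rad and contact force between the fingers and lamp_d below 0.1 N))), for 0.2 s.
3. every work light present stands in a bay, lens up, let go (angle between each of lamp_a_mid, lamp_b_mid, lamp_c_mid, lamp_d_mid's own x axis and vertical below 0.3 rad and x of lamp_a_mid in the frame of dock between -0.02 and 0.02 m and y of lamp_a_mid in the frame of dock between -0.006 and 0.156 m and z of each of lamp_a_mid, lamp_b_mid, lamp_c_mid, lamp_d_mid in the frame of dock below 0.096 m and x of lamp_b_mid in the frame of dock between -0.02 and 0.02 m and y of lamp_b_mid in the frame of dock between -0.006 and 0.156 m and x of lamp_c_mid in the frame of dock between -0.02 and 0.02 m and y of lamp_c_mid in the frame of dock between -0.006 and 0.156 m and x of lamp_d_mid in the frame of dock between -0.02 and 0.02 m and y of lamp_d_mid in the frame of dock between -0.006 and 0.156 m and contact force between the fingers and lamp_a below 0.1 N and contact force between the fingers and lamp_b below 0.1 N and contact force between the fingers and lamp_c below 0.1 N and contact force between the fingers and lamp_d below 0.1 N), for 0.2 s.
4. the selector points at the green mark (horizontal distance between pointer and mark_green below 0.006 m), for 0.2 s.
At the end, for the whole second after the job is handed in: Cover flat on the mat, handle up, centre within 45 mm (x) and 60 mm (y) of the mat's; every light present stands in a bay, lens up, within 0.3 rad of upright, tail at most 9 mm above the bay floor, at rest; selector pointer within 6 mm of the green mark (all of step 1 and all of step 3 and horizontal distance between pointer and mark_green below 0.006 m and linear speed of each of lamp_a, lamp_b, lamp_c, lamp_d below 0.02 m/s); the robot touches nothing.
It fails at once if a bystander (tray, jar, tape, driver, bottle, carton, cup) is moved more than 50 mm (distance of any of tray, jar, tape, driver, oil, carton, cup from where it was at the start of the episode above 0.05 m).
Of lamp_a, lamp_b, lamp_c, lamp_d only 2 to 3 are there at a start; the rules pass over those that are not, and their reading is None.
At some moment in a run one of lamp_a, lamp_b, lamp_c, lamp_d may be knocked a few centimetres aside while the robot is not near it.
Once in a run the grip may slacken for a moment while it holds something.
It also fails if it takes over 210 s, if anything falls off the work surface, if the arm or the gripper's body presses on something with over 40 N, if the wrist force passes 120 N, or if a joint passes its speed limit or range.

## Working session

There is one attempt and no reset: what is moved stays moved. The work goes in short steps, Python scripts to look and compute and a tool call to move; the robot and the scene stay as the last step left them, time stands still between calls to the robot, and variables do not carry over. Pictures are saved under pics/ and viewed, and the job is handed in when it is done.

Besides the shell and the picture viewer there is one more tool, called in YAML: its name, and indented under it one key for each argument. apply_moves: Moves the arm, as the interface text tells. Its arguments: {"type":"object","properties":{"increments":{"type":"array"},"force":{"type":"number"}},"required":["increments"]}

I'll start by looking at the state and the pictures.

```bash
ls; mkdir -p pics; python3 - <<'E'
from bench import telemetry, cams, manip
import cv2, numpy as np
s=telemetry.get_state(); print(s); print(manip.pinch_z)
for n in ["scene","top","wrist"]:
    d=cams.snapshot(n); cv2.imwrite(f"pics/{n}0.png",d["pixels"][:,:,::-1]); print(n,d["K"].tolist(),d["eye"],np.round(d["attitude"],4).tolist(), d["depth"].min(),d["depth"].max(), [k for k in d])
E
```

```text
pics
{'t': 0.0, 'joint_pos': array([-1.24020077,  0.53716888, -0.00446411,  1.53885432,  0.00261872,
        1.06727917, -0.07120819]), 'qvel': array([ 0.00058466,  0.00133227, -0.00062979,  0.0001177 , -0.00047328,
       -0.00089632, -0.00020681]), 'effort': array([ 9.57635384e-04, -5.70991838e+01,  9.91091207e-01, -2.51596302e+01,
       -5.62652992e-02,  1.78594625e-02,  1.59417455e-04]), 'tool_pos': array([0.25096153, 0.59889949, 0.21394444]), 'eef_rot': array([3.14146419e+00, 1.69905928e-03, 1.17409532e+00]), 'wrist_force': array([-0.02432406,  0.75680928, -0.54007846]), 'wrist_torque': array([ 0.01505733, -0.01314529,  0.05404503]), 'finger_gap': 1.0004618779739094}
0.0187
scene [[481.7387887676958, 0.0, 284.10033044671314], [0.0, 481.7387887676958, 209.66014724054372], [0.0, 0.0, 1.0]] [ 1.14498194 -0.36281253  1.10953488] [0.6287, 0.0162, 0.9425] 0.0 3.1929588 ['pixels', 'depth', 'K', 'eye', 'attitude']
top [[476.7785258660247, 0.0, 279.7764922962791], [0.0, 476.7785258660247, 220.08539709059673], [0.0, 0.0, 1.0]] [0.32024406 0.05579273 1.68199633] [0.1327, 0.0095, -1.5655] 0.0 2.651496 ['pixels', 'depth', 'K', 'eye', 'attitude']
wrist [[290.76178100537004, 0.0, 281.4318382802471], [0.0, 290.76178100537004, 209.57579306698696], [0.0, 0.0, 1.0]] [0.1848625  0.62750929 0.38296542] [-0.2825, 0.0018, 1.1749] 0.0 1.2473356 ['pixels', 'depth', 'K', 'eye', 'attitude']
```

View pics/scene0.png

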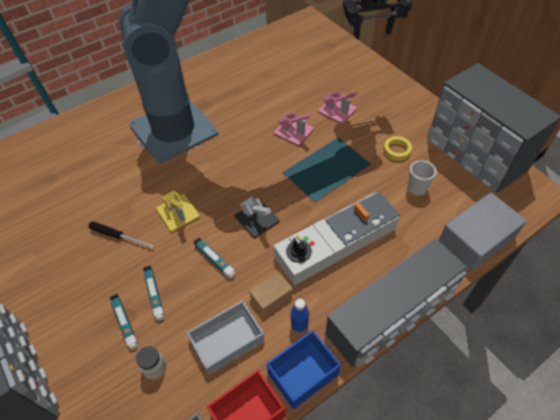

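View pics/top0.png

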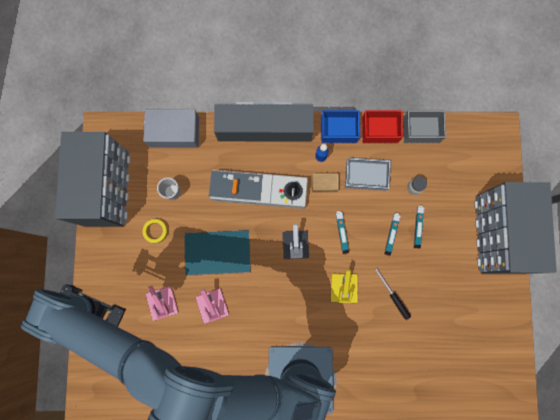

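View pics/wrist0.png

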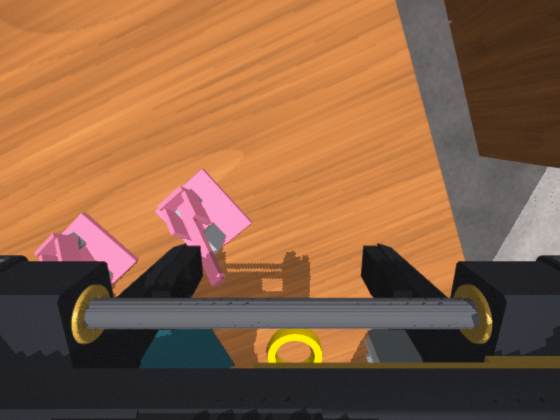

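```bash
cat > h.py <<'E'
import numpy as np, cv2
from scipy.spatial.transform import Rotation as Ro
from bench import telemetry, cams, manip
def snap(n):
    d=cams.snapshot(n); d["R"]=Ro.from_euler('xyz',d["attitude"]).as_matrix(); return d
def rays(d,uv):
    uv=np.atleast_2d(uv).astype(float); K=d["K"]
    c=np.stack([(uv[:,0]-K[0,2])/K[0,0],-(uv[:,1]-K[1,2])/K[1,1],-np.ones(len(uv))],1)
    return c@d["R"].T
def onplane(d,uv,z):
    r=rays(d,uv); e=np.asarray(d["eye"]); t=(z-e[2])/r[:,2]; return e+r*t[:,None]
def xyz(d):
    h,w=d["depth"].shape; v,u=np.mgrid[:h,:w]
    p=rays(d,np.stack([u.ravel(),v.ravel()],1))*d["depth"].reshape(-1,1)+np.asarray(d["eye"])
    p=p.reshape(h,w,3); p[d["depth"]<=0]=np.nan; return p
def proj(d,p):
    p=np.atleast_2d(p); c=(p-np.asarray(d["eye"]))@d["R"]; K=d["K"]
    return np.stack([K[0,0]*c[:,0]/-c[:,2]+K[0,2],K[1,1]*-c[:,1]/-c[:,2]+K[1,2]],1)
def save(name,img,s=1):
    if s!=1: img=cv2.resize(img,None,fx=s,fy=s,interpolation=cv2.INTER_CUBIC)
    cv2.imwrite(f"pics/{name}.png",img[:,:,::-1])
def state():
    s=telemetry.get_state(); R=Ro.from_euler('xyz',s["eef_rot"]).as_matrix(); return s,np.array(s["tool_pos"]),R
def world_img(d,x0,x1,y0,y1,z,res=0.001):
    # orthographic picture of plane z: rows top = +x, columns left = +y
    xs=np.arange(x1,x0,-res); ys=np.arange(y1,y0,-res); Y,X=np.meshgrid(ys,xs)
    q=proj(d,np.stack([X.ravel(),Y.ravel(),np.full(X.size,z)],1)).astype(np.float32)
    return cv2.remap(d["pixels"],q[:,0].reshape(X.shape),q[:,1].reshape(X.shape),cv2.INTER_CUBIC)
E
python3 - <<'E'
from h import *
d=snap("top"); P=xyz(d); s=snap("scene"); Q=xyz(s)
np.set_printoptions(precision=4,suppress=True)
for uv in [(330,350),(450,330),(120,300),(218,255),(296,255),(235,187),(430,300)]:
    print(uv,P[uv[1],uv[0]])
for uv in [(60,200),(320,180),(100,260)]: print('s',uv,Q[uv[1],uv[0]])
# world images
im=world_img(d,0.2,0.75,-0.5,0.5,0.0,0.00125); save("topw",im)
im=world_img(s,0.2,0.75,-0.5,0.5,0.0,0.00125); save("scenew",im)
E
```

```text
(330, 350) [ 0.0975 -0.1003  0.0141]
(450, 330) [ 0.1656 -0.514   0.0026]
(120, 300) [0.261  0.6279 0.005 ]
(218, 255) [ 0.4195  0.2906 -0.0013]
(296, 255) [0.4182 0.0162 0.043 ]
(235, 187) [0.6455 0.2251 0.0904]
(430, 300) [ 0.2668 -0.4501 -0.0005]
s (60, 200) [ 0.0636 -0.4072  0.0008]
s (320, 180) [0.4591 0.245  0.0032]
s (100, 260) [ 0.3196 -0.3945 -0.0042]
```

View pics/topw.png

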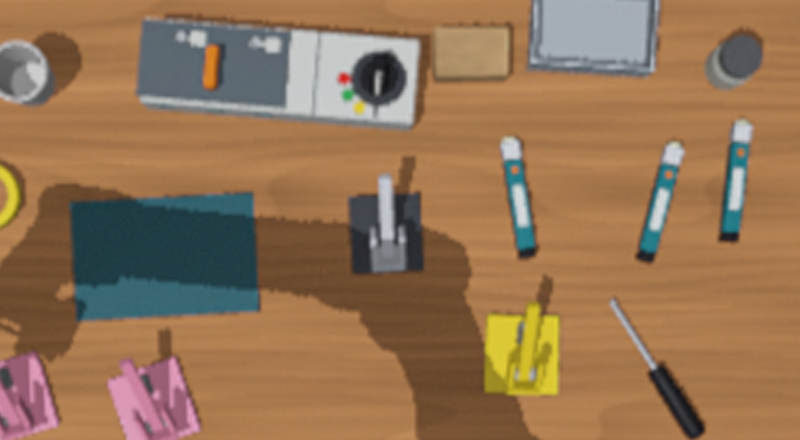

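View pics/scenew.png

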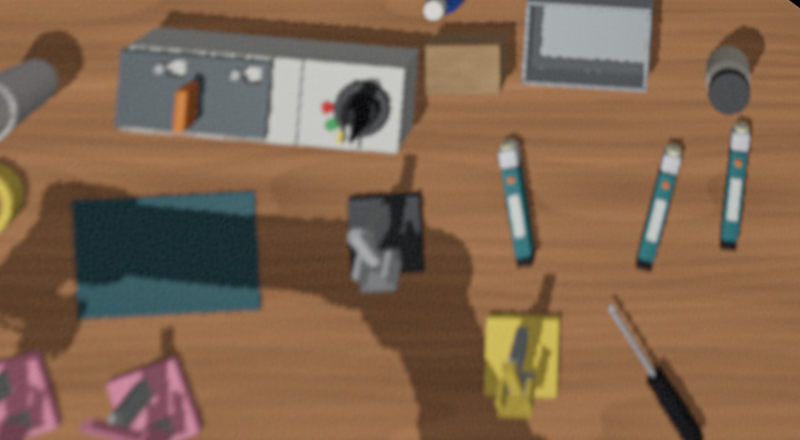

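```bash
python3 - <<'E'
from h import *
np.set_printoptions(precision=4,suppress=True)
d=snap("top"); s=snap("scene")
a=world_img(d,0.52,0.72,-0.05,0.35,0.057,0.0006); b=world_img(s,0.52,0.72,-0.05,0.35,0.057,0.0006)
g=np.vstack([a[:,:],b[:,:]]); print(g.shape); save("dockw",g)
a=world_img(d,0.3,0.5,-0.05,0.35,0.003,0.0006); b=world_img(s,0.3,0.5,-0.05,0.35,0.01,0.0006)
g=np.vstack([a[:,:],b[:,:]]); print(g.shape); save("matw",g)
E
```

```text
(668, 667, 3)
(668, 667, 3)
```

View pics/dockw.png

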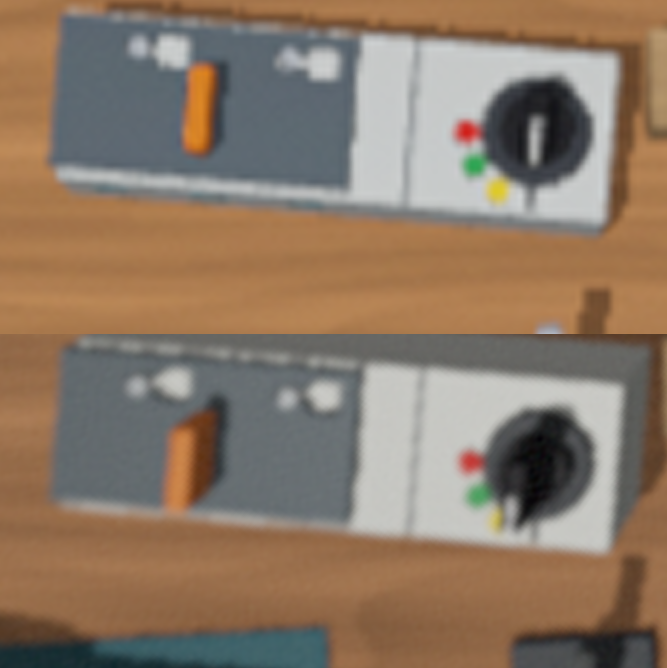

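View pics/matw.png

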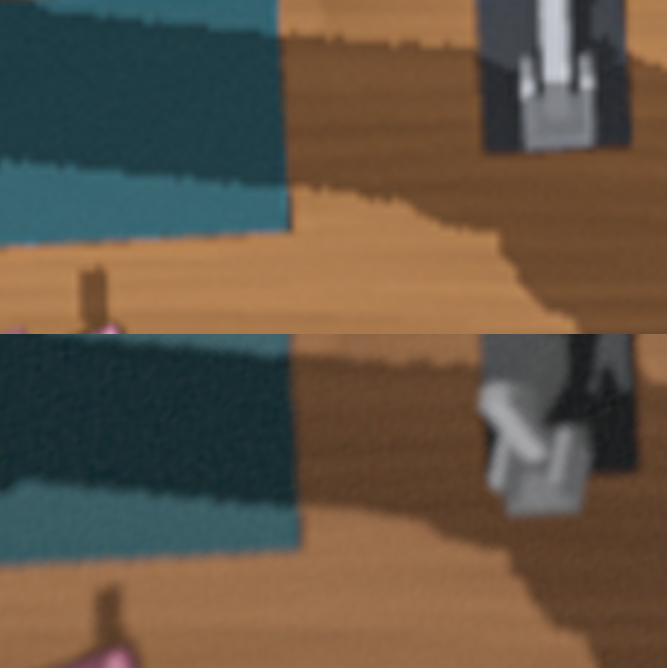

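```bash
python3 - <<'E'
from h import *
np.set_printoptions(precision=4,suppress=True)
d=snap("top"); s=snap("scene"); res=0.0005
x0,x1,y0,y1=0.52,0.72,-0.06,0.35
def line(pts): 
    vx,vy,px,py=cv2.fitLine(np.float32(pts),cv2.DIST_HUBER,0,0.01,0.01).ravel(); return vx,vy,px,py
out={}
for n,c in (("top",d),("scene",s)):
    im=world_img(c,x0,x1,y0,y1,0.057,res).astype(int)
    v=im.min(2) # white has high min channel
    W=cv2.GaussianBlur(v.astype(np.float32),(0,0),1)
    cols=[j for j in range(W.shape[1]) if 0.0<=y1-j*res<=0.11]
    top=[];bot=[];
    for j in cols:
        idx=np.where(W[:,j]>150)[0]
        if len(idx): top.append((x1-idx[0]*res,y1-j*res)); bot.append((x1-idx[-1]*res,y1-j*res))
    right=[]
    for i in range(W.shape[0]):
        x=x1-i*res
        if 0.60<x<0.675:
            idx=np.where(W[i]>150)[0]
            if len(idx): right.append((x,y1-idx[-1]*res))
    for k,p in (("back",top),("front",bot),("right",right)):
        l=line(p); ang=np.arctan2(l[1],l[0]); print(n,k,"dir deg",np.degrees(ang),"pt",l[2],l[3],len(p))
    # brightness profile across right/front
    # colours
    hsv=cv2.cvtColor(world_img(c,x0,x1,y0,y1,0.057,res),cv2.COLOR_RGB2HSV)
    for k,lo,hi in (("red",(0,150,100),(6,255,255)),("green",(50,80,60),(85,255,255)),("yellow",(22,120,120),(32,255,255))):
        m=cv2.inRange(hsv,lo,hi); nn,lab,st,ce=cv2.connectedComponentsWithStats(m)
        for q in range(1,nn):
            if st[q,4]>100: print(n,k,st[q,4]*res*res*1e6,"x,y",x1-ce[q,1]*res,y1-ce[q,0]*res)
E
```

```text
top back dir deg 85.19951 pt 0.6925 0.0513 220
top front dir deg 85.03756 pt 0.5919 0.0616 220
top right dir deg -4.574271 pt 0.637 -0.01625 150
top red 79.50000000000001 x,y 0.6413411949685535 0.069690251572327
top green 130.75 x,y 0.6215917782026769 0.06497227533460798
top yellow 110.0 x,y 0.6060238636363636 0.051399999999999946
scene back dir deg 85.22178 pt 0.6964 0.0578 220
scene front dir deg 85.14666 pt 0.59475 0.0495 220
scene right dir deg -4.810752 pt 0.63774997 -0.01906 150
scene red 51.75000000000001 x,y 0.643536231884058 0.06724154589371978
scene green 98.75 x,y 0.623673417721519 0.06213544303797469
```

```bash
cat >> h.py <<'E'
def rects(c,x0,x1,y0,y1,z,res=0.0005,minarea=1500,fn=None,dbg=None):
    im=world_img(c,x0,x1,y0,y1,z,res); hsv=cv2.cvtColor(im,cv2.COLOR_RGB2HSV)
    if fn is None:
        m=255-cv2.inRange(hsv,(4,70,50),(22,255,255))
    else: m=fn(hsv)
    m=cv2.morphologyEx(m,cv2.MORPH_OPEN,np.ones((5,5)));m=cv2.morphologyEx(m,cv2.MORPH_CLOSE,np.ones((17,17)))
    if dbg: cv2.imwrite(f"pics/{dbg}.png",np.vstack([m,cv2.cvtColor(im,cv2.COLOR_RGB2GRAY)]))
    r=[]
    for k in cv2.findContours(m,cv2.RETR_EXTERNAL,cv2.CHAIN_APPROX_NONE)[0]:
        if cv2.contourArea(k)*res*res*1e6<minarea: continue
        b=cv2.boxPoints(cv2.minAreaRect(k)); w=np.stack([x1-b[:,1]*res,y1-b[:,0]*res],1)
        e=[w[1]-w[0],w[2]-w[1]]; L=[np.linalg.norm(q) for q in e]; i=int(np.argmax(L)); a=e[i]/L[i]; a=a*np.sign(a[0])
        r.append((w.mean(0),np.degrees(np.arctan2(a[1],a[0])),max(L)*1e3,min(L)*1e3))
    return r
E
python3 - <<'E'
from h import *
np.set_printoptions(precision=4,suppress=True)
d=snap("top"); s=snap("scene")
print("lamps")
for n,c in (("top",d),("scene",s)):
    for r in rects(c,0.40,0.61,-0.48,-0.07,0.011,dbg="lm_"+n): print(n,r)
print("handle")
org=lambda h: cv2.inRange(h,(5,180,80),(18,255,255))
for n,c in (("top",d),("scene",s)):
    for r in rects(c,0.615,0.69,0.20,0.28,0.089,fn=org,minarea=200,dbg="hd_"+n): print(n,r)
print("mat")
teal=lambda h: cv2.inRange(h,(85,90,15),(110,255,255))
for n,c in (("top",d),("scene",s)):
    for r in rects(c,0.33,0.53,0.14,0.45,0.003,fn=teal,minarea=5000): print(n,r)
print("foot")
for n,c in (("top",d),("scene",s)):
    dk=lambda h: cv2.inRange(h,(90,0,0),(140,255,255))|cv2.inRange(h,(0,0,0),(180,70,255))
    for r in rects(c,0.38,0.53,-0.05,0.09,0.010,fn=dk,minarea=2000,dbg="ft_"+n): print(n,r)
a=world_img(d,0.38,0.54,-0.05,0.09,0.01,0.0004); b=world_img(s,0.38,0.54,-0.05,0.09,0.01,0.0004); save("restw",np.hstack([a,b]))
E
```

```text
lamps
top (array([ 0.4985, -0.3223], dtype=float32), np.float32(-15.368464), np.float32(151.60864), np.float32(26.950844))
top (array([ 0.5038, -0.1462], dtype=float32), np.float32(8.972629), np.float32(150.08798), np.float32(27.371412))
top (array([ 0.5246, -0.4168], dtype=float32), np.float32(-6.1614733), np.float32(150.9977), np.float32(28.038826))
scene (array([ 0.4993, -0.3247], dtype=float32), np.float32(-14.241359), np.float32(155.96109), np.float32(25.830767))
scene (array([ 0.5046, -0.1467], dtype=float32), np.float32(8.5691395), np.float32(154.86809), np.float32(29.42806))
scene (array([ 0.5258, -0.4185], dtype=float32), np.float32(-6.0649104), np.float32(155.46245), np.float32(26.180803))
handle
top (array([0.6481, 0.2263], dtype=float32), np.float32(-4.6859045), np.float32(49.448902), np.float32(13.740796))
scene (array([0.6617, 0.2122], dtype=float32), np.float32(-0.72522193), np.float32(45.64824), np.float32(11.999033))
mat
top (array([0.4297, 0.2944], dtype=float32), np.float32(-86.79798), np.float32(225.7763), np.float32(144.52925))
scene (array([0.4343, 0.2907], dtype=float32), np.float32(-87.043686), np.float32(221.88504), np.float32(140.92252))
foot
top (array([0.4696, 0.0188], dtype=float32), np.float32(3.5763328), np.float32(121.63765), np.float32(87.98457))
scene (array([0.4518, 0.0163], dtype=float32), np.float32(2.9356742), np.float32(120.828415), np.float32(94.72168))
```

View pics/restw.png

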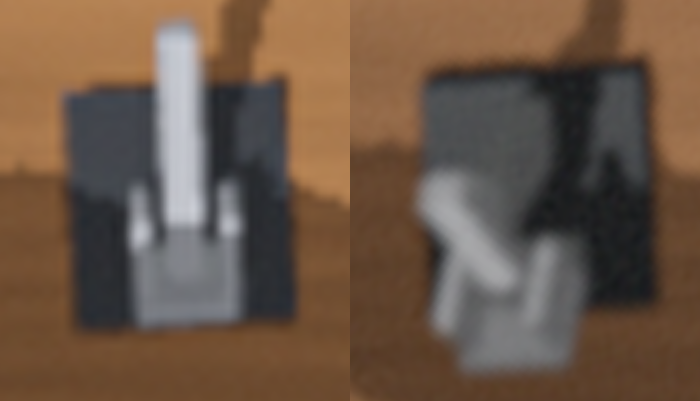

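View pics/lm_top.png

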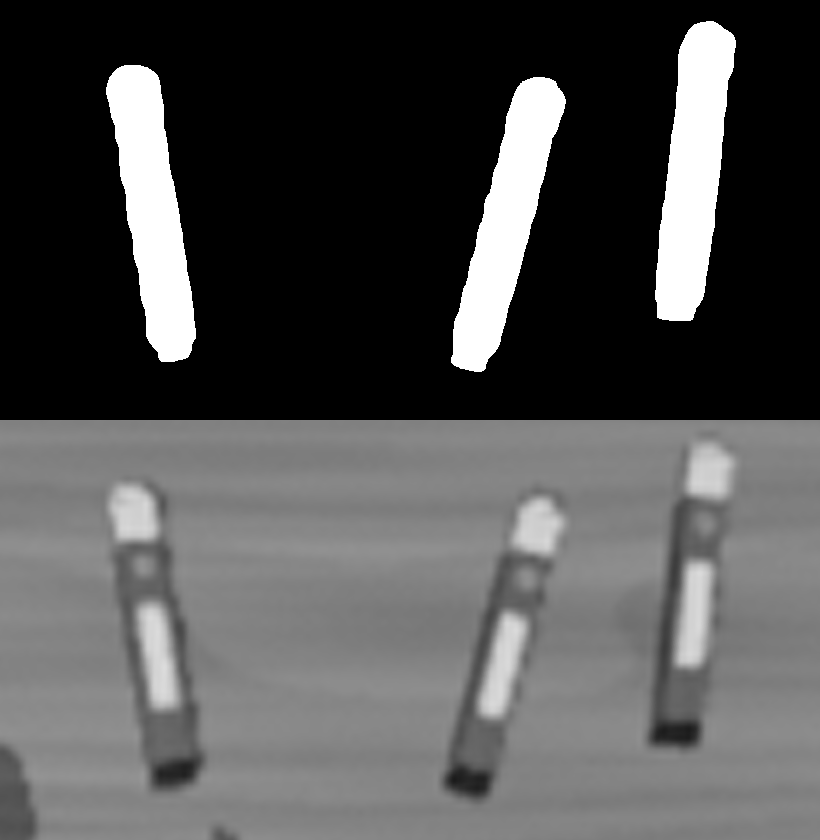

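View pics/lm_scene.png

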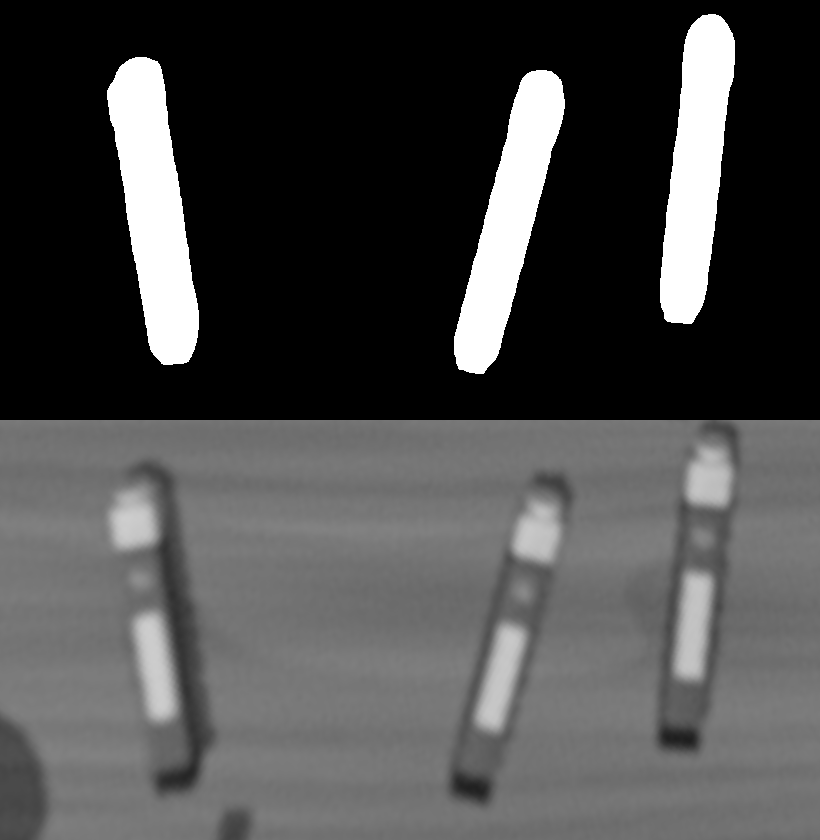

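```bash
cat >> h.py <<'E'
def Rt(yaw,tilt=0.0,az=None):
    """tool pointing down, jaw axis (tool x) at world yaw; then tilted forward by tilt (fingers swing to direction az)"""
    R=Ro.from_euler('xyz',[np.pi,0,yaw])
    if tilt:
        ax=np.array([-np.sin(az),np.cos(az),0]) # rotate -z towards dir az : rotation about y by -tilt
        R=Ro.from_rotvec(-tilt*ax)*R
    return R.as_matrix()
def plan(p,Rgoal,n,grip,start=None,show=True):
    """rows from current (or start) pose to p,Rgoal in n rows"""
    if start is None: _,p0,R0=state()
    else: p0,R0=start
    rv=Ro.from_matrix(R0.T@Rgoal).as_rotvec()/n; dp=(np.asarray(p)-p0)/n; rows=[]
    R=R0.copy()
    for i in range(n):
        t=(R.T@dp)*1000; rows.append([*np.round(rv,3),*np.round(t,1),grip]); R=R@Ro.from_rotvec(np.round(rv,3)).as_matrix()
    if show:
        print("step mm %.1f turn %.3f"%(np.linalg.norm(dp)*1e3,np.linalg.norm(rv)))
        for k in range(0,n,5): print("["+",".join("["+",".join(f"{v:g}" for v in r)+"]" for r in rows[k:k+5])+"]")
    return np.asarray(p),Rgoal
E
python3 - <<'E'
from h import *
q=plan([.650,.225,.20],Rt(1.486),12,100)
E
```

```text
step mm 45.6 turn 0.026
[[0,0,-0.026,-15.9,42.7,1.2,100],[0,0,-0.026,-17,42.3,1.2,100],[0,0,-0.026,-18.1,41.8,1.2,100],[0,0,-0.026,-19.2,41.3,1.2,100],[0,0,-0.026,-20.3,40.8,1.2,100]]
[[0,0,-0.026,-21.3,40.3,1.2,100],[0,0,-0.026,-22.4,39.7,1.2,100],[0,0,-0.026,-23.4,39.1,1.2,100],[0,0,-0.026,-24.4,38.5,1.2,100],[0,0,-0.026,-25.4,37.9,1.2,100]]
[[0,0,-0.026,-26.4,37.2,1.2,100],[0,0,-0.026,-27.3,36.5,1.2,100]]
```

apply_moves:
  increments:
    - [0,0,-0.026,-16,43,1,100]
    - [0,0,-0.026,-17,42,1,100]
    - [0,0,-0.026,-18,42,1,100]
    - [0,0,-0.026,-19,41,1,100]
    - [0,0,-0.026,-20,41,1,100]

```text
t: 1.18
tool_pos: [0.4186, 0.443, 0.21]
eef_rot: [3.141, -0.0, 1.305]
wrist_force: [1.1, -0.2, -0.3]
finger_gap: 1.001
```

apply_moves:
  increments:
    - [0,0,-0.026,-21,40,1,100]
    - [0,0,-0.026,-22,40,1,100]
    - [0,0,-0.026,-23,39,1,100]
    - [0,0,-0.026,-24,39,1,100]
    - [0,0,-0.026,-25,38,1,100]

```text
t: 1.8
tool_pos: [0.5857, 0.2888, 0.2049]
eef_rot: [3.141, -0.0, 1.435]
wrist_force: [0.2, 0.8, 0.1]
finger_gap: 1.002
```

apply_moves:
  increments:
    - [0,0,-0.026,-26,37,1,100]
    - [0,0,-0.026,-27,37,1,100]
    - [0,0,0,0,0,0,100]

```text
t: 2.17
tool_pos: [0.6544, 0.223, 0.2025]
eef_rot: [3.14, 0.003, 1.48]
wrist_force: [-1.0, 0.4, 0.3]
finger_gap: 1.002
```

```bash
python3 - <<'E'
from h import *
np.set_printoptions(precision=4,suppress=True)
s,p,R=state(); print(s["t"],p,s["eef_rot"],s["joint_pos"])
d=snap("wrist"); save("w1",d["pixels"]); d=snap("top"); save("t1",d["pixels"])
E
```

```text
2.175 [0.6544 0.223  0.2025] [3.1399 0.0026 1.4796] [-0.4201  0.6202  0.039   1.4285 -0.022   1.0931  1.1014]
```

View pics/w1.png

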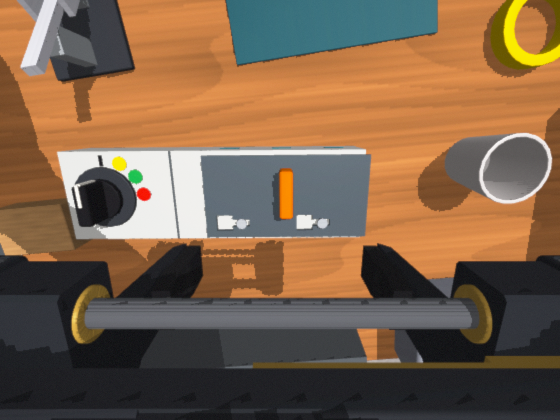

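View pics/t1.png

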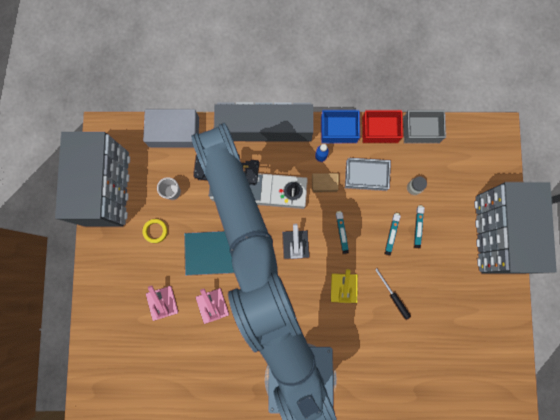

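```bash
python3 - <<'E'
from h import *
np.set_printoptions(precision=4,suppress=True)
d=snap("wrist"); print(d["eye"],d["attitude"])
org=lambda h: cv2.inRange(h,(5,180,80),(18,255,255))
for r in rects(d,0.60,0.70,0.17,0.28,0.089,fn=org,minarea=200): print("handle",r)
im=world_img(d,0.54,0.74,-0.06,0.35,0.057,0.0005); save("w1w",im)
hsv=cv2.cvtColor(im,cv2.COLOR_RGB2HSV)
for k,lo,hi in (("red",(0,150,100),(6,255,255)),("green",(50,80,60),(85,255,255)),("yellow",(22,120,120),(32,255,255))):
    m=cv2.inRange(hsv,lo,hi); nn,lab,st,ce=cv2.connectedComponentsWithStats(m)
    for q in range(1,nn):
        if st[q,4]>100: print(k,st[q,4]*.25,"x,y",.74-ce[q,1]*.0005,.35-ce[q,0]*.0005)
teal=lambda h: cv2.inRange(h,(85,90,15),(110,255,255))
E
```

```text
[0.58   0.2349 0.3716] [-0.2817  0.0002  1.486 ]
handle (array([0.6486, 0.228 ], dtype=float32), np.float32(-4.763647), np.float32(51.6128), np.float32(13.577948))
red 170.5 x,y 0.6420674486803519 0.07025806451612898
green 189.25 x,y 0.621954425363276 0.06526816380449135
yellow 189.0 x,y 0.6066335978835978 0.051333333333333286
```

View pics/w1w.png

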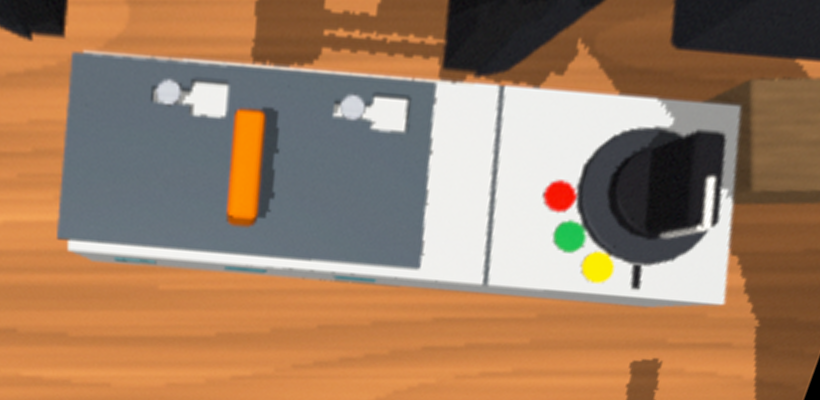

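```bash
python3 - <<'E'
from h import *
s,p,R=state(); print(s["t"],p,s["eef_rot"])
q=plan([.6485,.2278,.067],Rt(1.486),5,100)
E
```

```text
2.325 [0.65079698 0.2293381  0.20267817] [-3.14071358e+00 -8.34959663e-04  1.48694420e+00]
step mm 27.1 turn 0.000
[[-0,-0,0,-0.4,-0.4,27.1,100],[-0,-0,0,-0.4,-0.4,27.1,100],[-0,-0,0,-0.4,-0.4,27.1,100],[-0,-0,0,-0.4,-0.4,27.1,100],[-0,-0,0,-0.4,-0.4,27.1,100]]
```

apply_moves:
  increments:
    - [0,0,0,-0.5,-0.5,30,100]
    - [0,0,0,-0.5,-0.5,30,100]
    - [0,0,0,-0.5,-0.5,30,100]
    - [0,0,0,-0.5,-0.5,30,100]
    - [0,0,0,0,0,15,100]

```text
t: 2.95
tool_pos: [0.6475, 0.2278, 0.0663]
eef_rot: [-3.139, 0.0, 1.488]
wrist_force: [-0.9, -0.4, -0.1]
finger_gap: 1.0
```

apply_moves:
  increments:
    - [0,0,0,0,0,0,50]
    - [0,0,0,0,0,0,5]
    - [0,0,0,0,0,0,5]
    - [0,0,0,0,0,0,5]
  force: 25

```text
t: 3.45
tool_pos: [0.6499, 0.2265, 0.0687]
eef_rot: [3.14, -0.001, 1.486]
wrist_force: [-0.5, -0.7, -0.2]
finger_gap: 0.568
```

```bash
python3 - <<'E'
from h import *
s,p,R=state(); print(s["t"],p,s["eef_rot"],s["wrist_force"],s["finger_gap"]*88)
E
```

```text
3.45 [0.64989997 0.22646627 0.06865999] [ 3.14046510e+00 -6.06740984e-04  1.48593316e+00] [-0.54307938 -0.73472444 -0.17354818] 49.962017163814714
```

apply_moves:
  increments:
    - [0,0,0,0,0,0,5]
    - [0,0,0,0,0,0,5]
    - [0,0,0,0,0,0,5]
    - [0,0,0,0,0,0,5]
    - [0,0,0,0,0,0,5]

```text
t: 4.08
tool_pos: [0.6494, 0.2263, 0.0678]
eef_rot: [3.142, -0.0, 1.486]
wrist_force: [-0.5, -0.3, -0.5]
finger_gap: 0.051
```

```bash
python3 - <<'E'
from h import *
s,p,R=state(); print(s["t"],p,s["eef_rot"],s["wrist_force"],s["finger_gap"]*88)
E
```

```text
4.075 [0.6494153  0.22632778 0.06780465] [ 3.14157918e+00 -1.28608155e-05  1.48603711e+00] [-0.46985232 -0.3086719  -0.46145683] 4.531304905841858
```

```bash
python3 - <<'E'
from h import *
d=snap("wrist"); save("w2",d["pixels"]);
c=snap("scene"); save("s2",c["pixels"][150:300,230:430],3)
E
```

```text
(no output)
```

View pics/w2.png

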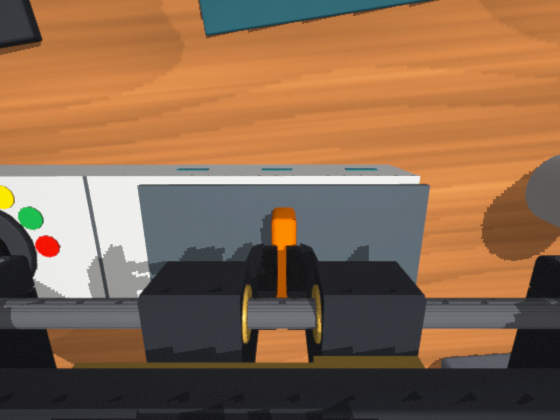

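View pics/s2.png

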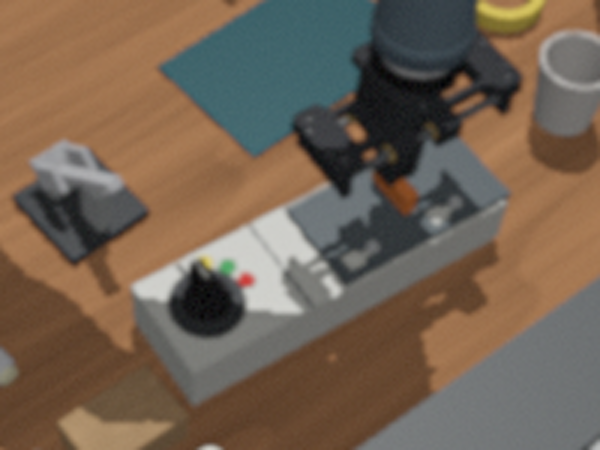

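apply_moves:
  increments:
    - [0,0,0,0,0,0,0]
    - [0,0,0,0,0,0,0]
  force: 25

```text
t: 4.42
tool_pos: [0.6494, 0.2263, 0.0678]
eef_rot: [3.142, 0.0, 1.486]
wrist_force: [0.1, 0.3, -0.1]
finger_gap: 0.004
```

```bash
python3 - <<'E'
from h import *
s,p,R=state(); print(s["t"],p,s["eef_rot"],s["wrist_force"],s["finger_gap"])
d=snap("wrist"); P=xyz(d)
np.set_printoptions(precision=3,suppress=True)
for uv in [(284,212),(284,225),(284,240),(283,255),(283,270),(262,256),(305,256),(262,290)]: print(uv,P[uv[1],uv[0]],d["pixels"][uv[1],uv[0]])
save("w3",d["pixels"][180:370,180:390],3)
E
```

```text
4.425 [0.64941198 0.22628578 0.06782573] [3.14157239e+00 1.14301581e-05 1.48602500e+00] [ 0.13789741  0.33831092 -0.11156722] 0.0035993789035489256
(284, 212) [0.626 0.23  0.076] [174  82   0]
(284, 225) [0.63  0.23  0.088] [251 138   0]
(284, 240) [0.638 0.229 0.088] [251 139   0]
(283, 255) [0.64  0.228 0.103] [40 30 24]
(283, 270) [0.644 0.228 0.111] [38 25 20]
(262, 256) [0.638 0.219 0.108] [24 26 28]
(305, 256) [0.639 0.239 0.108] [24 28 28]
(262, 290) [0.639 0.22  0.137] [17 17 21]
```

View pics/w3.png

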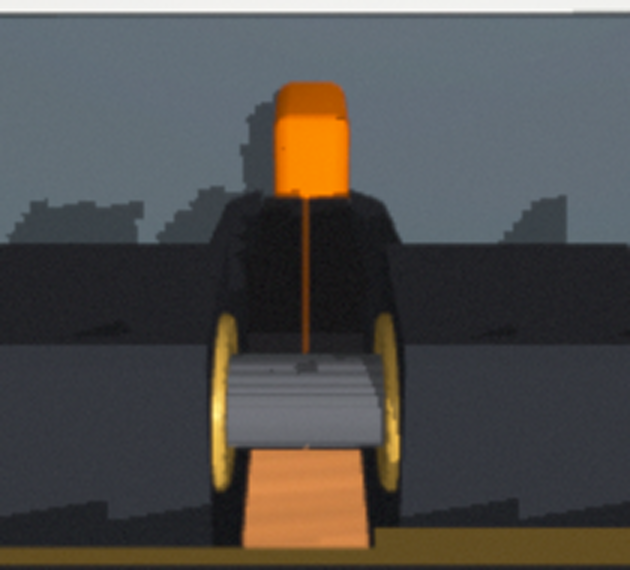

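```bash
python3 - <<'E'
from h import *
np.set_printoptions(precision=3,suppress=True)
s,p,R=state()
d=snap("wrist"); print(p,d["eye"],(np.array(d["eye"])-p)@R)
c=snap("scene"); P=xyz(c); im=c["pixels"]
save("s3",im[175:235,315:385],8)
print(proj(c,p),proj(c,p+[0,0,.02]),proj(c,p+[0,0,.03]),proj(c,[.6484,.2275,.089]))
for v in range(200,222,2):
    print(v,[ (u,*np.round(P[v,u],3)) for u in range(346,372,4)])
E
```

```text
[0.649 0.226 0.068] [0.578 0.233 0.237] [ 0.001 -0.072 -0.169]
[[360.225 212.096]] [[361.076 207.642]] [[361.51  205.373]] [[361.222 206.902]]
200 [(346, np.float64(0.664), np.float64(0.15), np.float64(0.197)), (350, np.float64(0.67), np.float64(0.157), np.float64(0.197)), (354, np.float64(0.573), np.float64(0.28), np.float64(-0.002)), (358, np.float64(0.668), np.float64(0.188), np.float64(0.17)), (362, np.float64(0.677), np.float64(0.191), np.float64(0.178)), (366, np.float64(0.682), np.float64(0.2), np.float64(0.177)), (370, np.float64(0.686), np.float64(0.211), np.float64(0.172))]
202 [(346, np.float64(0.668), np.float64(0.146), np.float64(0.196)), (350, np.float64(0.676), np.float64(0.152), np.float64(0.2)), (354, np.float64(0.666), np.float64(0.176), np.float64(0.17)), (358, np.float64(0.674), np.float64(0.182), np.float64(0.173)), (362, np.float64(0.679), np.float64(0.191), np.float64(0.172)), (366, np.float64(0.683), np.float64(0.2), np.float64(0.169)), (370, np.float64(0.635), np.float64(0.275), np.float64(0.059))]
204 [(346, np.float64(0.672), np.float64(0.143), np.float64(0
[... 3283 characters left out ...]
(358, np.float64(0.658), np.float64(0.211), np.float64(0.064)), (362, np.float64(0.665), np.float64(0.219), np.float64(0.064)), (366, np.float64(0.677), np.float64(0.221), np.float64(0.077)), (370, np.float64(0.675), np.float64(0.239), np.float64(0.059))]
220 [(346, np.float64(0.643), np.float64(0.183), np.float64(0.06)), (350, np.float64(0.65), np.float64(0.191), np.float64(0.063)), (354, np.float64(0.655), np.float64(0.2), np.float64(0.06)), (358, np.float64(0.662), np.float64(0.209), np.float64(0.06)), (362, np.float64(0.67), np.float64(0.215), np.float64(0.064)), (366, np.float64(0.677), np.float64(0.223), np.float64(0.065)), (370, np.float64(0.68), np.float64(0.235), np.float64(0.058))]
```

View pics/s3.png

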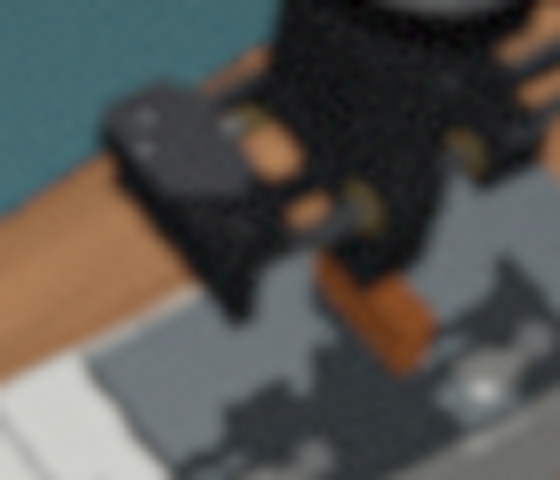

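apply_moves:
  increments:
    - [0,0,0,0,0,-30,30]
    - [0,0,0,0,0,0,60]
    - [0,0,0,0,0,0,60]
    - [0,0,0,0,0,0,60]
    - [0,0,0,0,0,0,60]

```text
t: 5.2
tool_pos: [0.649, 0.2261, 0.0971]
eef_rot: [-3.141, 0.001, 1.486]
wrist_force: [0.6, 0.2, 0.3]
finger_gap: 0.546
```

```bash
python3 - <<'E'
from h import *
np.set_printoptions(precision=3,suppress=True)
s,p,R=state(); print(p,s["finger_gap"],s["joint_pos"])
d=snap("wrist"); save("w4",d["pixels"]); P=xyz(d); 
T=(P-p)@R
dark=(d["pixels"].max(2)<60)
m=dark&(np.abs(T[...,1])<.03)&(np.abs(T[...,0])<.07)&(T[...,2]>-.08)
print(m.sum(), "max tool z of dark", np.sort(T[m][:,2])[-30:])
for xb in np.arange(-.07,.07,.01):
    mm=m&(T[...,0]>xb)&(T[...,0]<xb+.01)
    if mm.sum()>5: print(round(xb,3),mm.sum(),np.percentile(T[mm][:,2],[5,50,95,99]),np.percentile(T[mm][:,1],[5,95]))
E
```

```text
[0.649 0.226 0.097] 0.5464937160870051 [-0.419  0.728  0.028  1.511 -0.024  0.904  1.103]
5007 max tool z of dark [-0.023 -0.023 -0.023 -0.023 -0.023 -0.023 -0.023 -0.023 -0.023 -0.022
 -0.022 -0.022 -0.021  0.034  0.035  0.035  0.035  0.035  0.035  0.035
  0.036  0.036  0.036  0.036  0.036  0.036  0.036  0.036  0.036  0.036]
-0.05 12 [-0.067 -0.014  0.036  0.036] [-0.011  0.016]
-0.04 1280 [-0.077 -0.061 -0.031 -0.026] [-0.011  0.007]
-0.03 1215 [-0.068 -0.048 -0.027 -0.024] [-0.01   0.005]
0.02 1064 [-0.068 -0.047 -0.027 -0.024] [-0.01   0.006]
0.03 1377 [-0.076 -0.059 -0.03  -0.025] [-0.011  0.006]
0.04 54 [-0.07  -0.064  0.035  0.036] [-0.011  0.015]
```

View pics/w4.png

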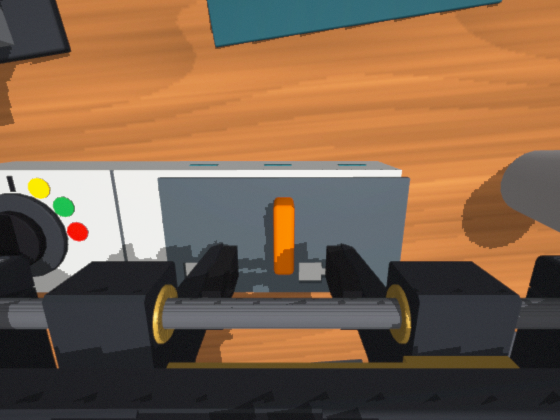

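apply_moves:
  increments:
    - [0,0,0,1,0,20,60]
    - [0,0,0,0.5,0,20,60]
    - [0,0,0,0,0,12,60]
    - [0,0,0,0,0,0,60]

```text
t: 5.75
tool_pos: [0.6484, 0.2274, 0.0439]
eef_rot: [-3.139, 0.001, 1.486]
wrist_force: [0.4, 0.4, 0.3]
finger_gap: 0.602
```

```bash
python3 - <<'E'
from h import *
s,p,R=state(); print(p,s["finger_gap"],s["wrist_force"])
d=snap("wrist"); save("w5",d["pixels"][150:370],1.4)
E
```

```text
[0.64837072 0.22735572 0.04394472] 0.6024182864189591 [0.39103299 0.43990451 0.30537105]
```

View pics/w5.png

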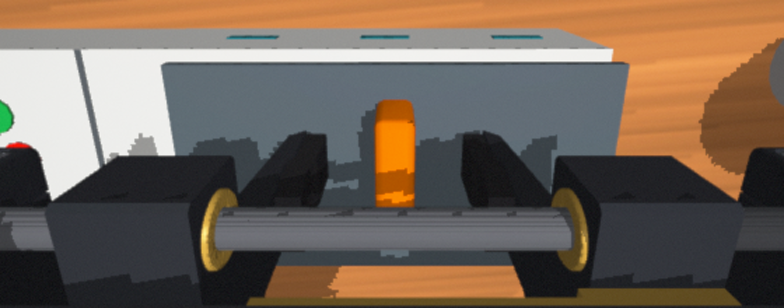

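apply_moves:
  increments:
    - [0,0,0,0,0,0,5]
    - [0,0,0,0,0,0,5]
    - [0,0,0,0,0,0,5]
    - [0,0,0,0,0,0,5]
    - [0,0,0,0,0,0,5]
  force: 25

```text
t: 6.42
tool_pos: [0.6496, 0.2278, 0.0461]
eef_rot: [3.141, -0.0, 1.486]
wrist_force: [0.0, -1.6, 1.5]
finger_gap: 0.156
```

apply_moves:
  increments:
    - [0,0,0,5,0,0,5]
    - [0,0,0,5,0,0,5]
    - [0,0,0,5,0,0,5]
    - [0,0,0,4,0,0,5]
    - [0,0,0,0,0,0,5]

```text
t: 7.05
tool_pos: [0.6514, 0.2476, 0.046]
eef_rot: [3.141, -0.001, 1.487]
wrist_force: [0.1, -1.8, 3.4]
finger_gap: 0.158
```

```bash
python3 - <<'E'
from h import *
s,p,R=state(); print(p,s["finger_gap"],s["wrist_force"])
d=snap("scene"); save("s4",world_img(d,.58,.72,.12,.34,.0625,.0004))
d=snap("wrist"); save("w6",d["pixels"][150:370],1.4)
E
```

```text
[0.65143575 0.24764106 0.04604506] 0.15837356409370074 [ 0.14330628 -1.83376306  3.39678925]
```

View pics/s4.png

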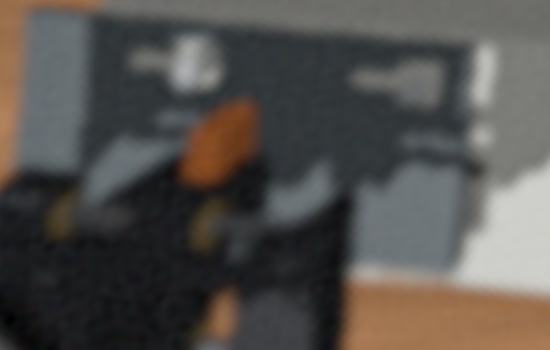

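View pics/w6.png

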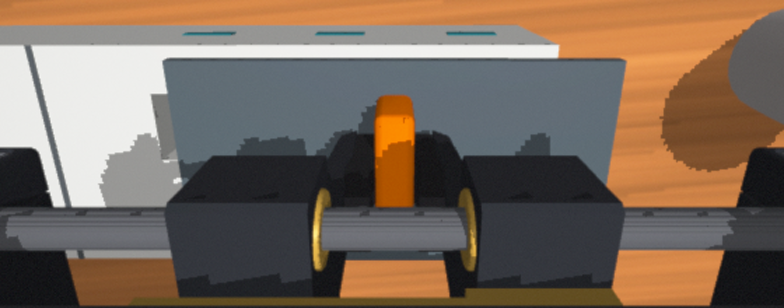

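```bash
python3 - <<'E'
from h import *
d=snap("scene"); im=world_img(d,.665,.715,.13,.31,.0625,.0004); 
im=np.clip(im.astype(float)*1.6,0,255).astype(np.uint8); save("s5",cv2.resize(im,None,fx=1.7,fy=1.7,interpolation=cv2.INTER_CUBIC))
E
```

```text
(no output)
```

View pics/s5.png

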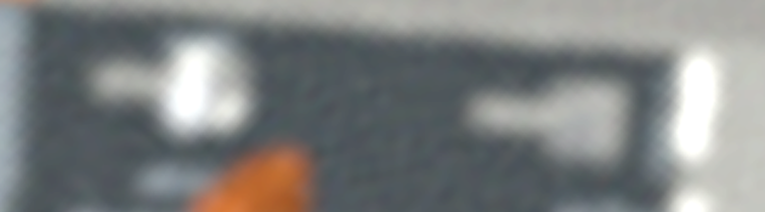

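apply_moves:
  increments:
    - [0,0,0,0,0,-2,5]
    - [0,0,0,0,0,-2,5]
    - [0,0,0,0,0,-2,5]
    - [0,0,0,0,0,-2,5]
    - [0,0,0,0,0,0,5]

```text
t: 7.82
tool_pos: [0.6513, 0.2468, 0.054]
eef_rot: [3.141, -0.0, 1.486]
wrist_force: [-0.1, -0.1, -2.3]
finger_gap: 0.158
```

```bash
python3 - <<'E'
from h import *
s,p,R=state(); print(p,s["finger_gap"],s["wrist_force"],s["eef_rot"])
d=snap("scene"); im=world_img(d,.58,.715,.11,.33,.0625,.0004); 
im=np.clip(im.astype(float)*1.4,0,255).astype(np.uint8); save("s6",im)
E
```

```text
[0.65126508 0.24677094 0.05403137] 0.15848213334396022 [-0.14030202 -0.07361686 -2.28997753] [ 3.14129648e+00 -1.88124827e-04  1.48603818e+00]
```

View pics/s6.png

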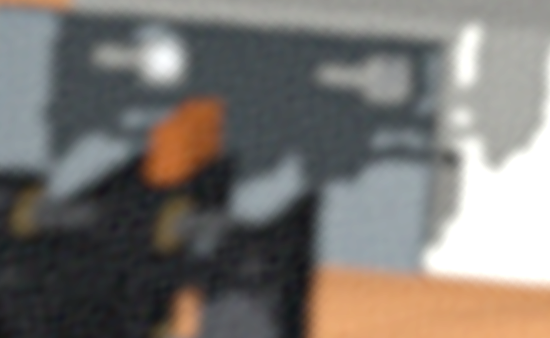

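```bash
python3 - <<'E'
from h import *
_,p,R=state()
q=plan([.650,.247,.114],Rt(1.486),3,5)
q=plan([.423,.2937,.09],Rt(1.623),7,5,start=q)
q=plan([.423,.2937,-.005],Rt(1.623),5,5,start=q)
E
```

```text
step mm 20.0 turn 0.000
[[0,-0,-0,0.1,-0.4,-20,5],[0,-0,-0,0.1,-0.4,-20,5],[0,-0,-0,0.1,-0.4,-20,5]]
step mm 33.3 turn 0.020
[[0,0,-0.02,3.9,-32.9,3.4,5],[0,0,-0.02,4.6,-32.8,3.4,5],[0,0,-0.02,5.2,-32.7,3.4,5],[0,0,-0.02,5.9,-32.6,3.4,5],[0,0,-0.02,6.5,-32.5,3.4,5]]
[[0,0,-0.02,7.2,-32.3,3.4,5],[0,0,-0.02,7.8,-32.2,3.4,5]]
step mm 19.0 turn 0.000
[[0,0,0,0,-0,19,5],[0,0,0,0,-0,19,5],[0,0,0,0,-0,19,5],[0,0,0,0,-0,19,5],[0,0,0,0,-0,19,5]]
```

apply_moves:
  increments:
    - [0,0,0,0,0,-20,5]
    - [0,0,0,0,0,-20,5]
    - [0,0,0,0,0,-20,5]

```text
t: 8.25
tool_pos: [0.6518, 0.2469, 0.1163]
eef_rot: [3.14, -0.001, 1.486]
wrist_force: [0.4, 0.6, -2.2]
finger_gap: 0.157
```

apply_moves:
  increments:
    - [0,0,-0.02,4,-33,3,5]
    - [0,0,-0.02,5,-33,3,5]
    - [0,0,-0.02,5,-33,3,5]
    - [0,0,-0.02,6,-33,3,5]
    - [0,0,-0.02,6,-32,3,5]

```text
t: 8.88
tool_pos: [0.488, 0.2807, 0.1003]
eef_rot: [3.14, -0.001, 1.587]
wrist_force: [-1.1, -0.1, -2.9]
finger_gap: 0.155
```

apply_moves:
  increments:
    - [0,0,-0.02,7,-32,3,5]
    - [0,0,-0.02,8,-32,3,5]
    - [0,0,0,0,0,20,5]
    - [0,0,0,0,0,20,5]
    - [0,0,0,0,0,0,5]

```text
t: 9.5
tool_pos: [0.4239, 0.2932, 0.053]
eef_rot: [-3.141, 0.001, 1.626]
wrist_force: [-0.3, -1.0, -1.8]
finger_gap: 0.157
```

```bash
python3 - <<'E'
from h import *
s,p,R=state(); print(p,s["finger_gap"],s["wrist_force"],s["eef_rot"],s["joint_pos"])
d=snap("scene"); save("s7",d["pixels"][100:300,200:480],2.8)
E
```

```text
[0.42386307 0.29324052 0.05300108] 0.15651836780020456 [-0.27909654 -0.97674811 -1.75498543] [-3.14093097e+00  6.48028136e-04  1.62607365e+00] [-0.67210889  0.55776123 -0.02595615  1.99630676  0.02496587  0.58873756
  0.91116419]
```

View pics/s7.png

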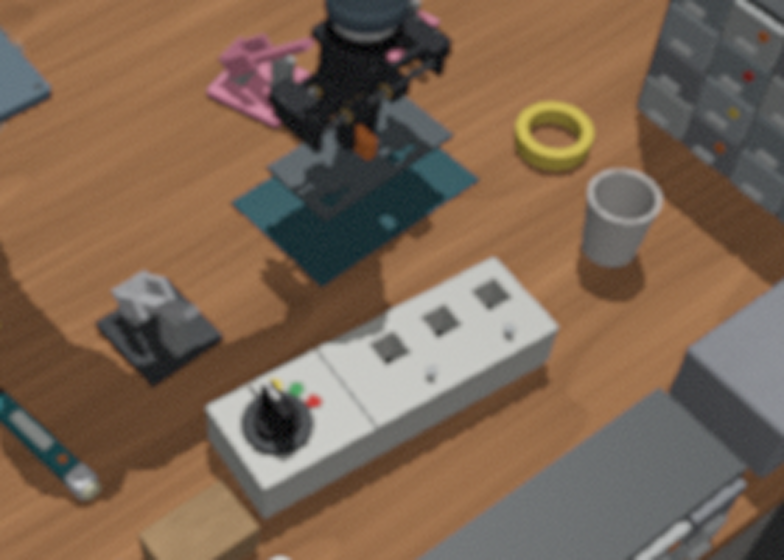

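apply_moves:
  increments:
    - [0,0,0,0,0,20,5]
    - [0,0,0,0,0,20,5]
    - [0,0,0,0,0,13,5]
    - [0,0,0,0,0,5,5]
    - [0,0,0,0,0,0,5]

```text
t: 10.18
tool_pos: [0.4243, 0.2936, -0.0049]
eef_rot: [3.141, -0.0, 1.626]
wrist_force: [1.1, -0.7, -2.1]
finger_gap: 0.155
```

apply_moves:
  increments:
    - [0,0,0,0,0,2,5]
    - [0,0,0,0,0,2,5]
    - [0,0,0,0,0,0,5]

```text
t: 10.55
tool_pos: [0.4245, 0.2937, -0.0081]
eef_rot: [3.141, -0.0, 1.626]
wrist_force: [-2.4, -1.6, 9.9]
finger_gap: 0.153
```

apply_moves:
  increments:
    - [0,0,0,0,0,-1,50]
    - [0,0,0,0,0,0,50]
    - [0,0,0,0,0,0,50]
    - [0,0,0,0,0,0,50]
    - [0,0,0,0,0,-40,50]

```text
t: 11.18
tool_pos: [0.4222, 0.2921, 0.0302]
eef_rot: [-3.137, 0.003, 1.626]
wrist_force: [0.2, -0.1, 0.8]
finger_gap: 0.496
```

apply_moves:
  increments:
    - [0,0,0,0,0,-50,60]
    - [0,0,0,0,0,-50,60]
    - [0,0,0,0,0,-50,60]
    - [0,0,0,0,0,-30,60]

```text
t: 11.68
tool_pos: [0.4247, 0.2939, 0.2144]
eef_rot: [3.139, -0.002, 1.626]
wrist_force: [0.1, -0.3, -0.4]
finger_gap: 0.601
```

```bash
python3 - <<'E'
from h import *
s,p,R=state(); print(s["t"],p,s["finger_gap"],s["wrist_force"],s["eef_rot"],s["joint_pos"])
d=snap("wrist"); save("w8",d["pixels"])
E
```

```text
11.675 [0.42472108 0.29385429 0.21440048] 0.6005342203846133 [ 0.13212484 -0.25542081 -0.42203493] [ 3.13914892e+00 -1.70493928e-03  1.62588371e+00] [-0.66967777  0.3088526  -0.02763238  1.89122284  0.010527    0.93867587
  0.92368339]
```

View pics/w8.png

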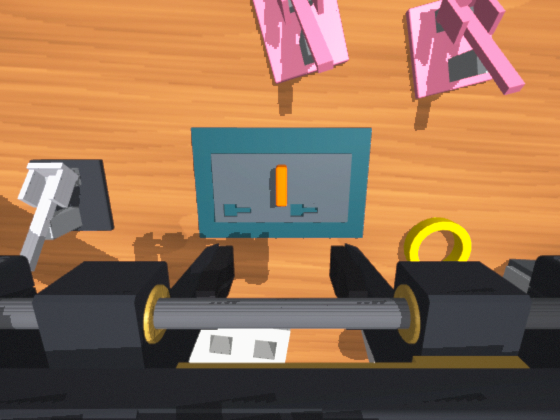

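```bash
python3 - <<'E'
import numpy as np
from scipy.optimize import least_squares
D=[(.5372,1.5389,1.0673,np.hypot(.25096,.5989),.2139),(.6202,1.4285,1.0931,np.hypot(.6544,.223),.2025),(.728,1.511,.904,np.hypot(.649,.226),.097),(.55776,1.9963,.58874,np.hypot(.42386,.29324),.0530),(.30885,1.8912,.93868,np.hypot(.42472,.29385),.2144)]
def f(p):
    a,L1,e1,L2,e2,h=p; o=[]
    for q2,q4,q6,r,z in D:
        q=q2+q4
        o+= [a+L1*np.sin(q2)+e1*np.cos(q2)+L2*np.sin(q)+e2*np.cos(q)-r, h+L1*np.cos(q2)-e1*np.sin(q2)+L2*np.cos(q)-e2*np.sin(q)-z]
    return np.array(o)
s=least_squares(f,[0,.4,0,.4,0,.0]); print(s.x.round(4),(f(s.x)*1e3).round(2))
def f2(p): return f([0,p[0],0,p[1],0,p[2]])
s=least_squares(f2,[.4,.4,0]); print(s.x.round(4),(f2(s.x)*1e3).round(2))
print([d[0]+d[1]+d[2] for d in D])
E
```

```text
[ 2.100e-03  5.018e-01 -3.000e-04  4.475e-01 -1.000e-04 -5.000e-04] [ 0.86  0.29 -0.48 -0.25 -0.18  0.07  0.11 -0.03 -0.31 -0.09]
[ 0.5033  0.4488 -0.0008] [ 0.93  0.46 -0.3  -0.14 -0.05 -0.15 -0.24 -0.33 -0.62  0.15]
[3.1433999999999997, 3.1418, 3.143, 3.1428, 3.13873]
```

```bash
python3 - <<'E'
from h import *
q=plan([.50,.03,.26],Rt(1.621),7,50)
E
```

```text
step mm 39.8 turn 0.001
[[0.001,-0.001,0.001,-38.4,8.5,-6.2,50],[0.001,-0.001,0.001,-38.3,8.5,-6.2,50],[0.001,-0.001,0.001,-38.3,8.6,-6.1,50],[0.001,-0.001,0.001,-38.3,8.6,-6.1,50],[0.001,-0.001,0.001,-38.3,8.6,-6.1,50]]
[[0.001,-0.001,0.001,-38.3,8.7,-6.1,50],[0.001,-0.001,0.001,-38.3,8.7,-6,50]]
```

apply_moves:
  increments:
    - [0,0,0,-38,9,-6,50]
    - [0,0,0,-38,9,-6,50]
    - [0,0,0,-38,9,-6,50]
    - [0,0,0,-38,9,-6,50]
    - [0,0,0,-38,9,-6,50]

```text
t: 12.35
tool_pos: [0.4795, 0.1049, 0.2418]
eef_rot: [-3.141, 0.0, 1.626]
wrist_force: [0.7, 0.3, -1.2]
finger_gap: 0.501
```

apply_moves:
  increments:
    - [0,0,0,-38,9,-6,50]
    - [0,0,0,-38,9,-6,50]
    - [0,0,0,0,0,0,50]
    - [0,0,0,0,0,0,50]

```text
t: 12.85
tool_pos: [0.5012, 0.0321, 0.2534]
eef_rot: [-3.141, -0.0, 1.627]
wrist_force: [0.5, 0.1, 1.0]
finger_gap: 0.496
```

```bash
python3 - <<'E'
from h import *
s,p,R=state(); print(s["t"],p,s["eef_rot"],s["joint_pos"])
d=snap("wrist"); save("w9",d["pixels"])
t=snap("top"); save("t9",t["pixels"][200:280,250:350],7)
E
```

```text
12.85 [0.50121879 0.03211713 0.25339655] [-3.14077864e+00 -4.40683339e-04  1.62654636e+00] [-0.26165126  0.23869124  0.12781289  1.8860576  -0.03597293  1.01978298
  1.50798528]
```

View pics/w9.png

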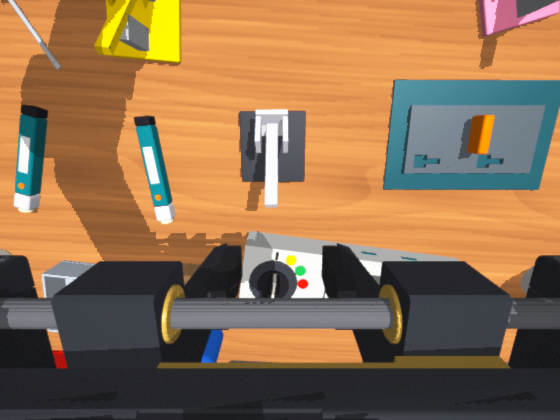

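```bash
python3 - <<'E'
from h import *
np.set_printoptions(precision=4,suppress=True)
d=snap("wrist"); P=xyz(d)
im=world_img(d,.38,.56,-.05,.09,.010,.0004); im2=world_img(d,.38,.56,-.05,.09,.08,.0004); save("restw2",np.hstack([im,im2]))
px=d["pixels"].astype(int)
# rib: bright, low sat, in window
sub=(slice(105,212),slice(235,310))
m=np.zeros(px.shape[:2],bool); m[sub]=(px[sub].min(2)>185)
for v in range(110,208,6):
    u=np.where(m[v])[0]
    if len(u): 
        q=P[v,u]; print(v,u.min(),u.max(),np.nanmedian(q,0),"width mm",1e3*(np.nanmax(q[:,1])-np.nanmin(q[:,1])))
# foot
dk=lambda h: cv2.inRange(h,(100,20,20),(140,160,110))
for r in rects(d,.38,.53,-.05,.09,.010,fn=dk,minarea=2000): print("foot",r)
print("bench z",np.nanmedian(P[60:100,330:370,2]),np.nanstd(P[60:100,330:370,2]))
print("lamps")
for r in rects(d,.40,.61,-.30,-.07,.011): print(r)
E
```

```text
110 255 287 [0.4119 0.0152 0.039 ] width mm 40.43441430923129
116 256 287 [0.4186 0.0224 0.0401] width mm 39.26337859631605
122 255 287 [0.426  0.0175 0.0318] width mm 39.65183041217346
128 255 287 [0.4335 0.0153 0.0347] width mm 39.146025033279145
134 255 287 [0.4408 0.0165 0.0405] width mm 38.64055405397489
140 254 287 [0.448  0.0165 0.0549] width mm 39.58316985202147
146 266 285 [0.4548 0.0189 0.0525] width mm 23.559527970114665
152 266 276 [0.4618 0.0182 0.0577] width mm 12.3319036165495
158 265 276 [0.4685 0.0181 0.0632] width mm 16.139201201902967
164 265 276 [0.475  0.0186 0.0691] width mm 13.318676100056122
170 265 276 [0.4815 0.0191 0.0746] width mm 13.160244216051886
176 265 276 [0.4879 0.0196 0.0794] width mm 13.008615994883566
182 265 276 [0.4942 0.0195 0.0846] width mm 12.96332999272683
188 265 276 [0.5001 0.0206 0.0903] width mm 12.853206717222971
194 264 276 [0.5062 0.0205 0.0949] width mm 18.374525818162226
200 264 276 [0.512 0.021 0.1  ] width mm 13.689964002935119
206 265 275 [0.5198 0.0206 0.0981] width mm 11.548621255966205
foot (array([0.4577, 0.0429], dtype=float32), np.float32(3.8140798), np.float32(92.6277), np.float32(35.321594))
foot (array([ 0.4608, -0.0092], dtype=float32), np.float32(3.4165819), np.float32(92.544174), np.float32(32.911552))
bench z -0.0010384382942534298 0.0008512439492632695
lamps
(array([ 0.5038, -0.1461], dtype=float32), np.float32(9.07475), np.float32(152.22334), np.float32(29.267933))
```

View pics/restw2.png

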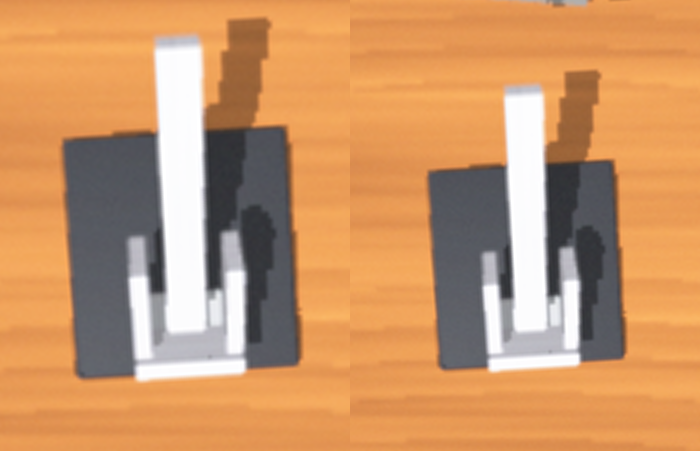

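```bash
cat >> h.py <<'E'
D=0.0235
def tcp(F,R): return np.asarray(F)+D*R[:,2]      # reported TCP for a wanted finger end F
E
python3 - <<'E'
from h import *
np.set_printoptions(precision=4,suppress=True)
az=np.radians(9); R=Rt(az+np.pi/2,np.radians(-27),az); F=np.array([.5038,-.1461,.0085])+.015*np.array([np.cos(az),np.sin(az),0])
g=tcp(F,R); print(g,R)
q=plan(g-.11*R[:,2],R,8,50); q=plan(g-.03*R[:,2],R,3,50,start=q); q=plan(g,R,2,50,start=q)
E
```

```text
[ 0.5081 -0.1454 -0.0124] [[-0.1564  0.88   -0.4484]
 [ 0.9877  0.1394 -0.071 ]
 [ 0.     -0.454  -0.891 ]]
step mm 30.7 turn 0.060
[[0.059,-0.003,-0.012,-21.7,5.8,21,50],[0.059,-0.003,-0.012,-21.7,6.8,20.7,50],[0.059,-0.003,-0.012,-21.7,7.7,20.3,50],[0.059,-0.003,-0.012,-21.7,8.6,19.9,50],[0.059,-0.003,-0.012,-21.8,9.5,19.4,50]]
[[0.059,-0.003,-0.012,-21.9,10.4,18.9,50],[0.059,-0.003,-0.012,-21.9,11.2,18.3,50],[0.059,-0.003,-0.012,-22,12,17.7,50]]
step mm 26.7 turn 0.000
[[0,0,0,0,0,26.7,50],[0,0,0,0,0,26.7,50],[0,0,0,0,0,26.7,50]]
step mm 15.0 turn 0.000
[[0,0,0,0,-0,15,50],[0,0,0,0,-0,15,50]]
```

apply_moves:
  increments:
    - [0.059,-0.003,-0.012,-21.7,6,21,50]
    - [0.059,-0.003,-0.012,-21.7,7,20.7,50]
    - [0.059,-0.003,-0.012,-21.7,7.7,20.3,50]
    - [0.059,-0.003,-0.012,-21.7,8.6,20,50]
    - [0.059,-0.003,-0.012,-21.8,9.5,19.4,50]

```text
t: 13.62
tool_pos: [0.5372, -0.0746, 0.1479]
eef_rot: [-2.844, 0.005, 1.69]
wrist_force: [0.9, 0.7, 0.5]
finger_gap: 0.498
```

apply_moves:
  increments:
    - [0.059,-0.003,-0.012,-22,10.4,19,50]
    - [0.059,-0.003,-0.012,-22,11.2,18.3,50]
    - [0.059,-0.003,-0.012,-22,12,17.7,50]
    - [0,0,0,0,0,0,50]

```text
t: 14.12
tool_pos: [0.5568, -0.1395, 0.0832]
eef_rot: [-2.665, 0.0, 1.724]
wrist_force: [-0.3, 0.3, 0.5]
finger_gap: 0.5
```

```bash
python3 - <<'E'
from h import *
np.set_printoptions(precision=4,suppress=True)
az=np.radians(9); R=Rt(az+np.pi/2,np.radians(-27),az); F=np.array([.5038,-.1461,.0085])+.015*np.array([np.cos(az),np.sin(az),0])
g=tcp(F,R)
s,p,R0=state(); print(s["t"],p,s["joint_pos"],"rot err",Ro.from_matrix(R0.T@R).as_rotvec())
q=plan(g-.03*R[:,2],R,3,50); q=plan(g,R,2,50,start=q)
d=snap("wrist"); save("w10",d["pixels"])
for r in rects(d,.40,.61,-.30,-.07,.011): print(r)
E
```

```text
14.125 [ 0.5568 -0.1395  0.0832] [-0.0171  0.8616  0.1882  1.4166 -0.0096  1.3316  1.8678] rot err [-0.0054 -0.0015 -0.0038]
step mm 25.8 turn 0.002
[[-0.002,-0,-0.001,0.6,0.1,25.8,50],[-0.002,-0,-0.001,0.6,0,25.8,50],[-0.002,-0,-0.001,0.6,-0.1,25.8,50]]
step mm 15.0 turn 0.000
[[0,0,0,0,-0,15,50],[0,0,0,0,-0,15,50]]
(array([ 0.5002, -0.1463], dtype=float32), np.float32(9.111355), np.float32(154.33907), np.float32(22.87282))
(array([ 0.5773, -0.1848], dtype=float32), np.float32(-0.0), np.float32(229.50003), np.float32(65.50002))
```

View pics/w10.png

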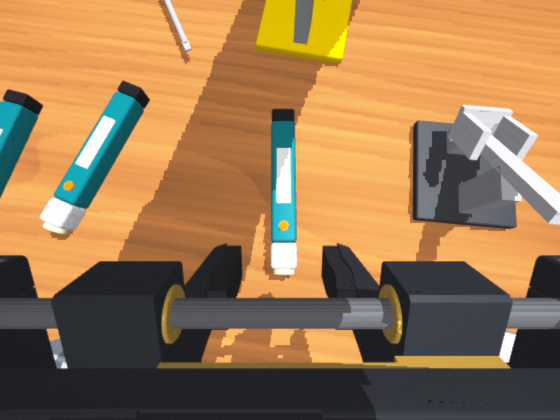

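apply_moves:
  increments:
    - [-0.002,0,-0.001,0.6,0,26,50]
    - [-0.002,0,-0.001,0.6,0,26,50]
    - [-0.002,0,-0.001,0.6,0,26,50]
    - [0,0,0,0,0,15,50]
    - [0,0,0,0,0,10,50]

```text
t: 14.8
tool_pos: [0.5118, -0.1441, -0.0056]
eef_rot: [-2.677, -0.001, 1.727]
wrist_force: [0.5, -1.1, -0.3]
finger_gap: 0.499
```

apply_moves:
  increments:
    - [0,0,0,0,0,5,50]
    - [0,0,0,0,0,0,50]

```text
t: 15.05
tool_pos: [0.5096, -0.1451, -0.0103]
eef_rot: [-2.676, -0.0, 1.727]
wrist_force: [0.4, -0.4, 0.1]
finger_gap: 0.499
```

```bash
python3 - <<'E'
from h import *
np.set_printoptions(precision=4,suppress=True)
az=np.radians(9); R=Rt(az+np.pi/2,np.radians(-27),az); F=np.array([.5038,-.1461,.0085])+.015*np.array([np.cos(az),np.sin(az),0])
g=tcp(F,R)
s,p,R0=state(); print(s["t"],p,s["wrist_force"],"rot err",Ro.from_matrix(R0.T@R).as_rotvec(),"pos err tool",R0.T@(g-p)*1e3)
E
```

```text
15.05 [ 0.5096 -0.1451 -0.0103] [ 0.3523 -0.3994  0.087 ] rot err [ 0.0053 -0.0008 -0.0008] pos err tool [-0.0793 -0.3705  2.6203]
```

apply_moves:
  increments:
    - [0,0,0,0,0,2,50]
    - [0,0,0,0,0,0,10]
    - [0,0,0,0,0,0,10]
    - [0,0,0,0,0,0,10]
    - [0,0,0,0,0,0,10]
  force: 20

```text
t: 15.68
tool_pos: [0.5085, -0.1453, -0.0122]
eef_rot: [-2.675, -0.0, 1.727]
wrist_force: [0.4, 0.2, 0.9]
finger_gap: 0.249
```

apply_moves:
  increments:
    - [0,0,0,0,0,0,10]
    - [0,0,0,0,0,-20,10]
    - [0,0,0,0,0,-20,10]
    - [0,0,0,0,0,0,10]

```text
t: 16.18
tool_pos: [0.5276, -0.1425, 0.0242]
eef_rot: [-2.678, 0.0, 1.727]
wrist_force: [-0.3, 0.0, -0.7]
finger_gap: 0.246
```

```bash
python3 - <<'E'
from h import *
np.set_printoptions(precision=4,suppress=True)
s,p,R0=state(); print(s["t"],p,s["wrist_force"],s["finger_gap"])
d=snap("wrist"); save("w11",d["pixels"])
d=snap("scene"); save("s11",d["pixels"][160:330,130:330],3)
E
```

```text
16.175 [ 0.5276 -0.1425  0.0242] [-0.2814  0.0406 -0.7033] 0.24604206332173376
```

View pics/w11.png

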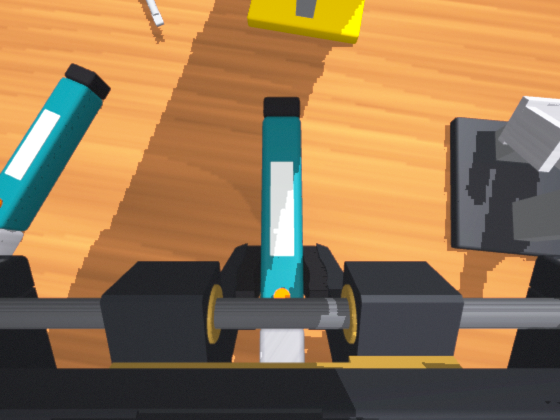

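View pics/s11.png

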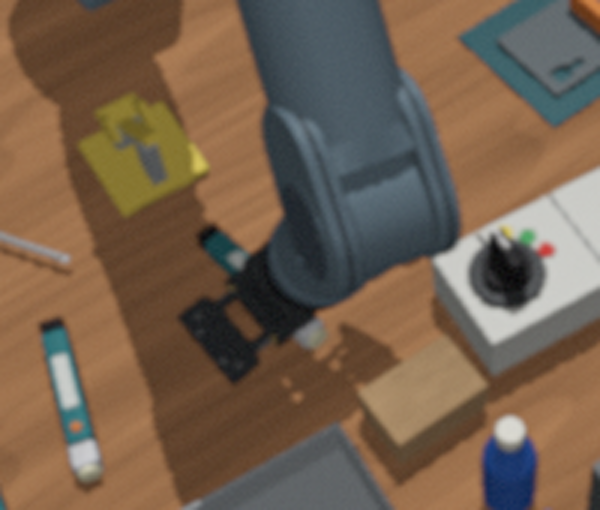

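```bash
cat >> h.py <<'E'
def lamp_in_tool(u0=255,u1=310,v0=60,v1=245,show=True):
    """upper face of the held light in the tool frame from the wrist depth: fits y,z line; returns dir angle (rad in tool y-z), a point on the face centre line, tail end"""
    d=snap("wrist"); s,p,R=state(); P=xyz(d); T=(P-p)@R
    hsv=cv2.cvtColor(d["pixels"],cv2.COLOR_RGB2HSV)
    sub=np.zeros(hsv.shape[:2],bool); sub[v0:v1,u0:u1]=True
    teal=cv2.inRange(hsv,(80,120,60),(100,255,255))>0
    white=(d["pixels"].min(2)>170)
    m=sub&(teal|white)&(np.abs(T[...,0])<.012)&np.isfinite(T[...,2])
    q=T[m]; A=np.polyfit(q[:,1],q[:,2],1); r=q[:,2]-np.polyval(A,q[:,1]); k=np.abs(r)<.003; A=np.polyfit(q[k,1],q[k,2],1)
    B=np.polyfit(q[k,1],q[k,0],1)
    # tail: dark pixels continuing the face
    dk=sub&(d["pixels"].max(2)<70)&(np.abs(T[...,0])<.013)&(np.abs(T[...,2]-np.polyval(A,T[...,1]))<.004)
    t=T[dk]; 
    if show: print("slope deg",np.degrees(np.arctan(A[0])),"z at y=0",A[1],"x at y0",B[1],"x slope",B[0],"face y range",q[k,1].min(),q[k,1].max(),"resid",r[k].std(),"tail y min",np.percentile(t[:,1],1) if len(t) else None,len(t))
    return A,B,t
E
python3 - <<'E'
from h import *
A,B,t=lamp_in_tool()
E
```

```text
slope deg -27.255849246627267 z at y=0 -0.03793146369033806 x at y0 0.0009298737550616993 x slope 0.009027356748598477 face y range -0.07603839412256201 -0.011871078823084448 resid 0.0008749226434438486 tail y min -0.0864443008526494 705
```

```bash
cat >> h.py <<'E'
SEAT=np.array([.4784,.0190,.087]); RY=np.radians(3.3)
W=np.array([np.cos(RY)*np.cos(np.radians(40)),np.sin(RY)*np.cos(np.radians(40)),np.sin(np.radians(40))])
N=np.array([-np.cos(RY)*np.sin(np.radians(40)),-np.sin(RY)*np.sin(np.radians(40)),np.cos(np.radians(40))])
E
python3 - <<'E'
from h import *
np.set_printoptions(precision=4,suppress=True)
M=np.array([0,-.0147,-.0179]); R=Rt(RY+np.pi/2,np.radians(12.75),RY)
print(R@np.array([0,np.cos(np.radians(27.25)),-np.sin(np.radians(27.25))]),W)
g=SEAT-R@M; print("goal",g)
pre=g+.05*N+.012*W; print("pre",pre)
q=plan([.53,-.06,.20],Rt(np.radians(5)+np.pi/2,np.radians(-8),np.radians(5)),7,10)
q=plan(pre+[0,0,.03],R,6,10,start=q)
E
```

```text
[0.7648 0.0441 0.6428] [0.7648 0.0441 0.6428]
goal [0.4967 0.0201 0.0728]
pre [0.4737 0.0187 0.1188]
step mm 27.9 turn 0.048
[[-0.047,0.003,0.009,11.6,-9.2,-23.7,10],[-0.047,0.003,0.009,11.5,-8.2,-24.1,10],[-0.047,0.003,0.009,11.6,-7.1,-24.4,10],[-0.047,0.003,0.009,11.6,-6.1,-24.7,10],[-0.047,0.003,0.009,11.6,-5,-24.9,10]]
[[-0.047,0.003,0.009,11.6,-3.9,-25.1,10],[-0.047,0.003,0.009,11.7,-2.9,-25.2,10]]
step mm 18.2 turn 0.061
[[-0.06,-0,0.005,13.9,-6.9,9.6,10],[-0.06,-0,0.005,13.9,-7.6,9.2,10],[-0.06,-0,0.005,13.8,-8.2,8.7,10],[-0.06,-0,0.005,13.8,-8.7,8.2,10],[-0.06,-0,0.005,13.7,-9.3,7.6,10]]
[[-0.06,-0,0.005,13.7,-9.8,7.1,10]]
```

apply_moves:
  increments:
    - [-0.047,0.003,0.009,11.6,-9,-24,10]
    - [-0.047,0.003,0.009,11.6,-8,-24,10]
    - [-0.047,0.003,0.009,11.6,-7,-24.4,10]
    - [-0.047,0.003,0.009,11.6,-6,-24.7,10]
    - [-0.047,0.003,0.009,11.6,-5,-25,10]

```text
t: 16.95
tool_pos: [0.5289, -0.083, 0.15]
eef_rot: [-2.91, 0.001, 1.679]
wrist_force: [0.5, -0.5, -0.6]
finger_gap: 0.249
```

apply_moves:
  increments:
    - [-0.047,0.003,0.009,11.6,-4,-25,10]
    - [-0.047,0.003,0.009,11.6,-3,-25,10]
    - [-0.06,0,0.005,14,-7,9.6,10]
    - [-0.06,0,0.005,14,-7.6,9.2,10]
    - [-0.06,0,0.005,14,-8.2,8.7,10]

```text
t: 17.58
tool_pos: [0.5013, -0.0199, 0.1738]
eef_rot: [3.099, -0.001, 1.645]
wrist_force: [-0.8, 0.2, -1.8]
finger_gap: 0.248
```

apply_moves:
  increments:
    - [-0.06,0,0.005,13.8,-8.7,8.2,10]
    - [-0.06,0,0.005,13.7,-9.3,7.6,10]
    - [-0.06,0,0.005,13.7,-9.8,7,10]
    - [0,0,0,0,0,0,10]

```text
t: 18.08
tool_pos: [0.4712, 0.0195, 0.1478]
eef_rot: [2.924, -0.003, 1.633]
wrist_force: [0.5, 0.1, -0.0]
finger_gap: 0.248
```

```bash
python3 - <<'E'
from h import *
np.set_printoptions(precision=4,suppress=True)
s,p,R0=state(); print(s["t"],p,s["wrist_force"],s["finger_gap"],s["joint_pos"])
R=Rt(RY+np.pi/2,np.radians(12.75),RY); print("rot err",Ro.from_matrix(R0.T@R).as_rotvec())
d=snap("wrist"); save("w12",d["pixels"]); lamp_in_tool()
d=snap("scene"); save("s12",d["pixels"][130:290,180:380],3.5)
E
```

```text
18.075 [0.4712 0.0195 0.1478] [ 0.5434  0.0722 -0.0368] 0.24783356113718358 [-0.2613  0.2275  0.1263  2.2441 -0.0318  0.4546  1.5179]
rot err [-0.0048 -0.0036  0.0034]
slope deg -27.004051620180768 z at y=0 -0.03860016953668186 x at y0 0.0010626986225216843 x slope 0.0025847510839509245 face y range -0.08168966433562258 -0.014371249639686928 resid 0.000878886093518607 tail y min -0.08826472572761751 626
```

View pics/w12.png

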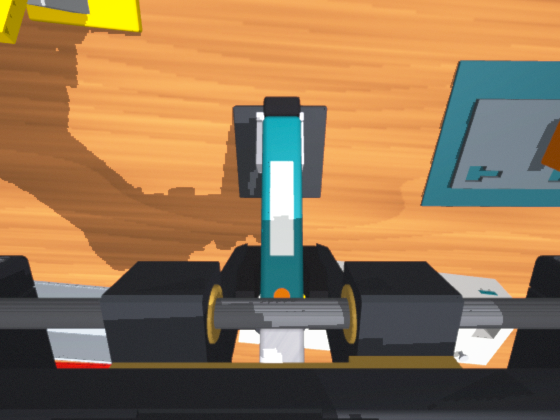

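View pics/s12.png

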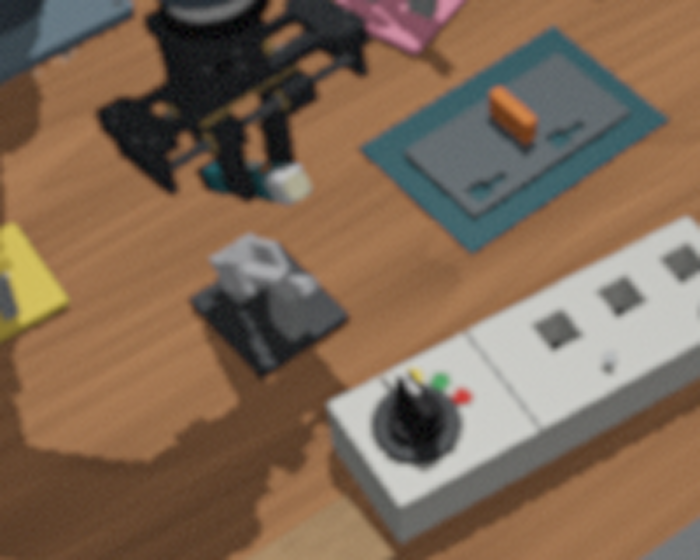

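```bash
python3 - <<'E'
from h import *
np.set_printoptions(precision=4,suppress=True)
M=np.array([0.001,-.0153,-.0179]); R=Rt(RY+np.pi/2,np.radians(12.9),RY)
g=SEAT-R@M; print(g)
q=plan(g+.03*N+.010*W,R,3,10); q=plan(g+.003*N+.010*W,R,3,10,start=q); q=plan(g+.001*N,R,3,10,start=q)
E
```

```text
[0.4973 0.0191 0.073 ]
step mm 16.1 turn 0.001
[[-0.001,-0.001,0,-0.4,-0.1,16.1,10],[-0.001,-0.001,0,-0.3,-0.1,16.1,10],[-0.001,-0.001,0,-0.3,-0.1,16.1,10]]
step mm 9.0 turn 0.000
[[0,0,0,-0,4.1,8,10],[0,0,0,-0,4.1,8,10],[0,0,0,-0,4.1,8,10]]
step mm 3.4 turn 0.000
[[0,0,0,0,-2.7,2.1,10],[0,0,0,0,-2.7,2.1,10],[0,0,0,0,-2.7,2.1,10]]
```

apply_moves:
  increments:
    - [0,-0.001,0,-0.4,0,16,10]
    - [0,-0.001,0,-0.3,0,16,10]
    - [0,-0.001,0,-0.3,0,16,10]
    - [0,0,0,0,4,8,10]
    - [0,0,0,0,4,8,10]

```text
t: 18.85
tool_pos: [0.4977, 0.0194, 0.0887]
eef_rot: [2.918, -0.0, 1.63]
wrist_force: [-0.1, -0.0, -1.1]
finger_gap: 0.247
```

apply_moves:
  increments:
    - [0,0,0,0,4,8,10]
    - [0,0,0,0,0,0,10]

```text
t: 19.1
tool_pos: [0.5024, 0.02, 0.0815]
eef_rot: [2.919, -0.0, 1.63]
wrist_force: [-0.5, -0.2, -0.1]
finger_gap: 0.243
```

```bash
python3 - <<'E'
from h import *
np.set_printoptions(precision=4,suppress=True)
s,p,R0=state(); print(s["t"],p,s["wrist_force"],s["finger_gap"])
M=np.array([0.001,-.0153,-.0179]); R=Rt(RY+np.pi/2,np.radians(12.9),RY); g=SEAT-R@M
e=p-g; print("N,W,y mm",e@N*1e3,e@W*1e3,e@np.cross(N,W)*1e3, Ro.from_matrix(R0.T@R).as_rotvec())
d=snap("wrist"); save("w13",d["pixels"]); lamp_in_tool()
E
```

```text
19.1 [0.5024 0.02   0.0815] [-0.4556 -0.1811 -0.0638] 0.2432569492128155
N,W,y mm 3.217472224539531 9.385216068322219 0.6044088975494882 [-0.0028 -0.0005  0.0017]
slope deg -28.968394908272803 z at y=0 -0.03948833772193831 x at y0 0.0007657739749164609 x slope 0.002816368993168162 face y range -0.09865392921793976 -0.013388078127857283 resid 0.0016455689238685893 tail y min -0.08722758715464754 671
```

View pics/w13.png

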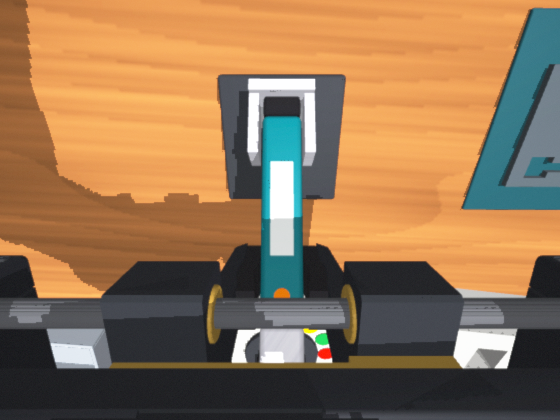

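apply_moves:
  increments:
    - [0,0,0,0,-2.3,2,10]
    - [0,0,0,0,-2.3,2,10]
    - [0,0,0,0,-2.3,2,10]
    - [0,0,0,0,0,0,10]

```text
t: 19.7
tool_pos: [0.4971, 0.0198, 0.0745]
eef_rot: [2.918, -0.0, 1.63]
wrist_force: [0.5, -0.1, -0.3]
finger_gap: 0.248
```

apply_moves:
  increments:
    - [0,0,0,0,0.5,1,10]
    - [0,0,0,0,0.5,1,10]
    - [0,0,0,0,-1.8,0.9,10]
    - [0,0,0,0,0,0,10]

```text
t: 20.2
tool_pos: [0.4982, 0.0198, 0.0732]
eef_rot: [2.915, -0.001, 1.63]
wrist_force: [-6.3, 0.0, 24.0]
finger_gap: 0.246
```

apply_moves:
  increments:
    - [0,0,0,0,0,-1,45]
    - [0,0,0,0,0,0,45]
    - [0,0,0,0,0,0,45]
    - [0,0,0,0,0,-15,45]
    - [0,0,0,0,0,-30,45]

```text
t: 20.82
tool_pos: [0.4854, 0.0189, 0.1165]
eef_rot: [2.921, 0.0, 1.63]
wrist_force: [1.2, 0.3, 0.9]
finger_gap: 0.453
```

apply_moves:
  increments:
    - [0,0,0,0,0,-40,45]
    - [0,0,0,0,0,-40,45]
    - [0,0,0,0,0,0,45]

```text
t: 21.2
tool_pos: [0.4701, 0.0182, 0.1976]
eef_rot: [2.913, -0.001, 1.63]
wrist_force: [-0.1, 0.0, -0.1]
finger_gap: 0.449
```

```bash
python3 - <<'E'
from h import *
np.set_printoptions(precision=4,suppress=True)
s,p,R0=state(); print(s["t"],p,s["wrist_force"],s["finger_gap"],s["joint_pos"])
d=snap("wrist"); save("w14",d["pixels"]); P=xyz(d)
hsv=cv2.cvtColor(d["pixels"],cv2.COLOR_RGB2HSV); m=cv2.inRange(hsv,(80,120,60),(100,255,255))>0
n,l,st,c=cv2.connectedComponentsWithStats(m.astype(np.uint8))
for i in range(1,n):
    if st[i,4]>300: 
        q=P[l==i]; print(st[i],np.nanmedian(q,0),np.nanpercentile(q[:,2],[2,98]))
E
```

```text
21.2 [0.4701 0.0182 0.1976] [-0.1399  0.0382 -0.1372] 0.4492273246964326 [-0.2904  0.1269  0.1532  2.2104 -0.0038  0.5779  1.4921]
[ 407   59  153  128 8073] [0.3925 0.2345 0.0019] [0.0003 0.0035]
[  0 106  16  90 958] [ 0.5001 -0.311   0.0109] [0.0032 0.0215]
[ 270  119   23  114 1679] [0.4675 0.0182 0.0909] [0.056 0.124]
```

View pics/w14.png

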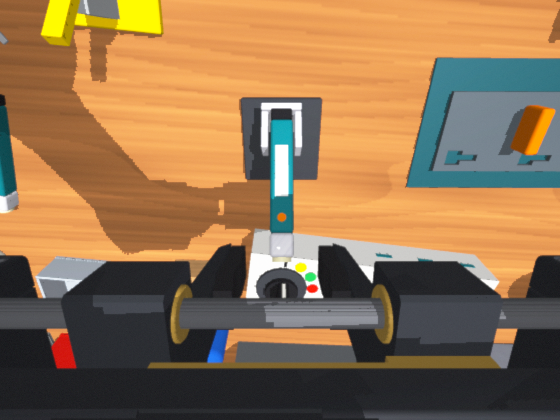

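```bash
cat >> h.py <<'E'
def lamp_rest(d=None):
    d=d or snap("wrist"); P=xyz(d); hsv=cv2.cvtColor(d["pixels"],cv2.COLOR_RGB2HSV)
    rel=P-SEAT; a=rel@W; b=rel@N; c=rel@np.cross(N,W)
    on=(np.abs(b-.011)<.006)&(np.abs(c)<.02)&(np.abs(a)<.1)
    teal=on&(cv2.inRange(hsv,(80,120,60),(100,255,255))>0)
    A=np.polyfit(a[teal],b[teal],1); C=np.polyfit(a[teal],c[teal],1)
    dark=on&(d["pixels"].max(2)<75)&(a<-.04)
    print("face N offset at mid mm",A[1]*1e3,"slope deg",np.degrees(A[0]),"lateral mm",C[1]*1e3,"yaw deg",np.degrees(C[0]),"teal a range",np.nanpercentile(a[teal],[.5,99.5]),"tail a min",np.percentile(a[dark],[1,5]) if dark.sum() else None,dark.sum())
E
python3 - <<'E'
from h import *
lamp_rest()
E
```

```text
face N offset at mid mm 10.355101419722697 slope deg -0.34491826598695957 lateral mm 0.11357757177351663 yaw deg 0.22947489382542904 teal a range [-0.06251528  0.04754917] tail a min [-0.07341044 -0.073053  ] 208
```

```bash
cat >> h.py <<'E'
def regrip(tilt=-30,s=.050,off=0.0):
    R=Rt(RY+np.pi/2,np.radians(tilt),RY); F=SEAT+s*W+.0187*R[:,2]+off*np.cross(N,W); return tcp(F,R),R
E
python3 - <<'E'
from h import *
np.set_printoptions(precision=4,suppress=True)
g,R=regrip(); print(g)
q=plan(g-.08*R[:,2],R,8,45); q=plan(g,R,4,45,start=q)
E
```

```text
[0.4956 0.02   0.0826]
step mm 9.9 turn 0.093
[[0.093,-0,0,0,7,7.1,45],[0.093,-0,0,0,7.6,6.4,45],[0.093,-0,0,0,8.2,5.7,45],[0.093,-0,0,0,8.7,4.9,45],[0.093,-0,0,0,9.1,4,45]]
[[0.093,-0,0,0,9.4,3.2,45],[0.093,-0,0,0,9.7,2.3,45],[0.093,-0,0,0,9.8,1.4,45]]
step mm 20.0 turn 0.000
[[0,0,0,0,-0,20,45],[0,0,0,0,-0,20,45],[0,0,0,0,-0,20,45],[0,0,0,0,-0,20,45]]
```

apply_moves:
  increments:
    - [0.093,0,0,0,7,7,45]
    - [0.093,0,0,0,7.6,6.4,45]
    - [0.093,0,0,0,8.2,5.7,45]
    - [0.093,0,0,0,8.7,5,45]
    - [0.093,0,0,0,9,4,45]

```text
t: 21.92
tool_pos: [0.5101, 0.0205, 0.1658]
eef_rot: [-2.894, -0.0, 1.63]
wrist_force: [0.2, 0.0, 0.3]
finger_gap: 0.448
```

apply_moves:
  increments:
    - [0.093,0,0,0,9.4,3,45]
    - [0.093,0,0,0,9.7,2.3,45]
    - [0.093,0,0,0,9.8,1.4,45]
    - [0,0,0,0,0,0,45]
    - [0,0,0,0,0,0,45]

```text
t: 22.55
tool_pos: [0.5348, 0.0218, 0.1508]
eef_rot: [-2.619, 0.0, 1.63]
wrist_force: [-0.6, 0.9, 0.0]
finger_gap: 0.453
```

```bash
python3 - <<'E'
from h import *
np.set_printoptions(precision=4,suppress=True)
g,R=regrip(); s,p,R0=state(); print(s["t"],p,s["joint_pos"],Ro.from_matrix(R0.T@R).as_rotvec(),R0.T@(g-p)*1e3)
d=snap("wrist"); save("w15",d["pixels"])
lamp_rest(d)
q=plan(g,R,4,45)
E
```

```text
22.55 [0.5348 0.0218 0.1508] [-0.2074  0.7616  0.1591  1.4417 -0.1117  1.4706  1.6085] [0.0015 0.0008 0.0013] [ 0.5423 -0.0107 78.7533]
face N offset at mid mm 10.234782475597195 slope deg -0.5409163201182742 lateral mm 0.13121824907110208 yaw deg 0.20469242876979413 teal a range [-0.0643  0.0477] tail a min [-0.0711 -0.0707] 55
step mm 19.9 turn 0.001
[[0.001,0,0,0.1,0,19.9,45],[0.001,0,0,0.1,0.1,19.9,45],[0.001,0,0,0.1,0.1,19.9,45],[0.001,0,0,0.1,0.1,19.9,45]]
```

View pics/w15.png

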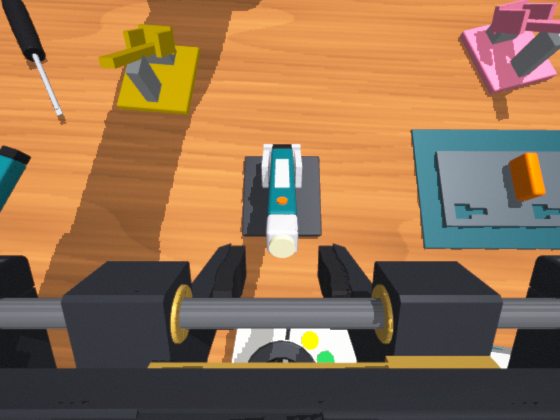

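apply_moves:
  increments:
    - [0,0,0,0,0,20,45]
    - [0,0,0,0,0,20,45]
    - [0,0,0,0.3,0,20,45]
    - [0,0,0,0.2,0,19,45]
    - [0,0,0,0,0,0,45]

```text
t: 23.22
tool_pos: [0.4949, 0.0201, 0.0833]
eef_rot: [-2.619, -0.0, 1.63]
wrist_force: [0.7, 0.3, 0.6]
finger_gap: 0.453
```

apply_moves:
  increments:
    - [0,0,0,0,0,0,10]
    - [0,0,0,0,0,0,10]
    - [0,0,0,0,0,0,10]
    - [0,0,0,0,0,0,10]
  force: 25

```text
t: 23.72
tool_pos: [0.4972, 0.0202, 0.0838]
eef_rot: [-2.622, -0.0, 1.63]
wrist_force: [1.4, 0.2, 6.9]
finger_gap: 0.243
```

```bash
python3 - <<'E'
from h import *
np.set_printoptions(precision=4,suppress=True)
g,R=regrip(); s,p,R0=state(); print(s["t"],p,s["wrist_force"],s["finger_gap"],Ro.from_matrix(R0.T@R).as_rotvec(),R0.T@(g-p)*1e3)
M=SEAT+.0012*W-.0005*N; print("mid in tool", (M-p)@R0, "lamp dir in tool",W@R0)
E
```

```text
23.725 [0.4972 0.0202 0.0838] [1.4256 0.1747 6.8644] 0.24289860507095687 [0.0038 0.0007 0.0017] [-0.1422 -0.8009  1.8933]
mid in tool [-0.0001 -0.017   0.0057] lamp dir in tool [-0.0013  0.3456 -0.9384]
```

```bash
python3 - <<'E'
from h import *
_,p,R=state()
q=plan(p+[0,0,.09],R,4,10)
E
```

```text
step mm 22.5 turn 0.000
[[0,0,0,0,-11.2,-19.5,10],[0,0,0,0,-11.2,-19.5,10],[0,0,0,0,-11.2,-19.5,10],[0,0,0,0,-11.2,-19.5,10]]
```

apply_moves:
  increments:
    - [0,0,0,0,-5.5,-10,10]
    - [0,0,0,0,-11,-19.5,10]
    - [0,0,0,0,-11,-19.5,10]
    - [0,0,0,0,-11,-19.5,10]
    - [0,0,0,0,-5.5,-10,10]

```text
t: 24.35
tool_pos: [0.498, 0.0202, 0.1751]
eef_rot: [-2.623, -0.0, 1.63]
wrist_force: [-0.7, 0.2, -0.7]
finger_gap: 0.246
```

```bash
python3 - <<'E'
from h import *
s,p,R0=state(); print(s["t"],p,s["wrist_force"],s["finger_gap"])
d=snap("wrist"); save("w16",d["pixels"]); lamp_in_tool()
E
```

```text
24.35 [0.49799558 0.02020985 0.17511552] [-0.65153345  0.16074016 -0.72774504] 0.2458427466475687
slope deg -69.28265300786795 z at y=0 -0.07281173637200192 x at y0 0.0007614955341633321 x slope 0.00970107739847348 face y range -0.04950465920812649 -0.013792642202731341 resid 0.0014070498083341377 tail y min -0.052538672142209905 94
```

View pics/w16.png

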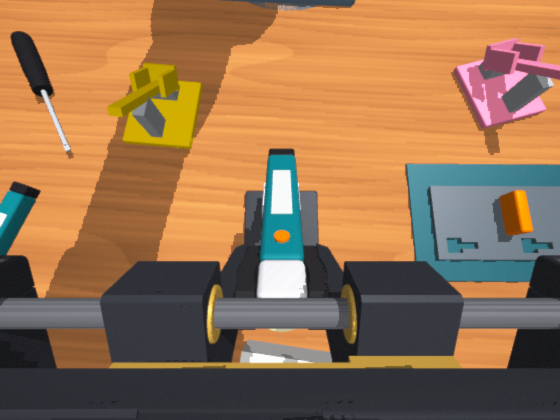

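```bash
cat >> h.py <<'E'
DO=np.array([.6367,.1489,0.]); DY=np.radians(-4.85); EX=np.array([np.cos(DY),np.sin(DY),0]); EY=np.array([-np.sin(DY),np.cos(DY),0])
def bay(k): return DO+EY*[None,.015,.075,.135][k]+[0,0,.012]
def stand(k,alpha,M,h):
    """tool pose with the light upright over bay k, tail h above the bay floor"""
    R=Rt(DY+np.pi/2,alpha,DY); return bay(k)+[0,0,.075+h]-R@np.asarray(M),R
E
python3 - <<'E'
from h import *
np.set_printoptions(precision=4,suppress=True)
M=[.0004,-.0174,.0057]; al=np.radians(20.5)
g,R=stand(3,al,M,.085); print(g, bay(3))
s,p,R0=state()
Rm=R0@Ro.from_rotvec(Ro.from_matrix(R0.T@R).as_rotvec()*.45).as_matrix()
q=plan([.565,.10,.25],Rm,6,10); q=plan(g,R,9,10,start=q)
E
```

```text
[0.6623 0.2818 0.1834] [0.6481 0.2834 0.012 ]
step mm 21.4 turn 0.067
[[-0.066,0.001,0.011,12.6,4.1,-16.8,10],[-0.066,0.001,0.011,12.7,5.1,-16.5,10],[-0.066,0.001,0.011,12.8,6,-16.1,10],[-0.066,0.001,0.011,12.8,6.9,-15.7,10],[-0.066,0.001,0.011,12.9,7.8,-15.2,10]]
[[-0.066,0.001,0.011,13,8.6,-14.6,10]]
step mm 24.1 turn 0.054
[[-0.053,0.001,0.009,20.4,11.5,5.7,10],[-0.053,0.001,0.009,20.5,11,6.3,10],[-0.053,0.001,0.009,20.6,10.5,6.9,10],[-0.053,0.001,0.009,20.6,9.9,7.5,10],[-0.053,0.001,0.009,20.7,9.3,8,10]]
[[-0.053,0.001,0.009,20.8,8.7,8.5,10],[-0.053,0.001,0.009,20.9,8,9,10],[-0.053,0.001,0.009,20.9,7.4,9.4,10],[-0.053,0.001,0.009,21,6.7,9.8,10]]
```

apply_moves:
  increments:
    - [-0.066,0.001,0.011,12.6,4,-17,10]
    - [-0.066,0.001,0.011,12.7,5,-16.5,10]
    - [-0.066,0.001,0.011,12.8,6,-16,10]
    - [-0.066,0.001,0.011,12.8,7,-15.7,10]
    - [-0.066,0.001,0.011,13,7.8,-15,10]

```text
t: 25.08
tool_pos: [0.5529, 0.0871, 0.2354]
eef_rot: [-2.951, 0.015, 1.577]
wrist_force: [-0.7, 0.8, -1.1]
finger_gap: 0.246
```

apply_moves:
  increments:
    - [-0.066,0.001,0.011,13,8.6,-14.6,10]
    - [-0.053,0.001,0.009,20.4,11.5,5.7,10]
    - [-0.053,0.001,0.009,20.5,11,6.3,10]
    - [-0.053,0.001,0.009,20.6,10.5,7,10]
    - [-0.053,0.001,0.009,20.6,10,7.5,10]

```text
t: 25.7
tool_pos: [0.6071, 0.1814, 0.2174]
eef_rot: [3.054, 0.012, 1.53]
wrist_force: [0.2, 0.1, -1.1]
finger_gap: 0.247
```

apply_moves:
  increments:
    - [-0.053,0.001,0.009,20.7,9.3,8,10]
    - [-0.053,0.001,0.009,20.8,8.7,8.5,10]
    - [-0.053,0.001,0.009,21,8,9,10]
    - [-0.053,0.001,0.009,21,7.4,9.4,10]
    - [-0.053,0.001,0.009,21,6.7,9.8,10]

```text
t: 26.32
tool_pos: [0.6612, 0.2824, 0.1802]
eef_rot: [2.789, -0.002, 1.487]
wrist_force: [1.0, 0.3, -1.7]
finger_gap: 0.246
```

apply_moves:
  increments:
    - [0,0,0,0,0,0,10]
    - [0,0,0,0,0,0,10]

```text
t: 26.58
tool_pos: [0.6614, 0.2808, 0.1813]
eef_rot: [2.79, -0.002, 1.487]
wrist_force: [0.6, 0.0, -0.8]
finger_gap: 0.251
```

```bash
python3 - <<'E'
from h import *
np.set_printoptions(precision=4,suppress=True)
M=[.0004,-.0174,.0057]; al=np.radians(20.5)
g,R=stand(3,al,M,.085); s,p,R0=state(); print(s["t"],p,s["joint_pos"],s["finger_gap"],s["wrist_force"]);print("rot err",Ro.from_matrix(R0.T@R).as_rotvec(),"pos err tool",R0.T@(g-p)*1e3)
d=snap("wrist"); save("w17",d["pixels"]); lamp_in_tool()
d=snap("scene"); save("s17",d["pixels"][100:290,220:440],3.3)
E
```

```text
26.575 [0.6614 0.2808 0.1813] [-0.7569  0.5459  0.265   1.6997  0.1153  0.6277  0.8538] 0.2512986411914773 [ 0.5973  0.0262 -0.8411]
rot err [-0.0061 -0.0016 -0.0002] pos err tool [ 1.1228  1.4694 -1.7113]
slope deg -62.717324340203255 z at y=0 -0.05063096053972875 x at y0 0.0006642057768077132 x slope 0.006170663342080796 face y range -0.08212225362511948 -0.022740756838145495 resid 0.0016849029269964467 tail y min -0.027518447460245916 9
```

View pics/w17.png

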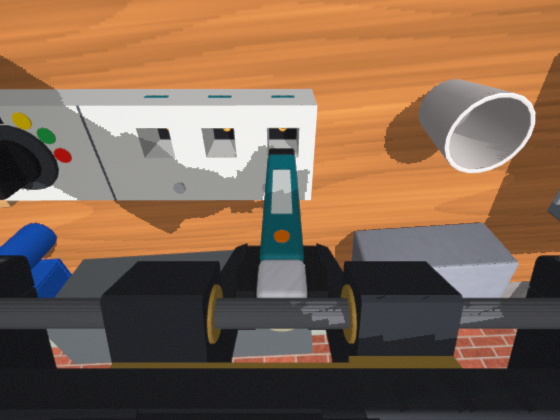

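View pics/s17.png

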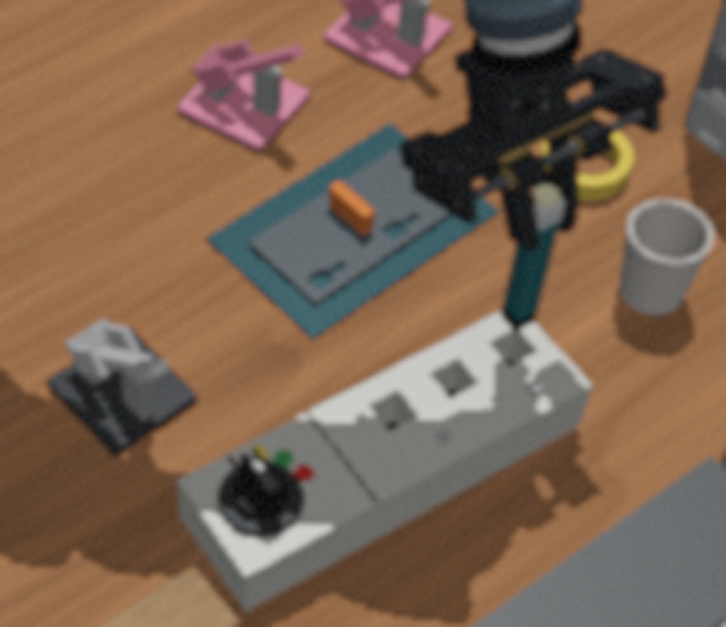

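```bash
python3 - <<'E'
from h import *
d=snap("wrist"); im=world_img(d,.56,.72,.10,.34,.057,.0004)
for k in (1,2,3):
    b=bay(k)
    for sx in (-.015,.015):
        for sy in (-.015,.015):
            c=b+EX*sx+EY*sy; cv2.circle(im,(int(round((.34-c[1])/.0004)),int(round((.72-c[0])/.0004))),2,(255,0,0),-1)
save("bays",im)
s,p,R=state(); tail=p+R@np.array([.0004,-.0174-.075*.350,.0057+.075*.9367]); print("tail axis pt",tail,"bay3",bay(3)); print(proj(d,tail),proj(d,bay(3)+[0,0,.045]))
E
```

```text
tail axis pt [0.64758178 0.28273737 0.0956633 ] bay3 [0.6481139  0.28341663 0.012     ]
[[281.44639515 160.67286611]] [[282.1114201 142.3763484]]
```

View pics/bays.png

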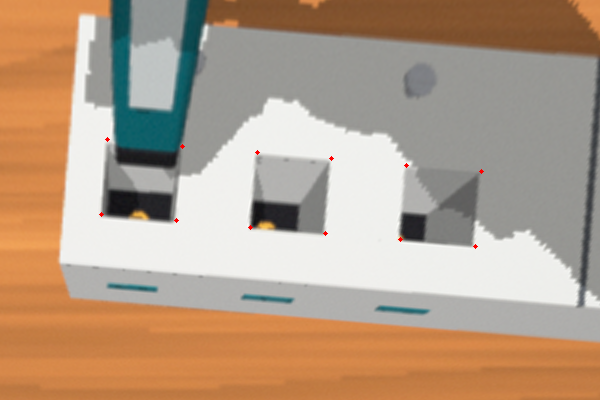

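```bash
python3 - <<'E'
from h import *
M=[.0004,-.0174,.0057]; al=np.radians(20.5)
g,R=stand(3,al,M,.052); g=g+[-.0005,0,0]
q=plan(g,R,3,10); 
g2=g-[0,0,.04]; q=plan(g2,R,4,10,start=q)
E
```

```text
step mm 10.5 turn 0.002
[[-0.002,-0.001,-0.001,0.3,-3.8,9.8,10],[-0.002,-0.001,-0.001,0.3,-3.8,9.8,10],[-0.002,-0.001,-0.001,0.3,-3.8,9.8,10]]
step mm 10.0 turn 0.000
[[0,0,0,0,-3.5,9.4,10],[0,0,0,0,-3.5,9.4,10],[0,0,0,0,-3.5,9.4,10],[0,0,0,0,-3.5,9.4,10]]
```

apply_moves:
  increments:
    - [-0.002,-0.001,0,0.3,-3.8,9.8,10]
    - [-0.002,-0.001,0,0.3,-3.8,9.8,10]
    - [-0.002,-0.001,0,0.3,-3.8,9.8,10]
    - [0,0,0,0,0,0,10]

```text
t: 27.28
tool_pos: [0.6602, 0.283, 0.1482]
eef_rot: [2.785, 0.002, 1.487]
wrist_force: [0.1, -0.2, -1.0]
finger_gap: 0.25
```

```bash
python3 - <<'E'
from h import *
np.set_printoptions(precision=4,suppress=True)
M=[.0004,-.0174,.0057]; al=np.radians(20.5)
g,R=stand(3,al,M,.052); s,p,R0=state(); print(s["t"],p,s["wrist_force"],(g-p)*1e3,Ro.from_matrix(R0.T@R).as_rotvec())
d=snap("wrist"); save("w18",cv2.resize(d["pixels"][60:200,200:360],None,fx=4,fy=4,interpolation=cv2.INTER_CUBIC))
E
```

```text
27.275 [0.6602 0.283  0.1482] [ 0.0711 -0.1928 -0.966 ] [ 2.1292 -1.1698  2.2085] [-0.0009  0.0012  0.0011]
```

View pics/w18.png

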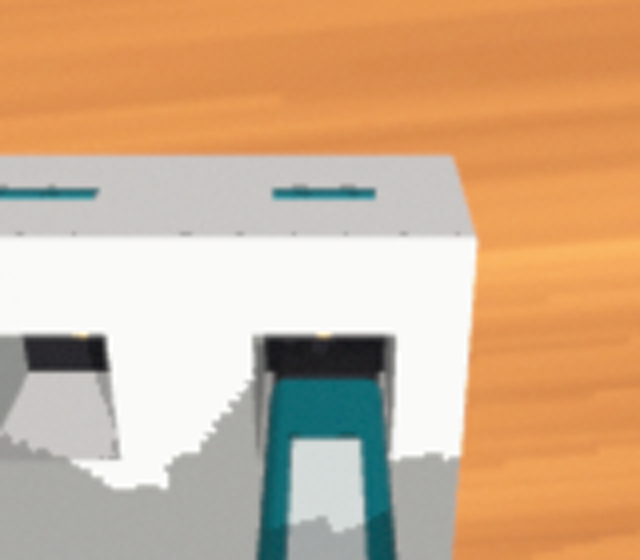

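apply_moves:
  increments:
    - [0,0,0,-0.7,-2.5,9.4,10]
    - [0,0,0,0,-3.5,9.4,10]
    - [0,0,0,0,-3.5,9.4,10]
    - [0,0,0,0,0,0,10]

```text
t: 27.82
tool_pos: [0.6614, 0.2821, 0.1188]
eef_rot: [2.784, 0.001, 1.486]
wrist_force: [-0.4, 0.6, -0.0]
finger_gap: 0.249
```

apply_moves:
  increments:
    - [0,0,0,0,-2.5,7,10]
    - [0,0,0,0,-2.5,7,10]
    - [0,0,0,0,-1,3,10]
    - [0,0,0,0,0,0,10]

```text
t: 28.32
tool_pos: [0.6624, 0.2823, 0.1018]
eef_rot: [2.783, 0.0, 1.486]
wrist_force: [-1.4, -0.2, -0.6]
finger_gap: 0.251
```

apply_moves:
  increments:
    - [0,0,0,0,-1,2,10]
    - [0,0,0,0,-0.5,2,10]
    - [0,0,0,0,0,0,10]

```text
t: 28.7
tool_pos: [0.6641, 0.2826, 0.1]
eef_rot: [2.78, -0.002, 1.486]
wrist_force: [-2.7, -1.1, 9.6]
finger_gap: 0.245
```

apply_moves:
  increments:
    - [0,0,0,0,0,0,42]
    - [0,0,0,0,0,0,42]
    - [0,0,0,0,0,0,42]
    - [0,0,0,0,0,-20,42]
    - [0,0,0,0,0,-35,42]

```text
t: 29.32
tool_pos: [0.6424, 0.2836, 0.1498]
eef_rot: [2.784, 0.001, 1.486]
wrist_force: [0.3, 0.5, -0.1]
finger_gap: 0.421
```

apply_moves:
  increments:
    - [0,0,0,0,0,-40,42]
    - [0,0,0,0,0,-40,42]
    - [0,0,0,0,0,-20,42]

```text
t: 29.7
tool_pos: [0.6082, 0.2878, 0.2463]
eef_rot: [2.78, -0.003, 1.487]
wrist_force: [-0.7, -0.5, -0.2]
finger_gap: 0.418
```

```bash
python3 - <<'E'
from h import *
np.set_printoptions(precision=4,suppress=True)
s,p,R0=state(); print(s["t"],p,s["wrist_force"],s["finger_gap"])
d=snap("wrist"); save("w19",d["pixels"])
c=snap("scene"); save("s19",c["pixels"][130:290,230:430],3.5)
t=snap("top"); 
for n,c in (("t",t),("s",c)):
    for r in rects(c,0.40,0.61,-0.48,-0.07,0.011): print(n,r)
E
```

```text
29.7 [0.6082 0.2878 0.2463] [-0.7239 -0.525  -0.1804] 0.4180832151127561
t (array([ 0.4984, -0.3223], dtype=float32), np.float32(-15.398821), np.float32(151.47826), np.float32(26.896778))
t (array([ 0.5247, -0.4167], dtype=float32), np.float32(-6.231743), np.float32(150.89621), np.float32(27.988838))
s (array([ 0.4997, -0.3239], dtype=float32), np.float32(-15.177723), np.float32(156.20547), np.float32(25.829771))
s (array([ 0.5257, -0.4185], dtype=float32), np.float32(-6.0275345), np.float32(155.45876), np.float32(26.174345))
```

View pics/w19.png

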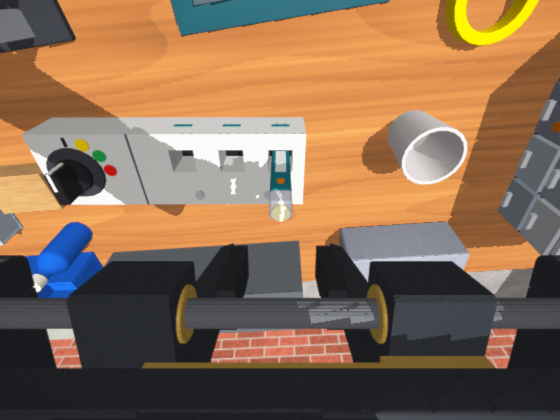

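View pics/s19.png

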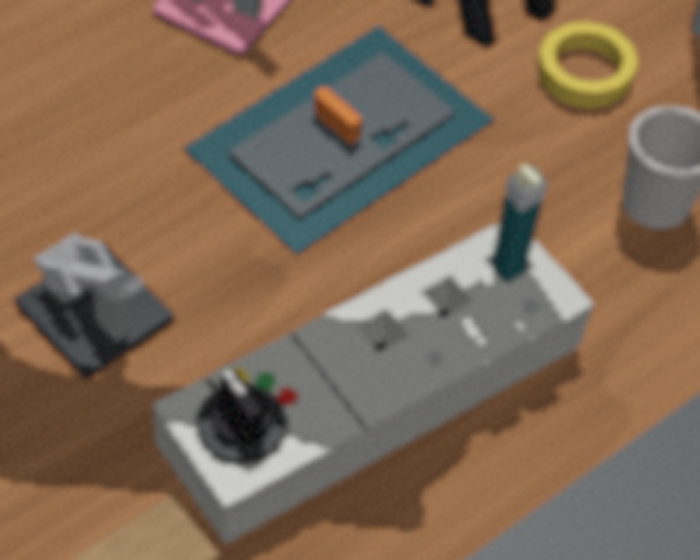

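```bash
cat >> h.py <<'E'
def pick(c,yawdeg,tilt=-27,s=.015,zf=.0085):
    az=np.radians(yawdeg); R=Rt(az+np.pi/2,np.radians(tilt),az); F=np.array([c[0],c[1],zf])+s*np.array([np.cos(az),np.sin(az),0]); return tcp(F,R),R
E
python3 - <<'E'
from h import *
np.set_printoptions(precision=4,suppress=True)
g,R=pick([.4984,-.3222],-15.2); print(g)
s,p,R0=state()
Rm=R0@Ro.from_rotvec(Ro.from_matrix(R0.T@R).as_rotvec()*.5).as_matrix()
q=plan([.57,.02,.25],Rm,7,50); q=plan(g-.12*R[:,2]+[0,0,.02],R,9,50,start=q)
E
```

```text
[ 0.5026 -0.3233 -0.0124]
step mm 38.6 turn 0.061
[[0.059,0.001,0.013,-38.5,-1.8,-1.7,50],[0.059,0.001,0.013,-38.5,-1.4,-1.6,50],[0.059,0.001,0.013,-38.5,-1,-1.6,50],[0.059,0.001,0.013,-38.6,-0.6,-1.6,50],[0.059,0.001,0.013,-38.6,-0.1,-1.6,50]]
[[0.059,0.001,0.013,-38.6,0.3,-1.6,50],[0.059,0.001,0.013,-38.5,0.7,-1.7,50]]
step mm 42.5 turn 0.047
[[0.046,0.001,0.01,-39.7,6.1,14,50],[0.046,0.001,0.01,-39.7,7.1,13.6,50],[0.046,0.001,0.01,-39.6,8.1,13.2,50],[0.046,0.001,0.01,-39.5,9.1,12.8,50],[0.046,0.001,0.01,-39.4,10.1,12.3,50]]
[[0.046,0.001,0.01,-39.3,11,11.8,50],[0.046,0.001,0.01,-39.2,12,11.2,50],[0.046,0.001,0.01,-39.1,12.8,10.6,50],[0.046,0.001,0.01,-39,13.7,10,50]]
```

apply_moves:
  increments:
    - [0.059,0.001,0.013,-38.5,-1.8,-1.7,50]
    - [0.059,0.001,0.013,-38.5,-1.4,-1.6,50]
    - [0.059,0.001,0.013,-38.5,-1,-1.6,50]
    - [0.059,0.001,0.013,-38.6,-0.6,-1.6,50]
    - [0.059,0.001,0.013,-38.6,0,-1.6,50]

```text
t: 30.48
tool_pos: [0.58, 0.0943, 0.2459]
eef_rot: [3.083, -0.018, 1.423]
wrist_force: [0.2, -0.7, 0.8]
finger_gap: 0.5
```

apply_moves:
  increments:
    - [0.059,0.001,0.013,-38.6,0.3,-1.6,50]
    - [0.059,0.001,0.013,-38.5,0.7,-1.7,50]
    - [0.046,0.001,0.01,-39.7,6,14,50]
    - [0.046,0.001,0.01,-39.7,7,13.6,50]
    - [0.046,0.001,0.01,-39.6,8,13,50]

```text
t: 31.1
tool_pos: [0.5641, -0.1011, 0.2022]
eef_rot: [-2.944, -0.02, 1.367]
wrist_force: [0.8, -0.2, 0.3]
finger_gap: 0.499
```

apply_moves:
  increments:
    - [0.046,0.001,0.01,-39.5,9,12.8,50]
    - [0.046,0.001,0.01,-39.4,10,12.3,50]
    - [0.046,0.001,0.01,-39.3,11,11.8,50]
    - [0.046,0.001,0.01,-39.2,12,11.2,50]
    - [0.046,0.001,0.01,-39,13,10.6,50]

```text
t: 31.72
tool_pos: [0.5561, -0.2992, 0.1263]
eef_rot: [-2.713, -0.01, 1.318]
wrist_force: [0.2, 0.4, 0.2]
finger_gap: 0.498
```

apply_moves:
  increments:
    - [0.046,0.001,0.01,-39,13.7,10,50]
    - [0,0,0,0,0,0,50]
    - [0,0,0,0,0,0,50]

```text
t: 32.1
tool_pos: [0.5552, -0.3368, 0.1125]
eef_rot: [-2.669, -0.007, 1.309]
wrist_force: [0.2, 0.7, -0.2]
finger_gap: 0.5
```

```bash
python3 - <<'E'
from h import *
np.set_printoptions(precision=4,suppress=True)
s,p,R0=state(); print(s["t"],p,s["joint_pos"])
d=snap("wrist"); save("w20",d["pixels"])
for r in rects(d,.40,.59,-.40,-.25,.011): print(r)
t=snap("top")
for r in rects(t,.40,.61,-.48,-.25,.011): print("top",r)
E
```

```text
32.1 [ 0.5552 -0.3368  0.1125] [ 0.2551  0.9834  0.3689  1.1313 -0.1863  1.5321  1.9014]
(array([ 0.4947, -0.3213], dtype=float32), np.float32(-14.62088), np.float32(153.40944), np.float32(22.760035))
top (array([ 0.5053, -0.3647], dtype=float32), np.float32(-0.0), np.float32(229.5), np.float32(209.50002))
```

View pics/w20.png

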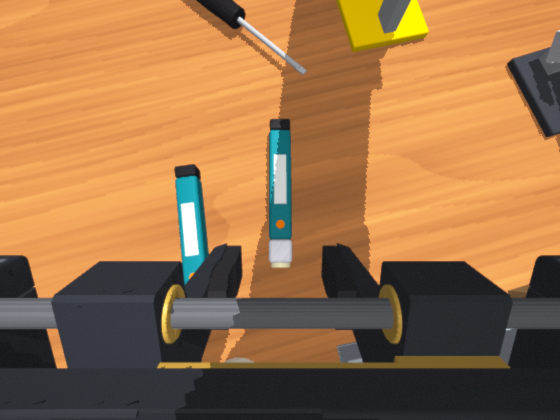

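```bash
python3 - <<'E'
from h import *
g,R=pick([.4984,-.3222],-14.9)
q=plan(g-.02*R[:,2],R,4,50); q=plan(g,R,2,50,start=q)
E
```

```text
step mm 29.5 turn 0.002
[[0,-0.002,0.001,-0.5,2,29.4,50],[0,-0.002,0.001,-0.5,2,29.4,50],[0,-0.002,0.001,-0.4,2,29.4,50],[0,-0.002,0.001,-0.4,2,29.4,50]]
step mm 10.0 turn 0.000
[[0,0,0,0,-0,10,50],[0,0,0,0,-0,10,50]]
```

apply_moves:
  increments:
    - [0,-0.002,0.001,-0.5,2,29.5,50]
    - [0,-0.002,0.001,-0.5,2,29.5,50]
    - [0,-0.002,0.001,-0.4,2,29.5,50]
    - [0,-0.002,0.001,-0.4,2,29.5,50]
    - [0,0,0,0,0,0,50]

```text
t: 32.83
tool_pos: [0.5094, -0.3249, 0.0044]
eef_rot: [-2.668, 0.001, 1.31]
wrist_force: [-0.4, 0.3, 0.7]
finger_gap: 0.498
```

apply_moves:
  increments:
    - [0,0,0,0,0,10,50]
    - [0,0,0,0,0,10,50]
    - [0,0,0,0,0,0,50]

```text
t: 33.2
tool_pos: [0.5012, -0.3245, -0.013]
eef_rot: [-2.67, 0.003, 1.309]
wrist_force: [0.7, 0.8, 0.5]
finger_gap: 0.498
```

```bash
python3 - <<'E'
from h import *
np.set_printoptions(precision=4,suppress=True)
g,R=pick([.4984,-.3222],-14.9)
s,p,R0=state(); print(s["t"],p,s["wrist_force"],"rot err",Ro.from_matrix(R0.T@R).as_rotvec(),"pos err tool",R0.T@(g-p)*1e3)
E
```

```text
33.2 [ 0.5012 -0.3245 -0.013 ] [0.666  0.7796 0.4851] rot err [-0.0003  0.0017 -0.0023] pos err tool [ 1.4872  0.6671 -0.9465]
```

Close and lift.

apply_moves:
  increments:
    - [0,0,0,1,0,0,10]
    - [0,0,0,0,0,0,10]
    - [0,0,0,0,0,0,10]
    - [0,0,0,0,0,0,10]
    - [0,0,0,0,0,0,10]
  force: 25

```text
t: 33.83
tool_pos: [0.5023, -0.3239, -0.0125]
eef_rot: [-2.672, 0.003, 1.31]
wrist_force: [1.0, 0.2, 2.4]
finger_gap: 0.248
```

apply_moves:
  increments:
    - [0,0,0,0,0,-20,10]
    - [0,0,0,0,0,-30,10]
    - [0,0,0,0,0,0,10]

```text
t: 34.2
tool_pos: [0.5256, -0.3305, 0.0331]
eef_rot: [-2.675, 0.004, 1.31]
wrist_force: [-0.1, -0.1, -1.5]
finger_gap: 0.248
```

```bash
python3 - <<'E'
from h import *
np.set_printoptions(precision=4,suppress=True)
s,p,R0=state(); print(s["t"],p,s["wrist_force"],s["finger_gap"])
A,B,t=lamp_in_tool(); save("w21",snap("wrist")["pixels"])
E
```

```text
34.2 [ 0.5256 -0.3305  0.0331] [-0.0623 -0.0782 -1.4904] 0.2477114009565441
slope deg -27.67707257993858 z at y=0 -0.039659907051451906 x at y0 0.00015070962437228435 x slope 0.0016236631931434852 face y range -0.07507075194466047 -0.01145702027486124 resid 0.0008884724635845012 tail y min -0.08489370377929525 421
```

View pics/w21.png

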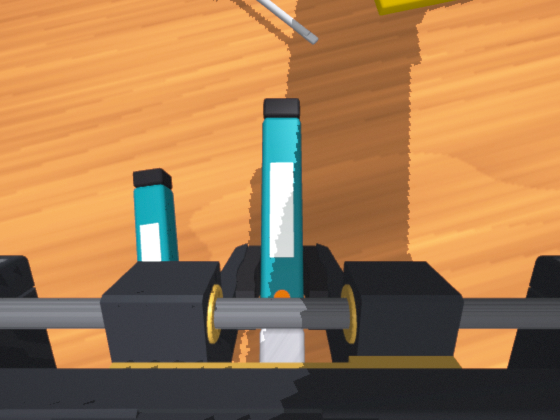

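```bash
cat >> h.py <<'E'
def place(M,th):
    R=Rt(RY+np.pi/2,np.radians(40-th),RY); return SEAT-R@np.asarray(M),R
E
python3 - <<'E'
from h import *
np.set_printoptions(precision=4,suppress=True)
g,R=place([.0002,-.0138,-.0200],27.4); print(g)
s,p,R0=state()
Rm=R0@Ro.from_rotvec(Ro.from_matrix(R0.T@R).as_rotvec()*.5).as_matrix()
q=plan([.53,-.15,.20],Rm,7,10); q=plan(g+.05*N+.010*W+[0,0,.015],R,7,10,start=q); q=plan(g+.004*N+.010*W,R,4,10,start=q)
E
```

```text
[0.4962 0.0198 0.0705]
step mm 35.2 turn 0.054
[[-0.049,-0.003,-0.023,24.9,-16.1,-19,10],[-0.049,-0.003,-0.023,25.2,-14.5,-19.8,10],[-0.049,-0.003,-0.023,25.5,-13,-20.6,10],[-0.049,-0.003,-0.023,25.7,-11.3,-21.2,10],[-0.049,-0.003,-0.023,25.9,-9.7,-21.8,10]]
[[-0.049,-0.003,-0.023,26,-8,-22.3,10],[-0.049,-0.003,-0.023,26.1,-6.3,-22.8,10]]
step mm 27.3 turn 0.054
[[-0.049,-0.003,-0.023,22.8,-9.3,11.8,10],[-0.049,-0.003,-0.023,23.1,-9.4,11.3,10],[-0.049,-0.003,-0.023,23.3,-9.4,10.8,10],[-0.049,-0.003,-0.023,23.6,-9.3,10.3,10],[-0.049,-0.003,-0.023,23.8,-9.3,9.7,10]]
[[-0.049,-0.003,-0.023,24,-9.2,9.2,10],[-0.049,-0.003,-0.023,24.3,-9.1,8.7,10]]
step mm 14.6 turn 0.000
[[0,0,0,-0,4.5,13.9,10],[0,0,0,-0,4.5,13.9,10],[0,0,0,-0,4.5,13.9,10],[0,0,0,-0,4.5,13.9,10]]
```

apply_moves:
  increments:
    - [-0.049,-0.003,-0.023,25,-16,-19,10]
    - [-0.049,-0.003,-0.023,25,-14.5,-20,10]
    - [-0.049,-0.003,-0.023,25.5,-13,-20.6,10]
    - [-0.049,-0.003,-0.023,25.7,-11.3,-21,10]
    - [-0.049,-0.003,-0.023,26,-9.7,-22,10]

```text
t: 34.92
tool_pos: [0.5272, -0.2001, 0.1519]
eef_rot: [-2.916, -0.023, 1.423]
wrist_force: [0.2, 0.0, -1.4]
finger_gap: 0.241
```

apply_moves:
  increments:
    - [-0.049,-0.003,-0.023,26,-8,-22.3,10]
    - [-0.049,-0.003,-0.023,26,-6.3,-22.8,10]
    - [-0.049,-0.003,-0.023,22.8,-9.3,11.8,10]
    - [-0.049,-0.003,-0.023,23,-9.4,11.3,10]
    - [-0.049,-0.003,-0.023,23.3,-9.4,10.8,10]

```text
t: 35.55
tool_pos: [0.5036, -0.0774, 0.1693]
eef_rot: [3.119, -0.019, 1.539]
wrist_force: [0.4, 0.3, -1.8]
finger_gap: 0.247
```

apply_moves:
  increments:
    - [-0.049,-0.003,-0.023,23.6,-9.3,10.3,10]
    - [-0.049,-0.003,-0.023,23.8,-9.3,9.7,10]
    - [-0.049,-0.003,-0.023,24,-9.2,9.2,10]
    - [-0.049,-0.003,-0.023,24.3,-9,8.7,10]
    - [0,0,0,0,0,0,10]

```text
t: 36.17
tool_pos: [0.4686, 0.019, 0.1286]
eef_rot: [2.927, 0.004, 1.631]
wrist_force: [-0.1, 0.5, -0.8]
finger_gap: 0.246
```

```bash
python3 - <<'E'
from h import *
np.set_printoptions(precision=4,suppress=True)
s,p,R0=state(); print(s["t"],p,s["wrist_force"],s["finger_gap"],s["joint_pos"])
A,B,t=lamp_in_tool(); save("w22",snap("wrist")["pixels"])
g,R=place([.0002,-.0138,-.0200],27.4)
q=plan(g+.004*N+.010*W,R,4,10)
E
```

```text
36.175 [0.4686 0.019  0.1286] [-0.0895  0.4673 -0.8364] 0.2463557624392972 [-0.3541  0.2666  0.2272  2.2667 -0.0967  0.4028  1.5757]
slope deg -27.32156411547917 z at y=0 -0.03913043161159947 x at y0 0.0016702625018563744 x slope 0.003578611251424089 face y range -0.07841676282507021 -0.014795484393798127 resid 0.0008783509617628441 tail y min -0.08824037986812933 640
step mm 14.6 turn 0.001
[[-0,0.001,0,0.3,4.5,13.9,10],[-0,0.001,0,0.3,4.5,13.9,10],[-0,0.001,0,0.3,4.5,13.9,10],[-0,0.001,0,0.3,4.5,13.9,10]]
```

View pics/w22.png

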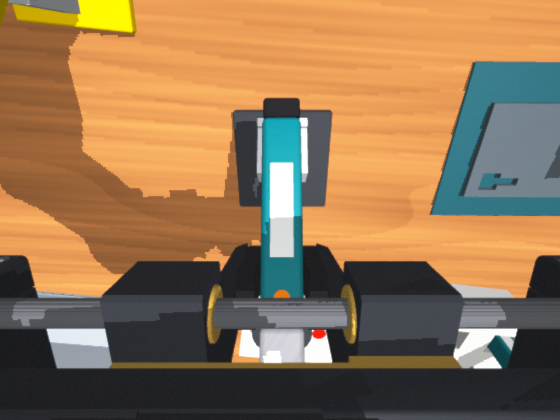

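apply_moves:
  increments:
    - [0,0.001,0,0.3,4.5,14,10]
    - [0,0.001,0,0.3,4.5,14,10]
    - [0,0,0,0.3,4.5,14,10]
    - [0,0,0,0.3,4.5,14,10]
    - [0,0,0,0,0,0,10]

```text
t: 36.9
tool_pos: [0.5021, 0.0202, 0.079]
eef_rot: [2.923, 0.003, 1.628]
wrist_force: [-0.5, -0.2, -1.0]
finger_gap: 0.247
```

apply_moves:
  increments:
    - [0,0,0,0,-2.3,2,10]
    - [0,0,0,0,-2.3,2,10]
    - [0,0,0,0,-2.3,2,10]
    - [0,0,0,0,0,0,10]

```text
t: 37.4
tool_pos: [0.4972, 0.0203, 0.073]
eef_rot: [2.92, 0.002, 1.628]
wrist_force: [1.7, 0.1, -0.2]
finger_gap: 0.247
```

```bash
python3 - <<'E'
from h import *
np.set_printoptions(precision=4,suppress=True)
s,p,R0=state(); print(s["t"],p,s["wrist_force"],s["finger_gap"])
g,R=place([.0002,-.0138,-.0200],27.4); e=p-g; print("N,W,lat mm",e@N*1e3,e@W*1e3,e@np.cross(N,W)*1e3, Ro.from_matrix(R0.T@R).as_rotvec())
A,B,t=lamp_in_tool(); save("w23",snap("wrist")["pixels"][60:260,200:360],3)
E
```

```text
37.4 [0.4972 0.0203 0.073 ] [ 1.7111  0.1188 -0.1732] 0.24743693747400994
N,W,lat mm 1.2584672981791583 2.324910309884799 0.43898261635963143 [0.0013 0.0022 0.0005]
slope deg -28.063635893351073 z at y=0 -0.03909086782227353 x at y0 0.0007497875377074706 x slope 0.002230220632226437 face y range -0.09179186470415304 -0.013139155292201629 resid 0.001161687570208452 tail y min -0.08629789760187476 669
```

View pics/w23.png

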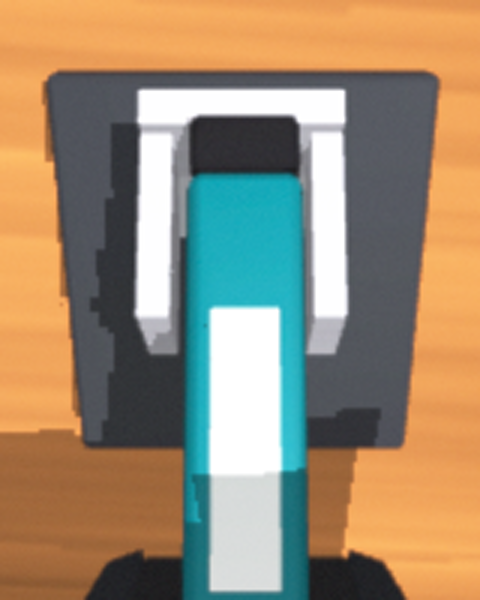

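apply_moves:
  increments:
    - [0,0,0,0,0.2,1,10]
    - [0,0,0,0,0.2,1,10]
    - [0,0,0,0,0,0,10]

```text
t: 37.88
tool_pos: [0.4977, 0.0204, 0.0722]
eef_rot: [2.921, 0.002, 1.628]
wrist_force: [-9.6, -0.6, 26.7]
finger_gap: 0.241
```

Seated (27 N upward). Release and back off.

apply_moves:
  increments:
    - [0,0,0,0,0,-1,45]
    - [0,0,0,0,0,0,45]
    - [0,0,0,0,0,0,45]
    - [0,0,0,0,0,-15,45]
    - [0,0,0,0,0,-30,45]

```text
t: 38.5
tool_pos: [0.4866, 0.0196, 0.116]
eef_rot: [2.924, 0.003, 1.628]
wrist_force: [0.9, 0.4, -0.3]
finger_gap: 0.45
```

apply_moves:
  increments:
    - [0,0,0,0,0,-40,45]
    - [0,0,0,0,0,-40,45]
    - [0,0,0,0,0,0,45]

```text
t: 38.88
tool_pos: [0.4715, 0.0193, 0.197]
eef_rot: [2.916, 0.001, 1.628]
wrist_force: [0.8, 0.3, -0.5]
finger_gap: 0.451
```

```bash
python3 - <<'E'
from h import *
np.set_printoptions(precision=4,suppress=True)
s,p,R0=state(); print(s["t"],p,s["wrist_force"],s["finger_gap"],s["joint_pos"])
lamp_rest()
g,R=regrip(); 
q=plan(g-.08*R[:,2],R,8,45)
E
```

```text
38.875 [0.4715 0.0193 0.197 ] [ 0.7843  0.2958 -0.4508] 0.45058509218511966 [-0.415   0.1309  0.2851  2.2119 -0.0336  0.5789  1.5179]
face N offset at mid mm 10.201972465399336 slope deg -0.12528056092276746 lateral mm 0.605045335999711 yaw deg -0.3174280086072476 teal a range [-0.0642  0.0473] tail a min [-0.074  -0.0734] 207
step mm 9.8 turn 0.093
[[0.093,0,-0,-0.1,6.7,7.1,45],[0.093,0,-0,-0.1,7.3,6.4,45],[0.093,0,-0,-0.1,7.9,5.7,45],[0.093,0,-0,-0.1,8.4,5,45],[0.093,0,-0,-0.1,8.8,4.2,45]]
[[0.093,0,-0,-0.1,9.2,3.3,45],[0.093,0,-0,-0.1,9.4,2.5,45],[0.093,0,-0,-0.1,9.6,1.6,45]]
```

apply_moves:
  increments:
    - [0.093,0,0,0,6.7,7,45]
    - [0.093,0,0,0,7.3,6.4,45]
    - [0.093,0,0,0,8,5.7,45]
    - [0.093,0,0,0,8.4,5,45]
    - [0.093,0,0,0,8.8,4.2,45]

```text
t: 39.55
tool_pos: [0.5101, 0.0213, 0.1652]
eef_rot: [-2.892, 0.002, 1.628]
wrist_force: [-0.1, -0.5, -0.3]
finger_gap: 0.451
```

apply_moves:
  increments:
    - [0.093,0,0,0,9.2,3.3,45]
    - [0.093,0,0,0,9.4,2.5,45]
    - [0.093,0,0,0,9.6,1.6,45]
    - [0,0,0,0,0,0,45]

```text
t: 40.05
tool_pos: [0.5341, 0.0226, 0.1468]
eef_rot: [-2.613, 0.003, 1.629]
wrist_force: [-0.3, 0.4, 0.1]
finger_gap: 0.45
```

```bash
python3 - <<'E'
from h import *
np.set_printoptions(precision=4,suppress=True)
g,R=regrip(off=.0); s,p,R0=state(); print(s["t"],p,Ro.from_matrix(R0.T@R).as_rotvec(),R0.T@(g-p)*1e3)
d=snap("wrist"); save("w25",d["pixels"]); lamp_rest(d)
q=plan(g,R,4,45)
E
```

```text
40.05 [0.5341 0.0226 0.1468] [-0.0051  0.0024 -0.0012] [-0.194  -0.9031 74.9223]
face N offset at mid mm 10.105696338563114 slope deg -0.34378487917175327 lateral mm 0.6649590884504613 yaw deg 0.1743584763988205 teal a range [-0.0646  0.0477] tail a min [-0.0712 -0.0709] 57
step mm 19.0 turn 0.001
[[-0.001,0.001,-0,-0,-0.1,19,45],[-0.001,0.001,-0,-0,-0.1,19,45],[-0.001,0.001,-0,-0,-0.1,19,45],[-0.001,0.001,-0,-0.1,-0.1,19,45]]
```

View pics/w25.png

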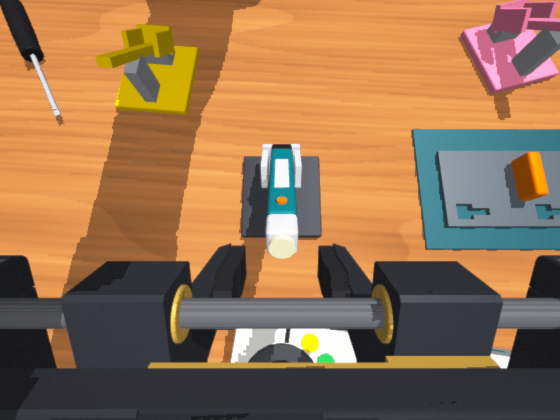

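apply_moves:
  increments:
    - [-0.001,0.001,0,0,0,19,45]
    - [-0.001,0.001,0,0,0,19,45]
    - [0,0,0,0,0,19,45]
    - [0,0,0,0,0,17,45]
    - [0,0,0,0,0,0,45]

```text
t: 40.72
tool_pos: [0.4963, 0.0204, 0.0858]
eef_rot: [-2.618, 0.0, 1.627]
wrist_force: [-1.0, 0.6, -0.0]
finger_gap: 0.449
```

apply_moves:
  increments:
    - [0,0,0,0,0,0,10]
    - [0,0,0,0,0,0,10]
    - [0,0,0,0,0,0,10]
    - [0,0,0,0,0,0,10]
  force: 25

```text
t: 41.22
tool_pos: [0.4985, 0.0205, 0.0866]
eef_rot: [-2.621, 0.001, 1.627]
wrist_force: [2.2, 0.5, 3.2]
finger_gap: 0.25
```

```bash
python3 - <<'E'
from h import *
np.set_printoptions(precision=4,suppress=True)
s,p,R0=state(); print(s["t"],p,s["wrist_force"],s["finger_gap"])
M=SEAT+.0012*W-.0006*N+.0003*np.cross(N,W); u=W@R0; print("mid in tool", (M-p)@R0, "lamp dir in tool",u,np.degrees(np.arctan2(u[1],-u[2])))
q=plan(p+[0,0,.09],R0,5,10)
E
```

```text
41.225 [0.4985 0.0205 0.0866] [2.1672 0.4517 3.1659] 0.2503176660993662
mid in tool [-0.     -0.0168  0.0087] lamp dir in tool [ 0.0004  0.345  -0.9386] 20.179885136986744
step mm 18.0 turn 0.000
[[0,0,0,-0,-9,-15.6,10],[0,0,0,-0,-9,-15.6,10],[0,0,0,-0,-9,-15.6,10],[0,0,0,-0,-9,-15.6,10],[0,0,0,-0,-9,-15.6,10]]
```

apply_moves:
  increments:
    - [0,0,0,0,-9,-15.6,10]
    - [0,0,0,0,-9,-15.6,10]
    - [0,0,0,0,-9,-15.6,10]
    - [0,0,0,0,-9,-15.6,10]
    - [0,0,0,0,-9,-15.6,10]

```text
t: 41.85
tool_pos: [0.4977, 0.0205, 0.1775]
eef_rot: [-2.62, 0.0, 1.627]
wrist_force: [-0.1, -0.1, -0.3]
finger_gap: 0.25
```

```bash
python3 - <<'E'
from h import *
np.set_printoptions(precision=4,suppress=True)
s,p,R0=state(); print(s["t"],p,s["finger_gap"]); lamp_in_tool(v1=255)
M=[.0004,-.0172,.0087]; al=np.radians(20.4)
g,R=stand(2,al,M,.085); print(g,bay(2))
Rm=R0@Ro.from_rotvec(Ro.from_matrix(R0.T@R).as_rotvec()*.45).as_matrix()
q=plan([.565,.08,.255],Rm,5,10); q=plan(g,R,8,10,start=q)
E
```

```text
41.85 [0.4977 0.0205 0.1775] 0.24989917283272636
slope deg -69.24684260755777 z at y=0 -0.064457860637002 x at y0 0.0008344954477460394 x slope 0.009669202639736583 face y range -0.049070596493871285 -0.010006371027814332 resid 0.0013861281016176075 tail y min -0.05213571240068923 95
[0.656  0.2221 0.1861] [0.643  0.2236 0.012 ]
step mm 23.3 turn 0.079
[[-0.078,0.001,0.013,11.1,4.6,-20,10],[-0.078,0.001,0.013,11.2,6,-19.6,10],[-0.078,0.001,0.013,11.3,7.3,-19,10],[-0.078,0.001,0.013,11.5,8.6,-18.4,10],[-0.078,0.001,0.013,11.6,9.9,-17.7,10]]
step mm 22.8 turn 0.061
[[-0.06,0.001,0.01,18,12.2,6.8,10],[-0.06,0.001,0.01,18.1,11.6,7.6,10],[-0.06,0.001,0.01,18.2,11,8.3,10],[-0.06,0.001,0.01,18.3,10.3,8.9,10],[-0.06,0.001,0.01,18.4,9.5,9.5,10]]
[[-0.06,0.001,0.01,18.5,8.7,10.1,10],[-0.06,0.001,0.01,18.5,7.9,10.6,10],[-0.06,0.001,0.01,18.6,7.1,11.1,10]]
```

apply_moves:
  increments:
    - [-0.078,0.001,0.013,11,4.6,-20,10]
    - [-0.078,0.001,0.013,11.2,6,-19.6,10]
    - [-0.078,0.001,0.013,11.3,7.3,-19,10]
    - [-0.078,0.001,0.013,11.5,8.6,-18.4,10]
    - [-0.078,0.001,0.013,11.6,10,-17.7,10]

```text
t: 42.52
tool_pos: [0.5643, 0.0802, 0.2521]
eef_rot: [-3.013, 0.016, 1.564]
wrist_force: [1.1, 0.2, -2.3]
finger_gap: 0.248
```

apply_moves:
  increments:
    - [-0.06,0.001,0.01,18,12.2,6.8,10]
    - [-0.06,0.001,0.01,18,11.6,7.6,10]
    - [-0.06,0.001,0.01,18.2,11,8.3,10]
    - [-0.06,0.001,0.01,18.3,10.3,9,10]
    - [-0.06,0.001,0.01,18.4,9.5,9.5,10]

```text
t: 43.15
tool_pos: [0.6208, 0.1691, 0.2077]
eef_rot: [2.971, 0.011, 1.514]
wrist_force: [0.3, 0.2, -1.5]
finger_gap: 0.25
```

apply_moves:
  increments:
    - [-0.06,0.001,0.01,18.5,8.7,10,10]
    - [-0.06,0.001,0.01,18.5,8,10.6,10]
    - [-0.06,0.001,0.01,18.6,7,11,10]
    - [0,0,0,0,0,0,10]
    - [0,0,0,0,0,0,10]

```text
t: 43.78
tool_pos: [0.6547, 0.2209, 0.1825]
eef_rot: [2.793, 0.001, 1.486]
wrist_force: [-0.4, 0.4, -1.1]
finger_gap: 0.251
```

```bash
python3 - <<'E'
from h import *
np.set_printoptions(precision=4,suppress=True)
M=[.0004,-.0172,.0087]; al=np.radians(20.4)
g,R=stand(2,al,M,.085); s,p,R0=state(); print(s["t"],p,s["joint_pos"],s["finger_gap"],s["wrist_force"]);print("rot err",Ro.from_matrix(R0.T@R).as_rotvec(),"pos err",(g-p)*1e3)
d=snap("wrist"); save("w27",d["pixels"])
g,R=stand(2,al,M,.050); q=plan(g,R,4,10); g,R=stand(2,al,M,.008); q=plan(g,R,5,10,start=q)
E
```

```text
43.775 [0.6547 0.2209 0.1825] [-0.7624  0.5058  0.3725  1.7864  0.0027  0.5779  1.024 ] 0.2505504625127673 [-0.3997  0.3544 -1.1123]
rot err [-0.0073  0.0009 -0.    ] pos err [1.3123 1.2725 3.6892]
step mm 7.9 turn 0.002
[[-0.002,0,-0,0.4,-2.5,7.5,10],[-0.002,0,-0,0.4,-2.5,7.5,10],[-0.002,0,-0,0.4,-2.5,7.5,10],[-0.002,0,-0,0.4,-2.6,7.5,10]]
step mm 8.4 turn 0.000
[[0,0,0,-0,-2.9,7.9,10],[0,0,0,-0,-2.9,7.9,10],[0,0,0,-0,-2.9,7.9,10],[0,0,0,-0,-2.9,7.9,10],[0,0,0,-0,-2.9,7.9,10]]
```

View pics/w27.png

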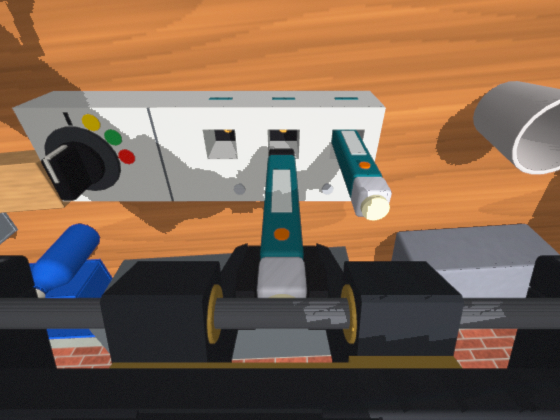

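apply_moves:
  increments:
    - [-0.002,0,0,0.4,-2.5,7.5,10]
    - [-0.002,0,0,0.4,-2.5,7.5,10]
    - [-0.002,0,0,0.4,-2.5,7.5,10]
    - [-0.002,0,0,0.4,-2.5,7.5,10]
    - [0,0,0,0,0,0,10]

```text
t: 44.45
tool_pos: [0.6552, 0.2234, 0.1494]
eef_rot: [2.785, 0.001, 1.487]
wrist_force: [-0.2, 0.6, -0.7]
finger_gap: 0.247
```

```bash
python3 - <<'E'
from h import *
np.set_printoptions(precision=4,suppress=True)
M=[.0004,-.0172,.0087]; al=np.radians(20.4)
g,R=stand(2,al,M,.050); s,p,R0=state(); print(s["t"],p,s["wrist_force"],"rot err",Ro.from_matrix(R0.T@R).as_rotvec(),"pos err",(g-p)*1e3)
d=snap("wrist"); save("w28",cv2.resize(d["pixels"][60:200,200:360],None,fx=4,fy=4,interpolation=cv2.INTER_CUBIC))
E
```

```text
44.45 [0.6552 0.2234 0.1494] [-0.164   0.5729 -0.7468] rot err [0.0002 0.0008 0.001 ] pos err [ 0.8076 -1.2349  1.7925]
```

View pics/w28.png

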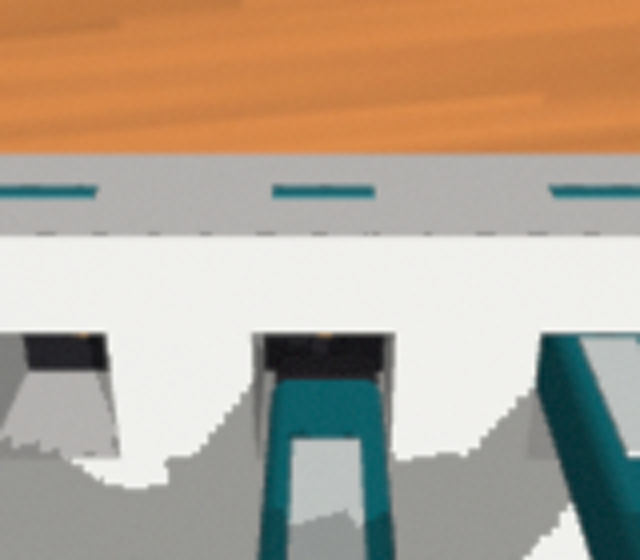

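Same view as the first insertion; the tail is entering the middle bay centrally. Going down.

apply_moves:
  increments:
    - [0,0,0,-0.7,-2.5,9.4,10]
    - [0,0,0,0,-3.5,9.4,10]
    - [0,0,0,0,-3.5,9.4,10]
    - [0,0,0,0,-3,8,10]
    - [0,0,0,0,0,0,10]

```text
t: 45.12
tool_pos: [0.6562, 0.2225, 0.1111]
eef_rot: [2.785, 0.001, 1.487]
wrist_force: [-0.8, 0.8, -1.5]
finger_gap: 0.246
```

apply_moves:
  increments:
    - [0,0,0,0,-2,5,10]
    - [0,0,0,0,0,0,10]

```text
t: 45.38
tool_pos: [0.6565, 0.2227, 0.1065]
eef_rot: [2.784, 0.0, 1.487]
wrist_force: [0.3, 0.3, -0.3]
finger_gap: 0.244
```

apply_moves:
  increments:
    - [0,0,0,0,-1,2.5,10]
    - [0,0,0,0,-0.5,1.5,10]
    - [0,0,0,0,0,0,10]

```text
t: 45.75
tool_pos: [0.6571, 0.2229, 0.1029]
eef_rot: [2.783, -0.0, 1.487]
wrist_force: [0.1, 0.1, 0.5]
finger_gap: 0.247
```

apply_moves:
  increments:
    - [0,0,0,0,-0.5,1.5,10]
    - [0,0,0,0,0,0,10]

```text
t: 46.0
tool_pos: [0.6583, 0.2229, 0.1028]
eef_rot: [2.781, -0.001, 1.486]
wrist_force: [-2.0, -1.3, 9.6]
finger_gap: 0.249
```

Floor contact. Release and withdraw.

apply_moves:
  increments:
    - [0,0,0,0,0,0,40]
    - [0,0,0,0,0,0,40]
    - [0,0,0,0,0,0,40]
    - [0,0,0,0,0,-20,40]
    - [0,0,0,0,0,-35,40]

```text
t: 46.62
tool_pos: [0.6366, 0.224, 0.1529]
eef_rot: [2.785, 0.001, 1.486]
wrist_force: [-0.3, -0.5, -0.0]
finger_gap: 0.4
```

apply_moves:
  increments:
    - [0,0,0,0,0,-40,42]
    - [0,0,0,0,0,-40,42]
    - [0,0,0,0,0,-20,42]

```text
t: 47.0
tool_pos: [0.6025, 0.2279, 0.2496]
eef_rot: [2.782, -0.003, 1.487]
wrist_force: [0.0, -0.2, 0.3]
finger_gap: 0.422
```

```bash
python3 - <<'E'
from h import *
np.set_printoptions(precision=4,suppress=True)
s,p,R0=state(); print(s["t"],p,s["wrist_force"],s["finger_gap"])
d=snap("wrist"); save("w29",d["pixels"])
c=snap("scene"); t=snap("top"); save("s29",c["pixels"])
for n,c in (("t",t),("s",c)):
    for r in rects(c,0.40,0.61,-0.52,-0.07,0.011): print(n,r)
E
```

```text
47.0 [0.6025 0.2279 0.2496] [ 0.0301 -0.1822  0.2618] 0.42156001020607275
t (array([ 0.525 , -0.3906], dtype=float32), np.float32(-6.7491727), np.float32(151.34328), np.float32(27.570955))
s (array([ 0.5258, -0.3931], dtype=float32), np.float32(-5.9524508), np.float32(155.19193), np.float32(26.32651))
```

View pics/w29.png

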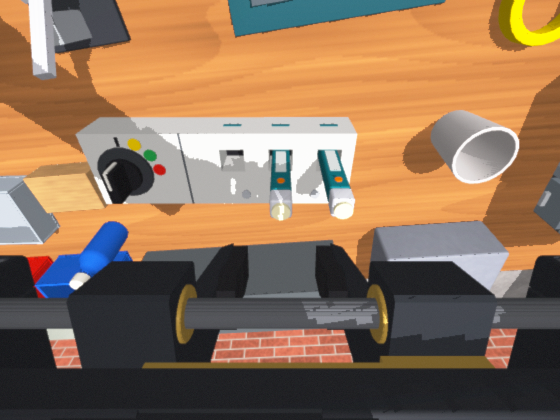

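View pics/s29.png

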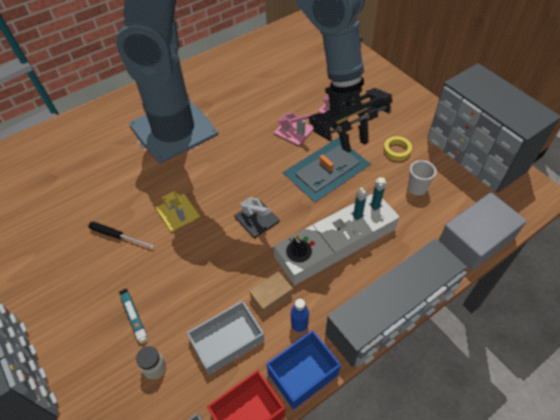

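```bash
python3 - <<'E'
from h import *
np.set_printoptions(precision=4,suppress=True)
g,R=pick([.525,-.3906],-6.5); print(g)
s,p,R0=state()
Rm=R0@Ro.from_rotvec(Ro.from_matrix(R0.T@R).as_rotvec()*.5).as_matrix()
q=plan([.57,-.03,.25],Rm,7,50); q=plan(g-.12*R[:,2]+[0,0,.02],R,10,50,start=q)
E
```

```text
[ 0.5293 -0.3911 -0.0124]
step mm 37.1 turn 0.059
[[0.059,-0,0.002,-37.1,-1.3,-0.9,50],[0.059,-0,0.002,-37.1,-1.3,-0.8,50],[0.059,-0,0.002,-37.1,-1.3,-0.8,50],[0.059,-0,0.002,-37.1,-1.3,-0.7,50],[0.059,-0,0.002,-37.1,-1.2,-0.6,50]]
[[0.059,-0,0.002,-37.1,-1.2,-0.5,50],[0.059,-0,0.002,-37.1,-1.1,-0.5,50]]
step mm 39.2 turn 0.042
[[0.042,-0,0.002,-36.5,5.7,13.1,50],[0.042,-0,0.002,-36.5,6.3,12.8,50],[0.042,-0,0.002,-36.4,6.9,12.6,50],[0.042,-0,0.002,-36.4,7.5,12.3,50],[0.042,-0,0.002,-36.4,8.1,11.9,50]]
[[0.042,-0,0.002,-36.4,8.7,11.6,50],[0.042,-0,0.002,-36.4,9.2,11.2,50],[0.042,-0,0.002,-36.4,9.8,10.8,50],[0.042,-0,0.002,-36.3,10.3,10.4,50],[0.042,-0,0.002,-36.3,10.8,9.9,50]]
```

apply_moves:
  increments:
    - [0.059,0,0.002,-37,-1.3,-0.9,50]
    - [0.059,0,0.002,-37,-1.3,-0.8,50]
    - [0.059,0,0.002,-37,-1.3,-0.8,50]
    - [0.059,0,0.002,-37,-1.3,-0.7,50]
    - [0.059,0,0.002,-37,-1.2,-0.6,50]

```text
t: 47.78
tool_pos: [0.5786, 0.0422, 0.2472]
eef_rot: [3.082, -0.002, 1.476]
wrist_force: [1.0, -0.7, -0.2]
finger_gap: 0.503
```

apply_moves:
  increments:
    - [0.059,0,0.002,-37,-1.2,-0.5,50]
    - [0.059,0,0.002,-37,-1.1,-0.5,50]
    - [0.042,0,0.002,-36.5,5.7,13,50]
    - [0.042,0,0.002,-36.5,6.3,12.8,50]
    - [0.042,0,0.002,-36.5,6.9,12.6,50]

```text
t: 48.4
tool_pos: [0.5735, -0.1414, 0.207]
eef_rot: [-2.957, -0.002, 1.467]
wrist_force: [-0.4, -0.4, 0.3]
finger_gap: 0.503
```

apply_moves:
  increments:
    - [0.042,0,0.002,-36.5,7.5,12.3,50]
    - [0.042,0,0.002,-36.5,8,12,50]
    - [0.042,0,0.002,-36.5,8.7,11.6,50]
    - [0.042,0,0.002,-36.5,9.2,11.2,50]
    - [0.042,0,0.002,-36.5,9.8,10.8,50]

```text
t: 49.02
tool_pos: [0.5802, -0.3255, 0.1393]
eef_rot: [-2.747, 0.001, 1.457]
wrist_force: [-0.2, 0.2, -0.4]
finger_gap: 0.504
```

apply_moves:
  increments:
    - [0.042,0,0.002,-36.3,10.3,10.4,50]
    - [0.042,0,0.002,-36.3,10.8,10,50]
    - [0,0,0,0,0,0,50]
    - [0,0,0,0,0,0,50]

```text
t: 49.52
tool_pos: [0.5835, -0.3973, 0.1133]
eef_rot: [-2.666, 0.002, 1.454]
wrist_force: [0.5, -0.1, 0.0]
finger_gap: 0.501
```

```bash
python3 - <<'E'
from h import *
np.set_printoptions(precision=4,suppress=True)
s,p,R0=state(); print(s["t"],p,s["joint_pos"])
d=snap("wrist"); save("w30",d["pixels"])
for r in rects(d,.42,.62,-.46,-.33,.011): print(r)
g,R=pick([.525,-.3906],-6.5)
q=plan(g-.02*R[:,2],R,4,50)
E
```

```text
49.525 [ 0.5835 -0.3973  0.1133] [ 0.2686  1.0939  0.4648  0.9312 -0.1989  1.6114  2.077 ]
(array([ 0.5214, -0.3901], dtype=float32), np.float32(-6.449539), np.float32(153.4531), np.float32(22.768024))
step mm 29.5 turn 0.001
[[-0.001,0,-0.001,-0.1,2.2,29.5,50],[-0.001,0,-0.001,-0.1,2.2,29.5,50],[-0.001,0,-0.001,-0.1,2.1,29.5,50],[-0.001,0,-0.001,-0.1,2.1,29.5,50]]
```

View pics/w30.png

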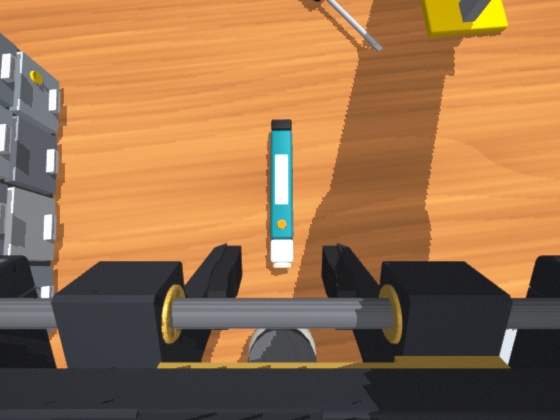

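apply_moves:
  increments:
    - [-0.001,0,-0.001,0,2.2,29.5,50]
    - [-0.001,0,-0.001,0,2.2,29.5,50]
    - [-0.001,0,-0.001,0,2,29.5,50]
    - [-0.001,0,-0.001,0,2,29.5,50]
    - [0,0,0,0,0,0,50]

```text
t: 50.2
tool_pos: [0.5366, -0.3907, 0.0047]
eef_rot: [-2.668, -0.001, 1.458]
wrist_force: [0.0, 0.7, 0.3]
finger_gap: 0.499
```

apply_moves:
  increments:
    - [0,0,0,0,0,10,50]
    - [0,0,0,0,0,8,50]
    - [0,0,0,0,0,0,50]

```text
t: 50.58
tool_pos: [0.5291, -0.3917, -0.0109]
eef_rot: [-2.67, 0.001, 1.457]
wrist_force: [0.2, -0.1, -0.6]
finger_gap: 0.499
```

```bash
python3 - <<'E'
from h import *
np.set_printoptions(precision=4,suppress=True)
g,R=pick([.525,-.3906],-6.5)
s,p,R0=state(); print(s["t"],p,s["wrist_force"],"rot err",Ro.from_matrix(R0.T@R).as_rotvec(),"pos err tool",R0.T@(g-p)*1e3)
E
```

```text
50.575 [ 0.5291 -0.3917 -0.0109] [ 0.1694 -0.1152 -0.5696] rot err [-0.0005  0.0009 -0.0007] pos err tool [0.6444 0.8098 1.3328]
```

apply_moves:
  increments:
    - [0,0,0,0.5,0,1,10]
    - [0,0,0,0,0,0,10]
    - [0,0,0,0,0,0,10]
    - [0,0,0,0,0,0,10]
    - [0,0,0,0,0,0,10]
  force: 25

```text
t: 51.2
tool_pos: [0.5292, -0.3914, -0.0115]
eef_rot: [-2.671, 0.001, 1.457]
wrist_force: [-0.4, -0.7, 0.7]
finger_gap: 0.247
```

apply_moves:
  increments:
    - [0,0,0,0,0,-20,10]
    - [0,0,0,0,0,-30,10]
    - [0,0,0,0,0,0,10]

```text
t: 51.58
tool_pos: [0.5535, -0.3947, 0.0344]
eef_rot: [-2.674, 0.003, 1.458]
wrist_force: [-0.7, -0.1, -2.1]
finger_gap: 0.243
```

```bash
python3 - <<'E'
from h import *
np.set_printoptions(precision=4,suppress=True)
s,p,R0=state(); print(s["t"],p,s["wrist_force"],s["finger_gap"])
A,B,t=lamp_in_tool()
g,R=place([.0002,-.0138,-.0195],27.3); print(g)
Rm=R0@Ro.from_rotvec(Ro.from_matrix(R0.T@R).as_rotvec()*.5).as_matrix()
q=plan([.54,-.19,.20],Rm,8,10); q=plan(g+.05*N+.010*W+[0,0,.015],R,7,10,start=q)
E
```

```text
51.575 [ 0.5535 -0.3947  0.0344] [-0.7474 -0.1088 -2.1176] 0.24344049120061637
slope deg -27.650441107470126 z at y=0 -0.03868640938910655 x at y0 0.000129533519110602 x slope -0.0004825185527184017 face y range -0.07457244763644529 -0.011444766843707608 resid 0.0008652464544348276 tail y min -0.08447435586244592 561
[0.4961 0.0198 0.071 ]
step mm 33.0 turn 0.045
[[-0.043,-0.001,-0.011,25.1,-13.4,-16.7,10],[-0.043,-0.001,-0.011,25.3,-12.4,-17.3,10],[-0.043,-0.001,-0.011,25.4,-11.3,-17.8,10],[-0.043,-0.001,-0.011,25.5,-10.3,-18.3,10],[-0.043,-0.001,-0.011,25.6,-9.2,-18.7,10]]
[[-0.043,-0.001,-0.011,25.6,-8.1,-19.1,10],[-0.043,-0.001,-0.011,25.7,-7,-19.5,10],[-0.043,-0.001,-0.011,25.8,-5.9,-19.8,10]]
step mm 32.9 turn 0.051
[[-0.049,-0.001,-0.012,29.4,-9.2,11.5,10],[-0.049,-0.001,-0.012,29.5,-9.4,11,10],[-0.049,-0.001,-0.012,29.6,-9.6,10.5,10],[-0.049,-0.001,-0.012,29.7,-9.8,10,10],[-0.049,-0.001,-0.012,29.9,-9.9,9.5,10]]
[[-0.049,-0.001,-0.012,30,-10,9,10],[-0.049,-0.001,-0.012,30.1,-10,8.5,10]]
```

apply_moves:
  increments:
    - [-0.043,-0.001,-0.011,25,-13.4,-16.7,10]
    - [-0.043,-0.001,-0.011,25.3,-12.4,-17.3,10]
    - [-0.043,-0.001,-0.011,25.4,-11.3,-17.8,10]
    - [-0.043,-0.001,-0.011,25.5,-10.3,-18.3,10]
    - [-0.043,-0.001,-0.011,25.6,-9.2,-18.7,10]

```text
t: 52.25
tool_pos: [0.5426, -0.2651, 0.1365]
eef_rot: [-2.884, -0.014, 1.51]
wrist_force: [0.1, 1.4, -1.5]
finger_gap: 0.246
```

apply_moves:
  increments:
    - [-0.043,-0.001,-0.011,25.6,-8,-19,10]
    - [-0.043,-0.001,-0.011,25.7,-7,-19.5,10]
    - [-0.043,-0.001,-0.011,25.8,-6,-19.8,10]
    - [-0.049,-0.001,-0.012,29.4,-9.2,11.5,10]
    - [-0.049,-0.001,-0.012,29.5,-9.4,11,10]

```text
t: 52.88
tool_pos: [0.5185, -0.1292, 0.1793]
eef_rot: [-3.113, -0.017, 1.568]
wrist_force: [0.5, -0.1, -1.7]
finger_gap: 0.25
```

apply_moves:
  increments:
    - [-0.049,-0.001,-0.012,29.6,-9.6,10.5,10]
    - [-0.049,-0.001,-0.012,29.7,-9.8,10,10]
    - [-0.049,-0.001,-0.012,30,-10,9.5,10]
    - [-0.049,-0.001,-0.012,30,-10,9,10]
    - [-0.049,-0.001,-0.012,30,-10,8.5,10]

```text
t: 53.5
tool_pos: [0.4689, 0.0193, 0.1305]
eef_rot: [2.925, -0.006, 1.627]
wrist_force: [-0.0, 1.5, -0.9]
finger_gap: 0.248
```

apply_moves:
  increments:
    - [0,0,0,0,0,0,10]
    - [0,0,0,0,0,0,10]

```text
t: 53.75
tool_pos: [0.4706, 0.0182, 0.1314]
eef_rot: [2.925, -0.005, 1.626]
wrist_force: [-0.0, -0.3, -1.3]
finger_gap: 0.242
```

```bash
python3 - <<'E'
from h import *
np.set_printoptions(precision=4,suppress=True)
s,p,R0=state(); print(s["t"],p,s["wrist_force"],s["finger_gap"],s["joint_pos"])
A,B,t=lamp_in_tool(); save("w32",snap("wrist")["pixels"])
g,R=place([.0002,-.0138,-.0195],27.4)
q=plan(g+.004*N+.010*W,R,4,10)
E
```

```text
53.75 [0.4706 0.0182 0.1314] [-0.0044 -0.2525 -1.2694] 0.24200947435812212 [-0.4396  0.2685  0.3379  2.2667 -0.1989  0.411   1.6772]
slope deg -27.45877993491679 z at y=0 -0.03778469562371032 x at y0 0.0009644153786175267 x slope 0.001810608469955225 face y range -0.0765832252485095 -0.01334506021334758 resid 0.0008625626959966017 tail y min -0.08704821253945705 655
step mm 14.9 turn 0.002
[[-0.001,-0.001,-0.001,0.1,4.5,14.2,10],[-0.001,-0.001,-0.001,0.1,4.5,14.2,10],[-0.001,-0.001,-0.001,0.1,4.5,14.2,10],[-0.001,-0.001,-0.001,0.1,4.5,14.2,10]]
```

View pics/w32.png

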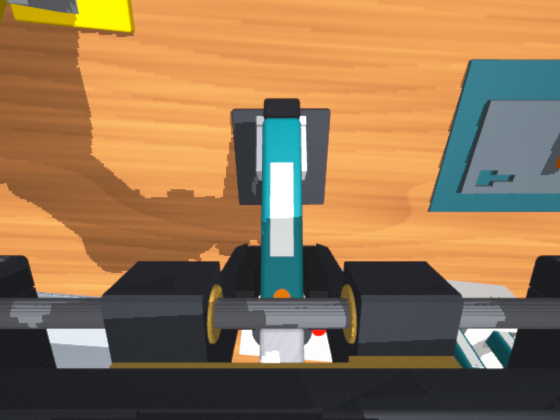

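apply_moves:
  increments:
    - [-0.001,-0.001,-0.001,0,4.5,14,10]
    - [-0.001,-0.001,-0.001,0,4.5,14,10]
    - [-0.001,-0.001,-0.001,0,4.5,14,10]
    - [-0.001,-0.001,-0.001,0,4.5,14,10]
    - [0,0,0,0,0,0,10]

```text
t: 54.48
tool_pos: [0.5006, 0.0204, 0.08]
eef_rot: [2.922, -0.001, 1.629]
wrist_force: [-0.0, -0.4, -1.8]
finger_gap: 0.249
```

apply_moves:
  increments:
    - [0,0,0,0,-2.3,2,10]
    - [0,0,0,0,-2.3,2,10]
    - [0,0,0,0,-2.3,2,10]
    - [0,0,0,0,0,0,10]

```text
t: 54.98
tool_pos: [0.4964, 0.0205, 0.0743]
eef_rot: [2.918, -0.001, 1.63]
wrist_force: [1.6, 0.3, 1.0]
finger_gap: 0.242
```

```bash
python3 - <<'E'
from h import *
np.set_printoptions(precision=4,suppress=True)
s,p,R0=state(); print(s["t"],p,s["wrist_force"],s["finger_gap"])
g,R=place([.0002,-.0138,-.0195],27.4); e=p-g; print("N,W,lat mm",e@N*1e3,e@W*1e3,e@np.cross(N,W)*1e3, Ro.from_matrix(R0.T@R).as_rotvec())
save("w33",snap("wrist")["pixels"][60:260,200:360],3)
E
```

```text
54.975 [0.4964 0.0205 0.0743] [1.5807 0.2526 0.9949] 0.24214626806239722
N,W,lat mm 2.3335666115209075 2.441319145266272 0.6579872192247417 [ 0.0041 -0.0016  0.0008]
```

View pics/w33.png

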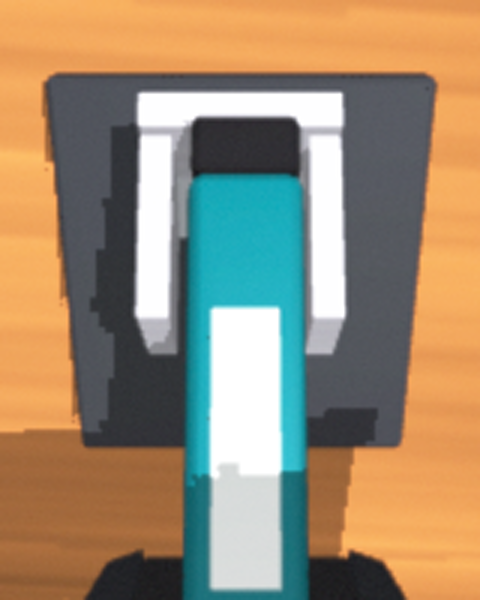

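apply_moves:
  increments:
    - [0,0,0,0,0.2,1,10]
    - [0,0,0,0,0.3,1,10]
    - [0,0,0,0,0,0,10]

```text
t: 55.4
tool_pos: [0.4973, 0.0206, 0.0733]
eef_rot: [2.918, -0.002, 1.629]
wrist_force: [-4.8, -0.1, 22.7]
finger_gap: 0.253
```

apply_moves:
  increments:
    - [0,0,0,0,0,-1,45]
    - [0,0,0,0,0,0,45]
    - [0,0,0,0,0,0,45]
    - [0,0,0,0,0,-15,45]
    - [0,0,0,0,0,-30,45]

```text
t: 56.02
tool_pos: [0.4852, 0.0195, 0.117]
eef_rot: [2.922, -0.001, 1.629]
wrist_force: [0.6, -0.5, -0.1]
finger_gap: 0.45
```

apply_moves:
  increments:
    - [0,0,0,0,0,-40,45]
    - [0,0,0,0,0,-40,45]
    - [0,0,0,0,0,0,45]

```text
t: 56.4
tool_pos: [0.4698, 0.019, 0.1979]
eef_rot: [2.915, -0.003, 1.63]
wrist_force: [0.3, -0.0, 0.5]
finger_gap: 0.452
```

```bash
python3 - <<'E'
from h import *
np.set_printoptions(precision=4,suppress=True)
s,p,R0=state(); print(s["t"],p,s["wrist_force"],s["finger_gap"],s["joint_pos"])
lamp_rest()
g,R=regrip(); 
q=plan(g-.08*R[:,2],R,8,45)
E
```

```text
56.4 [0.4698 0.019  0.1979] [ 0.3155 -0.027   0.5309] 0.4516401489339659 [-0.5548  0.1277  0.4418  2.2222 -0.0798  0.5782  1.5688]
face N offset at mid mm 10.335111402545396 slope deg -0.35534923027646326 lateral mm 0.8354150688465529 yaw deg -0.409501805768887 teal a range [-0.0641  0.0475] tail a min [-0.0741 -0.0734] 211
step mm 10.0 turn 0.094
[[0.094,-0,0,-0.1,6.9,7.3,45],[0.094,-0,0,-0.1,7.5,6.6,45],[0.094,-0,0,-0.1,8.1,5.8,45],[0.094,-0,0,-0.1,8.6,5.1,45],[0.094,-0,0,-0.1,9.1,4.2,45]]
[[0.094,-0,0,-0.1,9.4,3.4,45],[0.094,-0,0,-0.1,9.7,2.5,45],[0.094,-0,0,-0.1,9.9,1.5,45]]
```

apply_moves:
  increments:
    - [0.094,0,0,0,7,7.3,45]
    - [0.094,0,0,0,7.5,6.6,45]
    - [0.094,0,0,0,8,5.8,45]
    - [0.094,0,0,0,8.6,5,45]
    - [0.094,0,0,0,9,4.2,45]

```text
t: 57.08
tool_pos: [0.5096, 0.0211, 0.1656]
eef_rot: [-2.888, -0.002, 1.629]
wrist_force: [0.3, -0.4, 0.3]
finger_gap: 0.447
```

apply_moves:
  increments:
    - [0.094,0,0,0,9.4,3.4,45]
    - [0.094,0,0,0,9.7,2.5,45]
    - [0.094,0,0,0,10,1.5,45]
    - [0,0,0,0,0,0,45]
    - [0,0,0,0,0,0,45]

```text
t: 57.7
tool_pos: [0.5342, 0.0223, 0.1497]
eef_rot: [-2.611, -0.001, 1.629]
wrist_force: [-0.7, 0.2, 0.5]
finger_gap: 0.452
```

```bash
python3 - <<'E'
from h import *
np.set_printoptions(precision=4,suppress=True)
g,R=regrip(off=.0); s,p,R0=state(); print(s["t"],p,s["joint_pos"],Ro.from_matrix(R0.T@R).as_rotvec(),R0.T@(g-p)*1e3)
d=snap("wrist"); save("w35",d["pixels"]); lamp_rest(d)
q=plan(g,R,4,45)
E
```

```text
57.7 [0.5342 0.0223 0.1497] [-0.3482  0.7959  0.3923  1.447  -0.2438  1.4891  1.7275] [-0.0071 -0.0007  0.0011] [-0.1238  0.5389 77.4477]
face N offset at mid mm 10.271580040135623 slope deg -0.6032831176516794 lateral mm 0.907375312840607 yaw deg 0.00295765856433075 teal a range [-0.0647  0.0476] tail a min [-0.071  -0.0707] 54
step mm 19.5 turn 0.002
[[-0.002,-0,0,-0.1,0.2,19.5,45],[-0.002,-0,0,-0.1,0.2,19.5,45],[-0.002,-0,0,-0.1,0.1,19.5,45],[-0.002,-0,0,-0.1,0.1,19.5,45]]
```

View pics/w35.png

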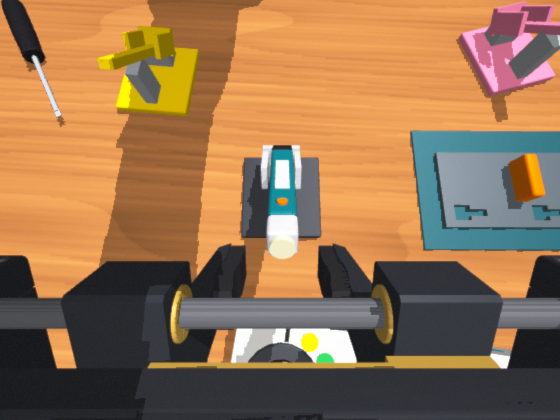

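apply_moves:
  increments:
    - [-0.002,0,0,0,0.2,19.5,45]
    - [-0.002,0,0,0,0.2,19.5,45]
    - [-0.002,0,0,0,0,19.5,45]
    - [-0.001,0,0,0,0,17.5,45]
    - [0,0,0,0,0,0,45]

```text
t: 58.38
tool_pos: [0.4958, 0.0206, 0.0848]
eef_rot: [-2.618, -0.002, 1.629]
wrist_force: [-0.9, -0.0, 0.6]
finger_gap: 0.451
```

apply_moves:
  increments:
    - [0,0,0,0,0,0,10]
    - [0,0,0,0,0,0,10]
    - [0,0,0,0,0,0,10]
    - [0,0,0,0,0,0,10]
  force: 25

```text
t: 58.88
tool_pos: [0.4979, 0.0205, 0.0851]
eef_rot: [-2.62, -0.001, 1.63]
wrist_force: [2.4, 0.7, 5.3]
finger_gap: 0.245
```

```bash
python3 - <<'E'
from h import *
np.set_printoptions(precision=4,suppress=True)
s,p,R0=state(); print(s["t"],p,s["wrist_force"],s["finger_gap"])
M=SEAT+.0012*W-.0006*N+.0003*np.cross(N,W); u=W@R0; print("mid in tool", (M-p)@R0, "lamp dir in tool",u,np.degrees(np.arctan2(u[1],-u[2])))
E
```

```text
58.875 [0.4979 0.0205 0.0851] [2.4002 0.7106 5.2806] 0.24528987308538797
mid in tool [-0.0001 -0.0169  0.0072] lamp dir in tool [-0.      0.3437 -0.9391] 20.099799774125565
```

apply_moves:
  increments:
    - [0,0,0,0,-9,-15.6,10]
    - [0,0,0,0,-9,-15.6,10]
    - [0,0,0,0,-9,-15.6,10]
    - [0,0,0,0,-9,-15.6,10]
    - [0,0,0,0,-9,-15.6,10]

```text
t: 59.5
tool_pos: [0.4972, 0.0204, 0.1758]
eef_rot: [-2.619, -0.001, 1.63]
wrist_force: [-0.2, -0.5, -1.0]
finger_gap: 0.246
```

```bash
python3 - <<'E'
from h import *
np.set_printoptions(precision=4,suppress=True)
s,p,R0=state(); print(s["t"],p,s["finger_gap"]); lamp_in_tool(v1=255)
M=[.0004,-.0172,.0087]; al=np.radians(20.4)
g,R=stand(1,al,M,.085); print(g,bay(1))
Rm=R0@Ro.from_rotvec(Ro.from_matrix(R0.T@R).as_rotvec()*.45).as_matrix()
q=plan([.56,.06,.26],Rm,5,10); q=plan(g,R,8,10,start=q)
E
```

```text
59.5 [0.4972 0.0204 0.1758] 0.24556360255667392
slope deg -69.05804593151078 z at y=0 -0.06613874257562274 x at y0 0.000765436601198588 x slope -0.000699335204201147 face y range -0.04924912318816066 -0.010425713555528349 resid 0.0014047278637047765 tail y min -0.052301196677793815 89
[0.651  0.1623 0.1861] [0.638  0.1638 0.012 ]
step mm 22.0 turn 0.080
[[-0.078,0.001,0.013,7.2,2.9,-20.6,10],[-0.078,0.001,0.013,7.3,4.4,-20.3,10],[-0.078,0.001,0.013,7.4,5.9,-19.9,10],[-0.078,0.001,0.013,7.5,7.3,-19.4,10],[-0.078,0.001,0.013,7.6,8.7,-18.8,10]]
step mm 19.4 turn 0.061
[[-0.06,0.001,0.01,13,12.4,7.5,10],[-0.06,0.001,0.01,13.1,11.8,8.3,10],[-0.06,0.001,0.01,13.2,11.1,9,10],[-0.06,0.001,0.01,13.3,10.4,9.6,10],[-0.06,0.001,0.01,13.4,9.7,10.2,10]]
[[-0.06,0.001,0.01,13.5,8.9,10.8,10],[-0.06,0.001,0.01,13.6,8.1,11.3,10],[-0.06,0.001,0.01,13.6,7.3,11.8,10]]
```

apply_moves:
  increments:
    - [-0.078,0.001,0.013,7.2,3,-20.6,10]
    - [-0.078,0.001,0.013,7.3,4.4,-20.3,10]
    - [-0.078,0.001,0.013,7.4,6,-20,10]
    - [-0.078,0.001,0.013,7.5,7.3,-19.4,10]
    - [-0.078,0.001,0.013,7.6,8.7,-18.8,10]

```text
t: 60.18
tool_pos: [0.5593, 0.0603, 0.2573]
eef_rot: [-3.011, 0.015, 1.566]
wrist_force: [-0.0, 0.1, -1.1]
finger_gap: 0.251
```

apply_moves:
  increments:
    - [-0.06,0.001,0.01,13,12.4,7.5,10]
    - [-0.06,0.001,0.01,13,11.8,8.3,10]
    - [-0.06,0.001,0.01,13.2,11,9,10]
    - [-0.06,0.001,0.01,13.3,10.4,9.6,10]
    - [-0.06,0.001,0.01,13.4,9.7,10.2,10]

```text
t: 60.8
tool_pos: [0.6156, 0.1243, 0.2099]
eef_rot: [2.972, 0.009, 1.517]
wrist_force: [0.4, -0.1, -2.1]
finger_gap: 0.243
```

apply_moves:
  increments:
    - [-0.06,0.001,0.01,13.5,9,10.8,10]
    - [-0.06,0.001,0.01,13.6,8,11.3,10]
    - [-0.06,0.001,0.01,13.6,7.3,11.8,10]
    - [0,0,0,0,0,0,10]
    - [0,0,0,0,0,0,10]

```text
t: 61.42
tool_pos: [0.6495, 0.1617, 0.1827]
eef_rot: [2.794, -0.001, 1.488]
wrist_force: [0.4, -0.8, -0.7]
finger_gap: 0.246
```

```bash
python3 - <<'E'
from h import *
np.set_printoptions(precision=4,suppress=True)
M=[.0004,-.0172,.0072]; al=np.radians(20.4)
g,R=stand(1,al,M,.085); s,p,R0=state(); print(s["t"],p,s["joint_pos"],s["finger_gap"],s["wrist_force"]);print("rot err",Ro.from_matrix(R0.T@R).as_rotvec(),"pos err",(g-p)*1e3)
d=snap("wrist"); save("w37",d["pixels"])
g,R=stand(1,al,M,.050); q=plan(g,R,4,10); g,R=stand(1,al,M,.008); q=plan(g,R,5,10,start=q)
E
```

```text
61.425 [0.6495 0.1617 0.1827] [-0.7668  0.4809  0.4919  1.858  -0.1476  0.5381  1.2443] 0.24625732982558096 [ 0.3872 -0.7844 -0.6924]
rot err [-0.0089 -0.0018  0.0017] pos err [1.9887 0.6043 2.0212]
step mm 8.3 turn 0.002
[[-0.002,-0,0,0.2,-2.5,7.9,10],[-0.002,-0,0,0.2,-2.5,7.9,10],[-0.002,-0,0,0.2,-2.5,7.9,10],[-0.002,-0,0,0.2,-2.5,7.9,10]]
step mm 8.4 turn 0.000
[[0,0,0,-0,-2.9,7.9,10],[0,0,0,-0,-2.9,7.9,10],[0,0,0,-0,-2.9,7.9,10],[0,0,0,-0,-2.9,7.9,10],[0,0,0,-0,-2.9,7.9,10]]
```

View pics/w37.png

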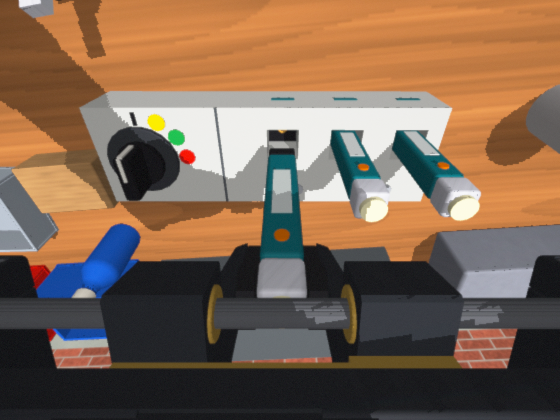

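apply_moves:
  increments:
    - [-0.002,0,0,0.2,-2.5,8,10]
    - [-0.002,0,0,0.2,-2.5,8,10]
    - [-0.002,0,0,0.2,-2.5,8,10]
    - [-0.002,0,0,0.2,-2.5,8,10]
    - [0,0,0,0,0,0,10]

```text
t: 62.1
tool_pos: [0.6506, 0.163, 0.1477]
eef_rot: [2.787, -0.001, 1.489]
wrist_force: [0.2, 0.2, -0.7]
finger_gap: 0.247
```

```bash
python3 - <<'E'
from h import *
np.set_printoptions(precision=4,suppress=True)
M=[.0004,-.0172,.0072]; al=np.radians(20.4)
g,R=stand(1,al,M,.050); s,p,R0=state(); print(s["t"],p,s["wrist_force"],"rot err",Ro.from_matrix(R0.T@R).as_rotvec(),"pos err",(g-p)*1e3)
d=snap("wrist"); save("w38",cv2.resize(d["pixels"][60:200,200:360],None,fx=4,fy=4,interpolation=cv2.INTER_CUBIC))
E
```

```text
62.1 [0.6506 0.163  0.1477] [ 0.1689  0.1942 -0.7007] rot err [-0.0015 -0.0017  0.0023] pos err [ 0.8561 -0.7318  2.0268]
```

View pics/w38.png

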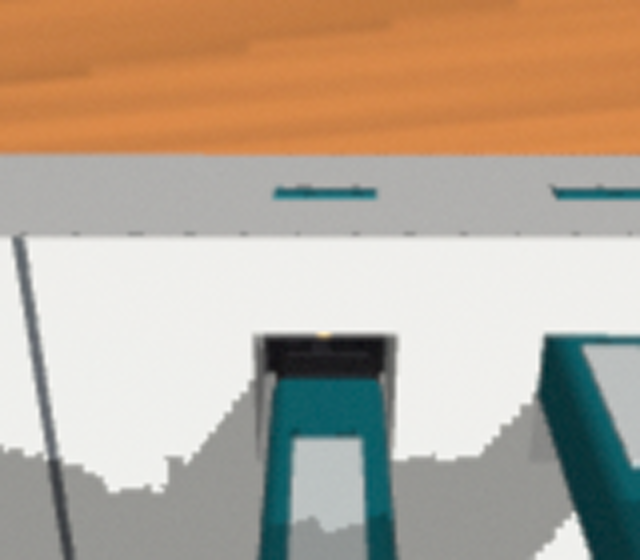

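apply_moves:
  increments:
    - [0,0,0,-0.5,-2.5,9.4,10]
    - [0,0,0,0,-3.5,9.4,10]
    - [0,0,0,0,-3.5,9.4,10]
    - [0,0,0,0,-3,8,10]
    - [0,0,0,0,0,0,10]

```text
t: 62.78
tool_pos: [0.6515, 0.1625, 0.1095]
eef_rot: [2.787, -0.001, 1.489]
wrist_force: [-0.4, -0.3, 0.0]
finger_gap: 0.249
```

apply_moves:
  increments:
    - [0,0,0,0,-2,5,10]
    - [0,0,0,0,0,0,10]

```text
t: 63.02
tool_pos: [0.6518, 0.1627, 0.1048]
eef_rot: [2.786, -0.001, 1.489]
wrist_force: [0.2, -0.3, -0.6]
finger_gap: 0.247
```

apply_moves:
  increments:
    - [0,0,0,0,-0.8,2,10]
    - [0,0,0,0,-0.5,1.5,10]
    - [0,0,0,0,0,0,10]

```text
t: 63.4
tool_pos: [0.652, 0.1628, 0.1014]
eef_rot: [2.785, -0.002, 1.489]
wrist_force: [-0.5, -0.3, -0.4]
finger_gap: 0.247
```

apply_moves:
  increments:
    - [0,0,0,0,-0.5,1.5,10]
    - [0,0,0,0,0,0,10]

```text
t: 63.65
tool_pos: [0.6535, 0.1628, 0.1014]
eef_rot: [2.783, -0.003, 1.489]
wrist_force: [-1.9, -0.6, 8.9]
finger_gap: 0.252
```

Floor contact. Release and withdraw.

apply_moves:
  increments:
    - [0,0,0,0,0,0,40]
    - [0,0,0,0,0,0,40]
    - [0,0,0,0,0,0,40]
    - [0,0,0,0,0,-20,40]
    - [0,0,0,0,0,-35,40]

```text
t: 64.28
tool_pos: [0.632, 0.1638, 0.1519]
eef_rot: [2.787, -0.001, 1.488]
wrist_force: [0.1, -0.7, 1.2]
finger_gap: 0.4
```

apply_moves:
  increments:
    - [0,0,0,0,0,-40,42]
    - [0,0,0,0,0,-40,42]
    - [0,0,0,0,0,-20,42]
    - [0,0,0,0,0,0,42]

```text
t: 64.78
tool_pos: [0.5985, 0.1676, 0.2474]
eef_rot: [2.783, -0.005, 1.49]
wrist_force: [0.8, -0.1, 0.1]
finger_gap: 0.423
```

```bash
python3 - <<'E'
from h import *
np.set_printoptions(precision=4,suppress=True)
s,p,R0=state(); print(s["t"],p,s["wrist_force"],s["finger_gap"],s["joint_pos"])
d=snap("wrist"); save("w39",d["pixels"]); P=xyz(d)
# lens tops
rel=P-DO; X=rel@EX; Y=rel@EY; Z=P[...,2]
for k,y in ((1,.015),(2,.075),(3,.135)):
    m=(np.abs(X)<.025)&(np.abs(Y-y)<.025)&(Z>.13)
    q=np.stack([X[m],Y[m],Z[m]],1); t=q[q[:,2]>np.nanpercentile(q[:,2],99)-.004]; print("bay",k,len(t),"top centre",t.mean(0),"max z",np.nanpercentile(q[:,2],99))
c=snap("scene"); save("s39",c["pixels"])
E
```

```text
64.775 [0.5985 0.1676 0.2474] [ 0.8083 -0.076   0.0975] 0.42264771228659376 [-0.9425  0.315   0.6113  1.9292 -0.0418  0.6263  1.1344]
bay 1 261 top centre [-0.0014  0.016   0.1613] max z 0.16261017676252787
bay 2 257 top centre [-0.0003  0.0757  0.1612] max z 0.16242793651197202
bay 3 274 top centre [-0.0019  0.1352  0.1611] max z 0.16231789090967563
```

View pics/w39.png

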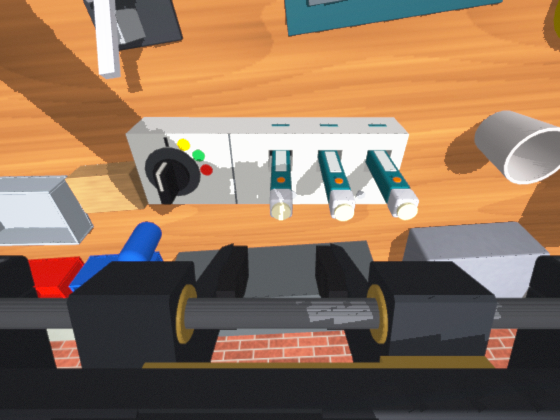

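View pics/s39.png

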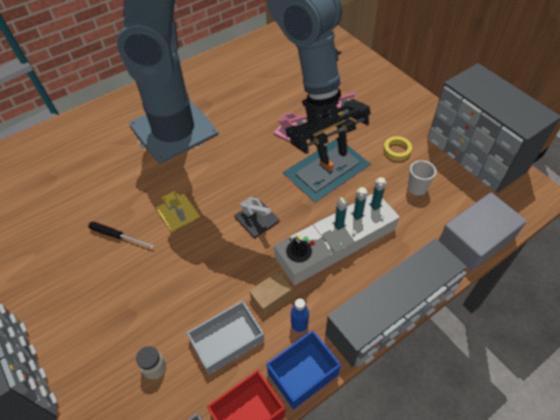

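```bash
python3 - <<'E'
from h import *
np.set_printoptions(precision=4,suppress=True)
K=DO+.015*EX-.12*EY; print("knob",K)
R=Rt(DY+np.pi/2)
q=plan([K[0],K[1],.20],R,6,45)
t=snap("top"); 
blue=lambda h: cv2.inRange(h,(105,150,40),(125,255,255))
for r in rects(t,.62,.78,-.15,.02,.12,fn=blue,minarea=100): print("bottle",r)
E
```

```text
knob [0.6415 0.0281 0.    ]
step mm 25.4 turn 0.059
[[0.059,-0,0,-22.5,6,10.2,45],[0.059,-0,0,-22.5,6.6,9.8,45],[0.059,-0,0,-22.5,7.1,9.4,45],[0.059,-0,0,-22.5,7.7,9,45],[0.059,-0,0,-22.5,8.2,8.5,45]]
[[0.059,-0,0,-22.5,8.7,8,45]]
bottle (array([ 0.754 , -0.0669], dtype=float32), np.float32(-15.068506), np.float32(46.03384), np.float32(37.399044))
```

apply_moves:
  increments:
    - [0.059,0,0,-22.5,6,10,45]
    - [0.059,0,0,-22.5,6.6,9.8,45]
    - [0.059,0,0,-22.5,7,9.4,45]
    - [0.059,0,0,-22.5,7.7,9,45]
    - [0.059,0,0,-22.5,8.2,8.5,45]

```text
t: 65.55
tool_pos: [0.6342, 0.05, 0.2061]
eef_rot: [3.084, -0.001, 1.488]
wrist_force: [0.6, 1.6, -0.7]
finger_gap: 0.449
```

apply_moves:
  increments:
    - [0.059,0,0,-22.5,8.7,8,45]
    - [0,0,0,0,0,0,45]
    - [0,0,0,0,0,0,45]

```text
t: 65.92
tool_pos: [0.6412, 0.0285, 0.1993]
eef_rot: [3.141, -0.002, 1.489]
wrist_force: [-0.1, -0.1, -0.3]
finger_gap: 0.448
```

```bash
python3 - <<'E'
from h import *
np.set_printoptions(precision=4,suppress=True)
s,p,R0=state(); print(s["t"],p,s["joint_pos"],s["eef_rot"])
d=snap("wrist"); save("w40",d["pixels"]); save("w40z",cv2.resize(world_img(d,.58,.71,-.05,.12,.101,.0004),None,fx=1.8,fy=1.8))
K=DO+.015*EX-.12*EY; R=Rt(DY+np.pi/2)
q=plan([K[0],K[1],.0565],R,5,45)
E
```

```text
65.925 [0.6412 0.0285 0.1993] [-0.4445  0.5759  0.4848  1.5992 -0.3006  1.0402  1.6157] [ 3.1408 -0.0018  1.4889]
step mm 28.6 turn 0.001
[[0,-0,0.001,-0.3,0,28.6,45],[0,-0,0.001,-0.3,0,28.6,45],[0,-0,0.001,-0.3,0,28.6,45],[0,-0,0.001,-0.3,0,28.6,45],[0,-0,0.001,-0.3,0,28.6,45]]
```

View pics/w40.png

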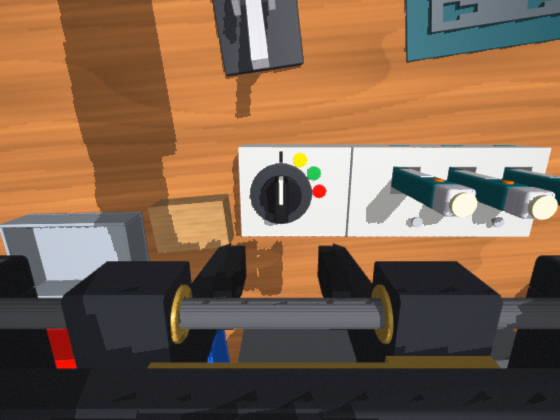

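View pics/w40z.png

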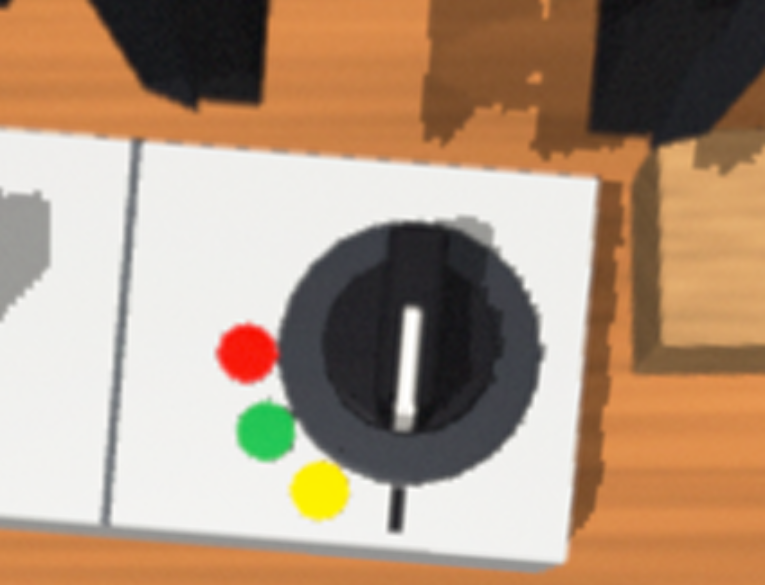

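apply_moves:
  increments:
    - [0,0,0,0,0,30,45]
    - [0,0,0,0,0,30,45]
    - [0,0,0,0,0,30,45]
    - [0,0,0,0,0,30,45]
    - [0,0,0,0,0,20,45]

```text
t: 66.6
tool_pos: [0.6412, 0.0297, 0.0591]
eef_rot: [3.141, -0.002, 1.491]
wrist_force: [0.0, 0.2, 0.3]
finger_gap: 0.449
```

apply_moves:
  increments:
    - [0,0,0,0,0,2,5]
    - [0,0,0,0,0,0,5]
    - [0,0,0,0,0,0,5]
    - [0,0,0,0,0,0,5]
    - [0,0,0,0,0,0,5]
  force: 20

```text
t: 67.22
tool_pos: [0.643, 0.0278, 0.0595]
eef_rot: [3.138, -0.002, 1.489]
wrist_force: [-1.2, -1.1, 6.3]
finger_gap: 0.157
```

```bash
python3 - <<'E'
from h import *
np.set_printoptions(precision=4,suppress=True)
s,p,R0=state(); print(s["t"],p,s["joint_pos"],s["eef_rot"],s["wrist_force"],s["finger_gap"]*88)
E
```

```text
67.225 [0.643  0.0278 0.0595] [-0.3903  0.749   0.4069  1.6765 -0.3894  0.7929  1.6833] [ 3.1376 -0.0017  1.4886] [-1.2123 -1.1407  6.2647] 13.812398808582143
```

apply_moves:
  increments:
    - [0,0,0.1,0,0,-2,5]
    - [0,0,0.1,0,0,0,5]
    - [0,0,0.1,0,0,0,5]
    - [0,0,0.1,0,0,0,5]
    - [0,0,0.1,0,0,0,5]

```text
t: 67.85
tool_pos: [0.6426, 0.0272, 0.0597]
eef_rot: [3.138, -0.002, 0.985]
wrist_force: [4.2, -3.2, -7.9]
finger_gap: 0.156
```

apply_moves:
  increments:
    - [0,0,0.1,0,0,0,5]
    - [0,0,0.1,0,0,0,5]
    - [0,0,0.1,0,0,0,5]
    - [0,0,0.1,0,0,0,5]
    - [0,0,0.1,0,0,0,5]

```text
t: 68.47
tool_pos: [0.6422, 0.0267, 0.0597]
eef_rot: [3.14, -0.002, 0.485]
wrist_force: [3.1, -3.4, -7.6]
finger_gap: 0.16
```

apply_moves:
  increments:
    - [0,0,0,0,0,0,5]
    - [0,0,0,0,0,0,5]
    - [0,0,0,0,0,0,5]

```text
t: 68.85
tool_pos: [0.6422, 0.0267, 0.0597]
eef_rot: [3.14, -0.002, 0.489]
wrist_force: [4.1, -5.0, -8.7]
finger_gap: 0.156
```

```bash
python3 - <<'E'
from h import *
np.set_printoptions(precision=4,suppress=True)
s,p,R0=state(); print(s["t"],p,s["joint_pos"],s["eef_rot"],s["wrist_force"],s["wrist_torque"],s["finger_gap"]*88)
save("w41",snap("wrist")["pixels"])
E
```

```text
68.85 [0.6422 0.0267 0.0597] [-0.5467  0.8156  0.6543  1.6873 -0.626   0.8556  0.8678] [ 3.1396 -0.0022  0.4892] [ 4.0681 -5.0481 -8.7272] [-1.0253 -0.8103 -0.0171] 13.734691167476457
```

View pics/w41.png

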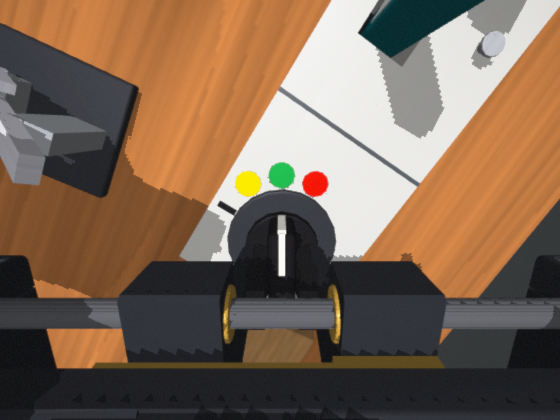

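apply_moves:
  increments:
    - [0,0,0,0,0,0,40]
    - [0,0,0,0,0,0,40]
    - [0,0,0,0,0,0,40]
    - [0,0,0,0,0,-20,40]
    - [0,0,0,0,0,-40,40]

```text
t: 69.53
tool_pos: [0.641, 0.0282, 0.1209]
eef_rot: [-3.141, -0.0, 0.489]
wrist_force: [0.4, 0.6, 1.1]
finger_gap: 0.397
```

apply_moves:
  increments:
    - [0,0,0,0,0,-40,40]
    - [0,0,0,0,0,-40,40]
    - [0,0,0,0,-40,0,40]
    - [0,0,0,0,0,0,40]

```text
t: 70.03
tool_pos: [0.6225, 0.067, 0.2018]
eef_rot: [-3.139, -0.005, 0.493]
wrist_force: [-0.7, 0.3, -0.6]
finger_gap: 0.4
```

```bash
python3 - <<'E'
from h import *
np.set_printoptions(precision=4,suppress=True)
s,p,R0=state(); print(s["t"],p,s["wrist_force"],s["finger_gap"])
d=snap("wrist"); save("w42",d["pixels"])
K=DO+.015*EX-.12*EY; im=world_img(d,.57,.71,-.04,.12,.101,.0004); save("w42z",cv2.resize(im,None,fx=1.8,fy=1.8))
# pointer stripe direction (bar top z .101)
hsv=cv2.cvtColor(im,cv2.COLOR_RGB2HSV); g=cv2.cvtColor(im,cv2.COLOR_RGB2GRAY)
yy,xx=np.mgrid[:im.shape[0],:im.shape[1]]; X=.71-yy*.0004; Y=.12-xx*.0004
m=(np.hypot(X-K[0],Y-K[1])<.022)&(g>170)
pts=np.stack([X[m],Y[m]],1); c=pts.mean(0); l=cv2.fitLine(np.float32(pts),cv2.DIST_L2,0,.01,.01).ravel(); v=l[:2]; v=v*np.sign(v@(c-K[:2]))
a=np.array([v@EX[:2],v@EY[:2]]); print(m.sum(),"pointer angle",np.arctan2(a[1],-a[0]), np.arctan2(((c-K[:2])@EY[:2]),-((c-K[:2])@EX[:2])))
im2=world_img(d,.57,.71,-.04,.12,.057,.0004); h2=cv2.cvtColor(im2,cv2.COLOR_RGB2HSV); mg=cv2.inRange(h2,(50,80,60),(85,255,255))>0
gc=np.array([X[mg].mean(),Y[mg].mean()]); r=gc-K[:2]; print("green",gc,"radius",np.linalg.norm(r),"angle",np.arctan2(r@EY[:2],-(r@EX[:2])))
t=snap("scene"); save("s42",t["pixels"]); t=snap("top"); save("t42",t["pixels"])
E
```

```text
70.025 [0.6225 0.067  0.2018] [-0.6545  0.2655 -0.6174] 0.3998477759808204
1145 pointer angle -1.65298865088792 -1.3824990160527932
green [0.6218 0.0653] radius 0.04213977868692909 angle 1.0000092928757294
```

View pics/w42z.png

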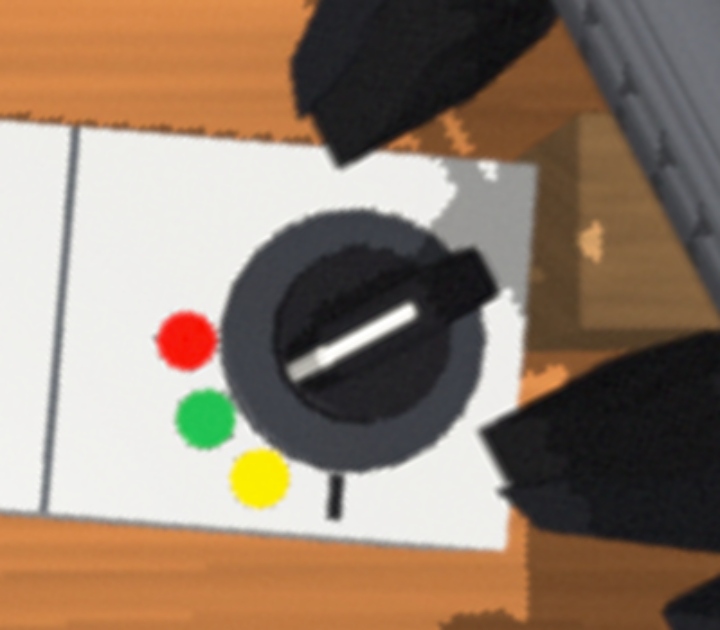

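View pics/s42.png

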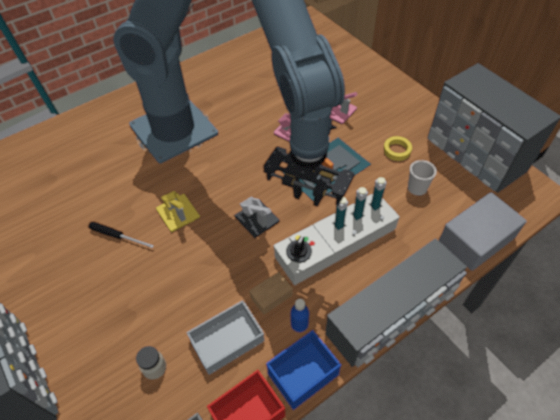

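View pics/t42.png

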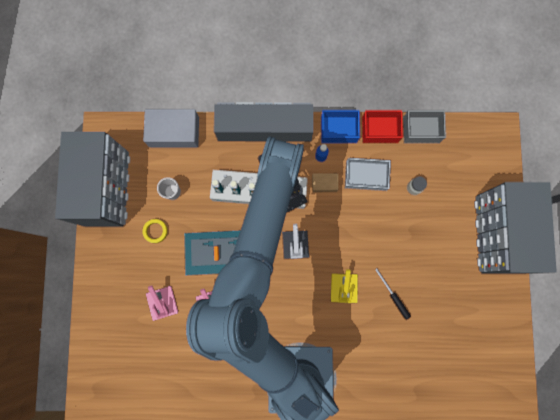

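```bash
python3 - <<'E'
from h import *
d=snap("wrist"); K=DO+.015*EX-.12*EY; im=world_img(d,.57,.71,-.04,.12,.101,.0004); g=cv2.cvtColor(im,cv2.COLOR_RGB2GRAY)
m=((g>190)*255).astype(np.uint8); n,l,st,c=cv2.connectedComponentsWithStats(m)
for i in range(1,n):
    if 60<st[i,4]<1500 and np.hypot(.71-c[i,1]*.0004-K[0],.12-c[i,0]*.0004-K[1])<.03:
        yy,xx=np.where(l==i); pts=np.stack([.71-yy*.0004,.12-xx*.0004],1); f=cv2.fitLine(np.float32(pts*1000),cv2.DIST_L2,0,.01,.01).ravel(); v=f[:2].astype(float); v*=np.sign(v[1])
        print(st[i],"pointer angle",np.arctan2(v@EY[:2],-(v@EX[:2])))
t=snap("top"); 
for r in rects(t,0.33,0.53,0.14,0.45,0.003,fn=lambda h: cv2.inRange(h,(85,90,15),(110,255,255)),minarea=5000): print("mat",r)
for r in rects(t,0.38,0.48,0.24,0.36,0.035,fn=lambda h: cv2.inRange(h,(5,180,60),(18,255,255)),minarea=200): print("handle",r)
E
```

```text
[175 169  56  33 456] pointer angle 0.9986212344036353
mat (array([0.42891806, 0.3072837 ], dtype=float32), np.float32(-86.89834), np.float32(198.46745), np.float32(144.87611))
handle (array([0.4247565 , 0.29234403], dtype=float32), np.float32(2.3859394), np.float32(46.751106), np.float32(13.654804))
```

apply_moves:
  increments:
    - [0,0,0,0,0,-40,40]
    - [0,0,0,0,0,0,40]
    - [0,0,0,0,0,0,40]
    - [0,0,0,0,0,0,40]

```text
t: 70.78
tool_pos: [0.6223, 0.063, 0.2393]
eef_rot: [-3.141, -0.001, 0.488]
wrist_force: [-0.1, 0.1, -0.5]
finger_gap: 0.404
```

```bash
python3 - <<'E'
from h import *
s,p,R=state(); print(s["t"],p,s["wrist_force"],s["finger_gap"]); print(manip.finish_job())
E
```

```text
70.775 [0.62230492 0.06297479 0.23926769] [-0.08555236  0.1153202  -0.54930249] 0.4042860746669824
the job is handed in; nothing more can be done
None
```

The cover is off and laid on the mat, all three work lights present stand in their bays, and the selector points at green. I handed the job in at 70.8 s; no verdict was reported.

**Last checks:**
- **Cover:** it lies handle up, about 3 mm from the mat's centre in x and 2 mm in y.
- **Lights:** each went through the sloping rest for the grip change. The lens tops measured z = 0.161–0.162 m in all three bays, against 0.162 m with the tail on the floor, and each is within about 2 mm of its bay's middle.
- **Selector:** the pointer reads 0.999 rad and the green mark 1.000 rad.
- **Robot:** the gripper was clear of everything, with no contact force. The bystanders looked to be in their places in the last scene and top pictures; I didn't measure them.

**What disagreed:**
- **Finger ends:** they sit about 23.5 mm behind the reported TCP. My first close on the handle therefore missed above it, and I corrected for that from then on.
- **Scene camera:** it differed from the top and wrist cameras by 2–4 mm for the dock and the mat, so I relied on the other two.
- **Pointer check:** my first reading of the angle was wrong because the mask picked up the white dock. The value above is from the corrected mask.
- **Third light:** it was knocked about 26 mm sideways while the robot was elsewhere, so I measured it again before picking it up.

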